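Make up a bead kit: scoop, lid and pile

TASK

Make up the bead kit. Use the scoop, not the fingers, to take every big wooden bead out of the sorting tray and tip them all into the white tub, then stand the empty scoop back in the tray and press the blue lid home in the tub's mouth. Last, pile all the slim bead cases that are there on the lid, one squarely on another, centred on the lid with their long sides along its long side; leave the glue bottle and the red spool standing where they are.

Things in the scene. Friction and masses are not known exactly. Their poses are not given: they have to be found in the camera images.
- tray: Wooden sorting tray fixed to the table, 236 x 110 mm outside. Origin under its centre, x along its length, z up. Inside 224 x 98 mm, floor 8 mm above the origin, walls 6 mm thick up to 28 mm; at its +x end the floor runs out at x=99 mm into a slope that rises at 65 degrees to the wall, to scoop against. At the start it holds the beads and, at its -x end, the scoop with its mouth towards +x.
- scoop_grip (a point): Centre of the wooden handle bar of the scoop (100 g); x points to its open mouth, z up when flat. Bar 74 x 18 x 20 mm (x, y, z) held over the pan by a thin rear post. Pan: flat underside 60 mm below this point, floor 1.6 mm thick, mouth lip at x=+42, rear wall at x=-42 mm (post to -46), 82 mm wide, flaring to 91 mm at the mouth, side walls 26 mm high that end 16 mm short of the lip, rear wall 34 mm. It fits the tray's width with 3.5 mm each side at the mouth.
- tub: White open tub, loose (300 g), 116 x 66 mm outside, 60 mm high. Origin under its centre, x along its length, z up. Walls 3 mm, straight; inside 110 x 60 mm, floor 8 mm above the origin. It stands on the table and may be knocked aside during the job.
- lid: Blue push-in lid (60 g). Origin at the centre of its flange, 114 x 64 x 9 mm (x, y, z); below the flange a plug 104 x 54 mm, 4 mm deep, which drops into the tub with 3 mm play each side. Fully home, the flange lies flat on the tub's rim, its origin 64.5 mm above the tub's origin. Lies on the table plug down, origin 8.5 mm up.
- bead_0: Big round orange-red wooden bead, 22 mm across, 14 g, origin at its centre; starts in the tray. Polished; it rolls several cm and stops. May be absent.
- bead_1: Big round yellow wooden bead, 22 mm across, 14 g, origin at its centre; starts in the tray. Polished; it rolls several cm and stops. May be absent.
- bead_2: Big round teal wooden bead, 22 mm across, 14 g, origin at its centre; starts in the tray. Polished; it rolls several cm and stops. May be absent.
- bead_3: Big round tan wooden bead, 22 mm across, 14 g, origin at its centre; starts in the tray. Polished; it rolls several cm and stops. May be absent.
- bead_4: Big round blue wooden bead, 22 mm across, 14 g, origin at its centre; starts in the tray. Polished; it rolls several cm and stops. May be absent.
- bead_5: Big round off-white wooden bead, 22 mm across, 14 g, origin at its centre; starts in the tray. Polished; it rolls several cm and stops. May be absent.
- case_0: Slim clear flat case of teal seed beads, closed, 76 x 52 x 17 mm (x, y, z), 70 g, origin at its centre. Starts flat on the closed lid of the bead organiser (top 37 mm above the table). May be absent.
- case_1: Slim clear flat case of orange seed beads, closed, 76 x 52 x 17 mm (x, y, z), 70 g, origin at its centre. Starts flat on the closed lid of the bead organiser (top 37 mm above the table). May be absent.
- case_2: Slim clear flat case of violet seed beads, closed, 76 x 52 x 17 mm (x, y, z), 70 g, origin at its centre. Starts flat on the closed lid of the bead organiser (top 37 mm above the table). May be absent.
- glue_bottle: White glue bottle, 33 mm across, 102 mm tall, loose; origin under its centre. Leave it standing.
- red_spool: Red thread spool, 36 mm across, 44 mm tall, loose; origin under its centre. Leave it standing.

How it is judged:
On the way, in this order (a step that is already met when the one before it is completed fails the run):
1. a bead lies in the scoop, lifted clear of the tray (((x of bead_0 in the frame of scoop_grip between -0.042 and 0.042 m and y of bead_0 in the frame of scoop_grip between -0.044 and 0.044 m and z of bead_0 in the frame of scoop_grip between -0.06 and -0.02 m and height (world z) of bead_0 above 0.07 m) or (x of bead_1 in the frame of scoop_grip between -0.042 and 0.042 m and y of bead_1 in the frame of scoop_grip between -0.044 and 0.044 m and z of bead_1 in the frame of scoop_grip between -0.06 and -0.02 m and height (world z) of bead_1 above 0.07 m) or (x of bead_2 in the frame of scoop_grip between -0.042 and 0.042 m and y of bead_2 in the frame of scoop_grip between -0.044 and 0.044 m and z of bead_2 in the frame of scoop_grip between -0.06 and -0.02 m and height (world z) of bead_2 above 0.07 m) or (x of bead_3 in the frame of scoop_grip between -0.042 and 0.042 m and y of bead_3 in the frame of scoop_grip between -0.044 and 0.044 m and z of bead_3 in the frame of scoop_grip between -0.06 and -0.02 m and height (world z) of bead_3 above 0.07 m) or (x of bead_4 in the frame of scoop_grip between -0.042 and 0.042 m and y of bead_4 in the frame of scoop_grip between -0.044 and 0.044 m and z of bead_4 in the frame of scoop_grip between -0.06 and -0.02 m and height (world z) of bead_4 above 0.07 m) or (x of bead_5 in the frame of scoop_grip between -0.042 and 0.042 m and y of bead_5 in the frame of scoop_grip between -0.044 and 0.044 m and z of bead_5 in the frame of scoop_grip between -0.06 and -0.02 m and height (world z) of bead_5 above 0.07 m))), for 0.1 s.
2. every bead is in the tub (x of bead_0 in the frame of tub between -0.055 and 0.055 m and y of bead_0 in the frame of tub between -0.03 and 0.03 m and z of bead_0 in the frame of tub between 0.003 and 0.058 m and x of bead_1 in the frame of tub between -0.055 and 0.055 m and y of bead_1 in the frame of tub between -0.03 and 0.03 m and z of bead_1 in the frame of tub between 0.003 and 0.058 m and x of bead_2 in the frame of tub between -0.055 and 0.055 m and y of bead_2 in the frame of tub between -0.03 and 0.03 m and z of bead_2 in the frame of tub between 0.003 and 0.058 m and x of bead_3 in the frame of tub between -0.055 and 0.055 m and y of bead_3 in the frame of tub between -0.03 and 0.03 m and z of bead_3 in the frame of tub between 0.003 and 0.058 m and x of bead_4 in the frame of tub between -0.055 and 0.055 m and y of bead_4 in the frame of tub between -0.03 and 0.03 m and z of bead_4 in the frame of tub between 0.003 and 0.058 m and x of bead_5 in the frame of tub between -0.055 and 0.055 m and y of bead_5 in the frame of tub between -0.03 and 0.03 m and z of bead_5 in the frame of tub between 0.003 and 0.058 m), for 0.2 s.
3. the lid is home in the tub (z of lid in the frame of tub between 0.062 and 0.0675 m and x of lid in the frame of tub between -0.007 and 0.007 m and y of lid in the frame of tub between -0.007 and 0.007 m and angle between lid's own z axis and vertical below 0.05 rad and angle between the x axis of lid and the x axis of tub, either way round below 0.15 rad), for 0.2 s.
At the end, for the whole second after the job is handed in: All beads inside the tub, lid flat home on its rim, every case flat in one pile on the lid with its centre within 8 mm of the lid's centre in each direction and within 0.14 rad of its long side, the scoop standing flat on the tray floor, all released and at rest (all of step 2 and all of step 3 and z of case_0 in the frame of lid between 0.011 and 0.055 m and x of case_0 in the frame of lid between -0.008 and 0.008 m and y of case_0 in the frame of lid between -0.008 and 0.008 m and angle between each of case_0, case_1, case_2, tub's own z axis and vertical below 0.05 rad and angle between the x axis of each of case_0, case_1, case_2 and the x axis of lid, either way round below 0.14 rad and linear speed of each of case_0, case_1, case_2, lid below 0.02 m/s and z of case_1 in the frame of lid between 0.011 and 0.055 m and x of case_1 in the frame of lid between -0.008 and 0.008 m and y of case_1 in the frame of lid between -0.008 and 0.008 m and z of case_2 in the frame of lid between 0.011 and 0.055 m and x of case_2 in the frame of lid between -0.008 and 0.008 m and y of case_2 in the frame of lid between -0.008 and 0.008 m and x of scoop_grip in the frame of tray between -0.07 and 0.07 m and y of scoop_grip in the frame of tray between -0.03 and 0.03 m and z of scoop_grip in the frame of tray between 0.062 and 0.076 m and angle between scoop_grip's own z axis and vertical below 0.1 rad); the robot touches nothing.
It fails at once if a bead lying in the tray is touched with the fingers ((contact force between the fingers and bead_0 above 0.5 N and x of bead_0 in the frame of tray between -0.112 and 0.112 m and y of bead_0 in the frame of tray between -0.05 and 0.05 m and z of bead_0 in the frame of tray between 0 and 0.035 m) or (contact force between the fingers and bead_1 above 0.5 N and x of bead_1 in the frame of tray between -0.112 and 0.112 m and y of bead_1 in the frame of tray between -0.05 and 0.05 m and z of bead_1 in the frame of tray between 0 and 0.035 m) or (contact force between the fingers and bead_2 above 0.5 N and x of bead_2 in the frame of tray between -0.112 and 0.112 m and y of bead_2 in the frame of tray between -0.05 and 0.05 m and z of bead_2 in the frame of tray between 0 and 0.035 m) or (contact force between the fingers and bead_3 above 0.5 N and x of bead_3 in the frame of tray between -0.112 and 0.112 m and y of bead_3 in the frame of tray between -0.05 and 0.05 m and z of bead_3 in the frame of tray between 0 and 0.035 m) or (contact force between the fingers and bead_4 above 0.5 N and x of bead_4 in the frame of tray between -0.112 and 0.112 m and y of bead_4 in the frame of tray between -0.05 and 0.05 m and z of bead_4 in the frame of tray between 0 and 0.035 m) or (contact force between the fingers and bead_5 above 0.5 N and x of bead_5 in the frame of tray between -0.112 and 0.112 m and y of bead_5 in the frame of tray between -0.05 and 0.05 m and z of bead_5 in the frame of tray between 0 and 0.035 m)).
It fails at once if the glue bottle or the red spool by the tray is knocked over or pushed away ((angle between glue_bottle's own z axis and vertical above 0.5 rad or distance of glue_bottle from where it was at the start of the episode above 0.05 m) or (angle between red_spool's own z axis and vertical above 0.5 rad or distance of red_spool from where it was at the start of the episode above 0.05 m)).
Of bead_0, bead_1, bead_2, bead_3, bead_4, bead_5 only 3 to 6 are there at a start; the rules pass over those that are not, and their reading is None.
Of case_0, case_1, case_2 only 2 to 3 are there at a start; the rules pass over those that are not, and their reading is None.
At some moment in a run one of tub, lid may be knocked a few centimetres aside while the robot is not near it.
It also fails if it takes over 192 s, if anything falls off the work surface, if the arm or the gripper's body presses on something with over 40 N, if the wrist force passes 120 N, or if a joint passes its speed limit or range.

ROBOT

A 7-joint arm with a two-finger parallel gripper is mounted at the origin on the work surface; the furniture and walls round the work are solid. World frame = base frame: x ahead of the robot, y to its left, z up, the work surface at z = 0. Lengths are in m, angles in rad, forces in N, time in s.
With the tool pointing down it reaches from about 0.425 to 0.95 m from the base axis. Payload 16.7 kg.
Tool frame: the origin (TCP) lies on the centre line of the jaws, within the pads' length; the fingertips stand 19 mm ahead of it and the grasp point (between the pads) is the TCP; x points along the fingers, y is the direction in which the jaws open and shut, and the axes are right-handed (so a half turn about x gives the same grasp; the last joint's range is limited). The gripper opens to 94 mm and grips with 3 to 60 N. Pads are 16 mm wide; open, the fingers measure 119 mm over their backs; the gripper's body (75 mm by 177 mm) begins 78 mm behind the grasp point.
Start: joints at [-1.373, 0.426, 0.074, 1.606, -0.034, 1.111, -0.067], TCP at [0.229, 0.635, 0.224] pointing down, gripper open.
Joint ranges: [-2.85, 2.85], [-0.5, 2.14], [-1.23, 1.37], [0.21, 2.46], [-1.02, 4.16], [0.16, 2.05], [-2.73, 2.73]. Speed limits (rad/s): [1.89, 1.89, 2.39, 2.39, 3.01, 3.01, 3.01].

INTERFACE

Orientations are given as a rotation vector (axis times angle).
In Python, from bench import manip, eyes gives the robot as it stands. The module is installed in compiled form; this text tells all that it offers.
- The arm moves only by the shell command python3 -m jog 'ROWS' [FORCE]. ROWS is JSON, one flat list of numbers, 7 for each row, row after row: the turn, a rotation vector about the world's x, y, z in rad, then the shift along the world's x, y, z in units of 40 mm (1.0 is 40 mm), then the closure, from -1 (fully open) to 1 (shut). A call has 1 to 12 rows; each row shifts and turns the commanded pose from where the row before left it; what a row does not reach is not made up. A row lasts 1/12 s, in which the tool goes at most 41.7 mm and 7.16 degrees, less where a joint would pass 70% of its speed; a pose out of reach is approached as far as the arm can. A call is refused whole if a number of a shift passes 1 or a number of a turn 0.125, either way. A call with a gripper value outside its range is refused whole. The fingers move at their own pace and stop on an object; FORCE is the grip in N (left out, the last holds). Time passes only in rows, so rows that do not move let the fingers close. It gives the time, the measured TCP pose, the force and the opening at its end, in the units of the state.
- manip.sense(): the state, without advancing time (a new reading comes with each control period).
- eyes.camera(name): name is "side" or "top"; returns a dict with "img" (480x640x3 uint8, red, green, blue), "fx", "fy", "cx", "cy" (pixels), "k1" (the pictures are not rectified: a ray, as slopes to the right and down, at radius r is drawn at 1 + k1 r^2 times it, then the intrinsics apply), "rvec" (rotation vector, rad) and "tvec" (3), from world to camera coordinates, as OpenCV has them. Camera axes: x right, y down, z forward; pixel columns grow to the right and rows downward; lengths in m; the calibration is good to about 2 mm. A picture is of the moment at which its call begins. There is no depth.
- manip.job_done(): hands the job in, once; it reports no verdict.
The state is a dict: "time_s": time; "q": joint angles; "joint_velocities": joint speeds; "effort": joint torques, N m; "position": TCP position; "eef_rot": TCP orientation; "ft_force": force on the tool from outside, world axes, zero at the start; "moment": the same for the moment, N m; "finger_gap": finger opening in m.
Only numpy, scipy, OpenCV 4.12 (cv2) and the standard library are available. Lean on these libraries where they do the work, as an engineer would, in place of code of your own. Each camera call takes 0.05 s, during which the arm holds its last target.

## Working session

There is one attempt and no reset: what is moved stays moved. The work goes in short steps, Python scripts to look and compute and a shell command to move; the robot and the scene stay as the last step left them, time stands still between calls to the robot, and variables do not carry over. Pictures are saved under pics/ and viewed, and the job is handed in when it is done.

```bash
mkdir -p pics; python3 - <<'E'
from bench import manip, eyes
import cv2
s=manip.sense(); print(s)
for n in("top","side"):
    c=eyes.camera(n); cv2.imwrite(f"pics/{n}0.png",c["img"][:,:,::-1]); print({k:v for k,v in c.items() if k!="img"})
E
```

```text
{'time_s': 0.0, 'q': array([-1.37352148,  0.42670525,  0.07384246,  1.60664529, -0.03410352,
        1.1107966 , -0.06713511]), 'joint_velocities': array([ 7.63971036e-04, -5.34492447e-04,  8.88685346e-04,  1.83274052e-04,
        7.16065979e-05,  8.39772261e-05, -6.31410379e-04]), 'effort': array([-3.57047618e-03, -9.35821438e+01,  3.66572008e+00, -4.54189038e+01,
       -4.87410673e-02,  2.02740059e-02,  2.47724747e-04]), 'position': array([0.22928548, 0.63440134, 0.2237763 ]), 'eef_rot': array([ 0.27114708,  1.55374499, -0.2731789 ]), 'ft_force': array([-0.6160276 ,  0.70677751,  0.16344558]), 'moment': array([0.01002968, 0.06066002, 0.04512176]), 'finger_gap': 0.09384147963026707}
{'fx': 532.5922579304579, 'fy': 532.5922579304579, 'cx': 317.479462128751, 'cy': 238.37518100336828, 'k1': 0.042532816836415105, 'rvec': array([ 2.15347833, -2.19466401,  0.07913808]), 'tvec': array([-0.04186325,  0.49362251,  1.06076763])}
{'fx': 606.5519993926517, 'fy': 606.5519993926517, 'cx': 325.68514678546825, 'cy': 241.64753024892136, 'k1': -0.16784797180170086, 'rvec': array([ 2.09465475, -0.18886948,  0.09624051]), 'tvec': array([-0.5151429 ,  0.10190391,  1.17426773])}
```

View pics/top0.png

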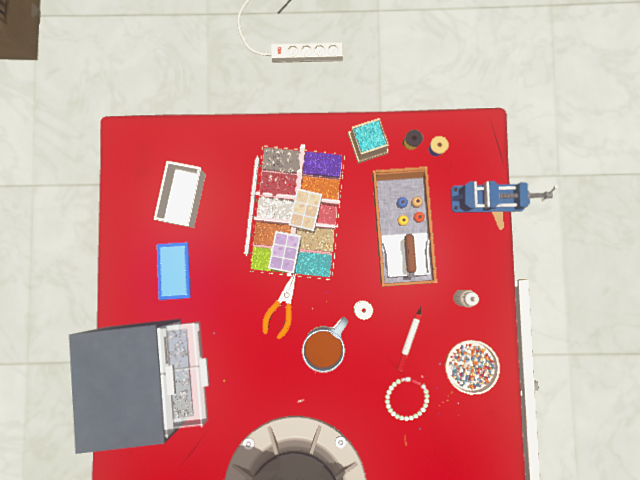

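View pics/side0.png

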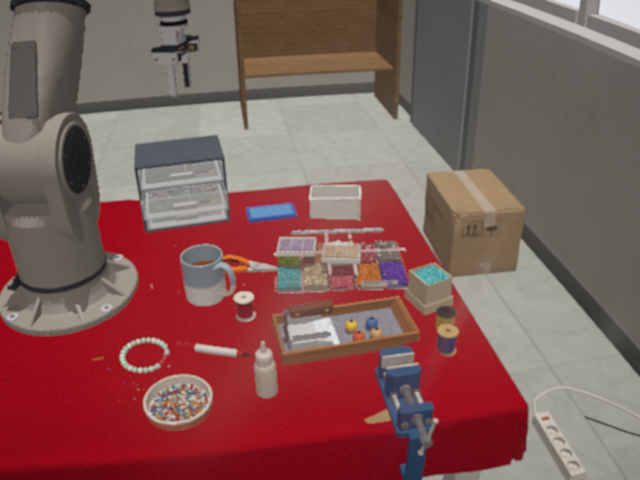

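The top view shows the tub at (180,194), lid at (173,271), tray at (405,226) with the scoop at its near end and 4 beads (blue, tan, yellow, orange-red) around (410,210). Two cases are on the organiser: orange (305,210) and violet (284,252). The glue bottle is at (466,298) and the red spool at (363,310).

```bash
cat > h.py <<'E'
import numpy as np, cv2
from bench import manip, eyes
from scipy.spatial.transform import Rotation as R
def px2w(c,u,v,z):
    xd=np.array([(u-c["cx"])/c["fx"],(v-c["cy"])/c["fy"]]); p=xd.copy()
    for _ in range(20): p=xd/(1+c["k1"]*(p@p))
    M=R.from_rotvec(c["rvec"]).as_matrix(); o=-M.T@c["tvec"]; d=M.T@np.r_[p,1]
    return o+d*(z-o[2])/d[2]
def w2px(c,P):
    M=R.from_rotvec(c["rvec"]).as_matrix(); q=M@np.asarray(P,float)+c["tvec"]; p=q[:2]/q[2]
    p=p*(1+c["k1"]*(p@p)); return np.array([c["fx"]*p[0]+c["cx"],c["fy"]*p[1]+c["cy"]])
def crop(c,fn,x0,y0,x1,y1,s):
    im=c["img"][y0:y1,x0:x1,::-1]; im=cv2.resize(im,None,fx=s,fy=s,interpolation=cv2.INTER_CUBIC); cv2.imwrite(fn,im)
def draw_box(c,im,pos,yaw,lx,ly,z0,z1,col=(0,255,0),s=1,off=(0,0)):
    for z in (z0,z1):
        pts=[]
        for a,b in((1,1),(1,-1),(-1,-1),(-1,1)):
            x=pos[0]+a*lx/2*np.cos(yaw)-b*ly/2*np.sin(yaw); y=pos[1]+a*lx/2*np.sin(yaw)+b*ly/2*np.cos(yaw)
            pts.append((w2px(c,[x,y,z])-off)*s)
        cv2.polylines(im,[np.int32(np.round(np.array(pts)*8))],True,col,1,cv2.LINE_AA,3)
E
python3 - <<'E'
from h import *
c=eyes.camera("top")
crop(c,"pics/a1.png",360,150,460,300,4); crop(c,"pics/a2.png",145,150,220,310,4); crop(c,"pics/a3.png",235,135,355,290,4)
E
```

```text
(no output)
```

View pics/a1.png

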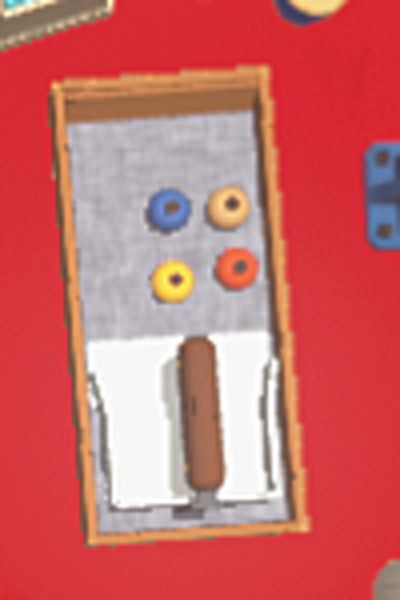

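View pics/a2.png

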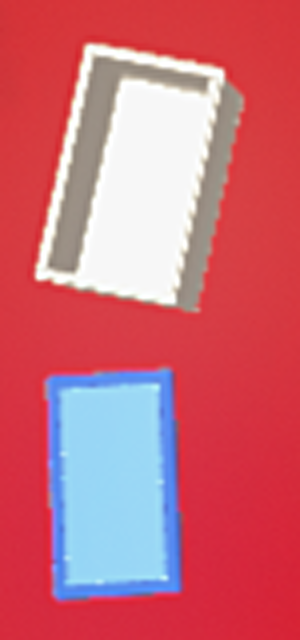

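View pics/a3.png

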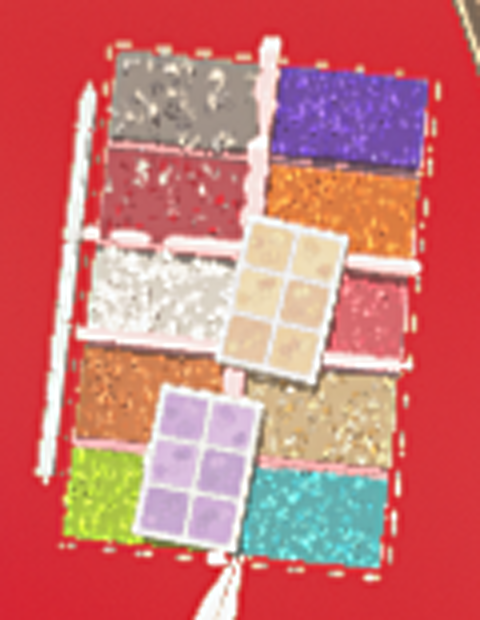

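```bash
cat >> h.py <<'E'
def rectfit(c,pts,off,s,z,lx,ly):
    W=np.array([px2w(c,u/s+off[0],v/s+off[1],z)[:2] for u,v in pts])
    ctr=W.mean(0)
    # pts order: farleft,farright,nearright,nearleft (x far), long axis far-near
    d=(W[0]+W[1]-W[2]-W[3])/2; e=(W[0]+W[3]-W[1]-W[2])/2
    yaw=np.arctan2(d[1],d[0]); yaw2=np.arctan2(-e[0],e[1])
    return ctr,yaw,yaw2,np.linalg.norm(d),np.linalg.norm(e)
E
python3 - <<'E'
from h import *
c=eyes.camera("top")
np.set_printoptions(precision=4,suppress=True)
o1=(360,150);o2=(145,150);o3=(235,135)
print("tray",rectfit(c,[(53,84),(268,68),(308,528),(88,544)],o1,4,.028,.236,.11))
print("handle",rectfit(c,[(181,340),(214,340),(222,488),(188,490)],o1,4,.078,.074,.018))
print("tub",rectfit(c,[(88,44),(222,70),(176,302),(38,278)],o2,4,.06,.116,.066))
print("lid",rectfit(c,[(48,376),(172,370),(180,592),(55,600)],o2,4,.013,.114,.064))
print("orange",rectfit(c,[(250,217),(348,236),(317,384),(217,362)],o3,4,.054,.076,.052))
print("violet",rectfit(c,[(163,386),(264,402),(237,551),(136,533)],o3,4,.054,.076,.052))
for n,p in dict(blue=(168,209),tan=(229,207),yel=(173,281),red=(237,268)).items(): print(n,px2w(c,p[0]/4+360,p[1]/4+150,.019))
print("org corners",[px2w(c,u/4+235,v/4+135,.037)[:2] for u,v in((112,45),(432,80),(380,575),(65,545))], "strip",[px2w(c,u/4+235,v/4+135,.01)[:2] for u,v in((90,85),(45,478))])
print("glue",px2w(c,466,298,.0),"spool",px2w(c,363,310,.044))
E
```

```text
tray (array([ 0.5137, -0.2273]), np.float64(0.048947467456387506), np.float64(0.0541013516130132), np.float64(0.23312088993853872), np.float64(0.10933382662305216))
handle (array([ 0.4554, -0.2285]), np.float64(0.01676622188171236), np.float64(0.0111591282168118), np.float64(0.07126323667929133), np.float64(0.015939609311327204))
tub (array([0.5838, 0.2216]), np.float64(-0.1999891181154746), np.float64(-0.20195580991914477), np.float64(0.11768639741639239), np.float64(0.06809133694484194))
lid (array([0.4325, 0.2428]), np.float64(0.0388198827233631), np.float64(0.03611554540700189), np.float64(0.11326055444730569), np.float64(0.06306183081681105))
orange (array([ 0.5468, -0.0294]), np.float64(-0.23044717338671164), np.float64(-0.2253427743059546), np.float64(0.07452918237538846), np.float64(0.049972790851558785))
violet (array([0.4644, 0.0127]), np.float64(-0.19380445299675214), np.float64(-0.1859253458997729), np.float64(0.07383276023630583), np.float64(0.05032596643643632))
blue [ 0.5633 -0.2247  0.019 ]
tan [ 0.5637 -0.2557  0.019 ]
yel [ 0.5264 -0.2261  0.019 ]
red [ 0.5324 -0.2587  0.019 ]
org corners [array([0.6807, 0.0555]), array([ 0.6594, -0.1061]), array([ 0.4105, -0.0747]), array([0.4283, 0.0816])] strip [array([0.667 , 0.0702]), array([0.4633, 0.0952])]
glue [ 0.3668 -0.3509  0.    ] spool [ 0.3483 -0.138   0.044 ]
```

```bash
cat >> h.py <<'E'
def tool():
    s=manip.sense(); M=R.from_rotvec(s["eef_rot"]).as_matrix(); return s,M
def plan(p,M2,n=None):
    """remaining shift in units and turn vec"""
    s,M=tool(); d=(np.array(p)-s["position"])/0.04; r=R.from_matrix(M2@M.T).as_rotvec()
    print("shift units",np.round(d,3),"turn",np.round(r,3)); return d,r
def down(yaw): # tool z axis (scoop x) at yaw, fingers down, y tool left of it
    x=[0,0,-1]; z=[np.cos(yaw),np.sin(yaw),0]; y=np.cross(z,x); return np.array([x,y,z]).T
np.set_printoptions(precision=4,suppress=True)
E
python3 - <<'E'
from h import *
s,M=tool();print(M)
for y in(0.03,0.03+np.pi): plan([.455,-.2285,.15],down(y))
E
```

```text
[[-0.0002  0.34    0.9404]
 [-0.0008  0.9404 -0.34  ]
 [-1.     -0.0008  0.0001]]
shift units [  5.64  -21.576  -1.851] turn [ 0.001 -0.     0.377]
shift units [  5.64  -21.576  -1.851] turn [-0.    -0.001 -2.765]
```

```bash
python3 -m jog '[0,0,0.042,0.61,-0.79,0,-1, 0,0,0.042,0.61,-0.79,0,-1, 0,0,0.042,0.61,-0.79,0,-1, 0,0,0.042,0.61,-0.79,0,-1, 0,0,0.042,0.61,-0.79,0,-1, 0,0,0.042,0.61,-0.79,0,-1, 0,0,0.042,0.61,-0.79,0,-1, 0,0,0.042,0.61,-0.79,0,-1, 0,0,0.042,0.61,-0.79,0,-1]' 60
python3 -m jog '[0,0,0,0,-0.9,0,-1, 0,0,0,0,-0.9,0,-1, 0,0,0,0,-0.9,0,-1, 0,0,0,0,-0.9,0,-1, 0,0,0,0,-0.9,0,-1, 0,0,0,0,-0.9,0,-1, 0,0,0,0,-0.9,0,-1, 0,0,0,0,-0.9,0,-1]'
python3 -m jog '[0,0,0,0,-0.9,0,-1, 0,0,0,0,-0.9,0,-1, 0,0,0,0,-0.9,0,-1, 0,0,0,0,-0.9,0,-1, 0,0,0,0,-0.9,0,-1, 0,0,0,0,-0.9,0,-1, 0,0,0,0,-0.9,0,-1, 0,0,0,0,-0.6,0,-1, 0,0,0,0,0,0,-1]'
python3 - <<'E'
from h import *
s,M=tool();print(s["q"],s["position"])
plan([.455,-.2285,.07],down(.03))
c=eyes.camera("side"); crop(c,"pics/s1.png",200,200,500,420,2.6)
E
```

```text
time_s: 0.95
position: [0.4499, 0.3486, 0.2246]
eef_rot: [-0.026, 1.571, 0.026]
ft_force: [0.3, 1.4, 0.0]
finger_gap: 0.0939
time_s: 1.62
position: [0.4486, 0.0607, 0.2246]
eef_rot: [-0.024, 1.57, 0.025]
ft_force: [1.0, -0.3, 0.9]
finger_gap: 0.0942
time_s: 2.37
position: [0.4482, -0.2184, 0.2247]
eef_rot: [-0.022, 1.57, 0.019]
ft_force: [-0.9, -0.4, -0.1]
finger_gap: 0.094
[-0.2194  0.1427  0.6039  2.0211 -0.0941  1.0038  2.0269] [ 0.4482 -0.2184  0.2247]
shift units [ 0.17  -0.252 -3.868] turn [0.002 0.    0.004]
```

```bash

python3 -m jog '[0,0,-0.121,0,0,0,-1, 0,0,-0.121,0,0,0,-1, 0,0,-0.121,0,0,0,-1, 0,0,-0.121,0,0,0,-1, 0,0,-0.121,0,0,0,-1, 0,0,-0.121,0,0,0,-1, 0,0,-0.121,0,0,0,-1, 0,0,-0.121,0,0,0,-1, 0,0,-0.121,0,0,0,-1, 0,0,-0.121,0,0,0,-1, 0,0,-0.121,0,0,0,-1, 0,0,-0.121,0,0,0,-1]' 
python3 -m jog '[0,0,-0.121,0,0,0,-1, 0,0,-0.121,0,0,0,-1, 0,0,-0.121,0,0,0,-1, 0,0,-0.121,0,0,0,-1, 0,0,-0.121,0,0,0,-1, 0,0,-0.121,0,0,0,-1, 0,0,-0.121,0,0,0,-1, 0,0,-0.121,0,0,0,-1, 0,0,-0.121,0,0,0,-1, 0,0,-0.121,0,0,0,-1, 0,0,-0.121,0,0,0,-1, 0,0,-0.121,0,0,0,-1]' 
python3 -m jog '[0,0,-0.121,0,0,0,-1, 0,0,-0.121,0,0,0,-1,0,0,0,0,0,0,-1]'
python3 - <<'E'
from h import *
s,M=tool();print(s["q"],s["position"])
plan([.455,-.2285,.07],down(.03+np.pi))
c=eyes.camera("side"); crop(c,"pics/s1.png",200,200,500,420,2.6)
c=eyes.camera("top"); crop(c,"pics/t1.png",200,100,500,320,2.6)
E
```

```text
time_s: 3.42
position: [0.4491, -0.2124, 0.2244]
eef_rot: [1.102, 1.275, -1.101]
ft_force: [0.3, -0.7, -0.2]
finger_gap: 0.094
time_s: 4.42
position: [0.4491, -0.2123, 0.2243]
eef_rot: [2.081, 0.277, -2.081]
ft_force: [-0.7, 0.2, 0.2]
finger_gap: 0.094
time_s: 4.67
position: [0.4492, -0.2124, 0.2242]
eef_rot: [2.21, 0.025, -2.211]
ft_force: [-0.7, 0.8, 0.2]
finger_gap: 0.0937
[-0.6366  0.2254  1.1064  2.0386 -0.2379  1.0143 -0.962 ] [ 0.4492 -0.2124  0.2242]
shift units [ 0.146 -0.403 -3.855] turn [-0.001 -0.001  0.008]
```

View pics/s1.png

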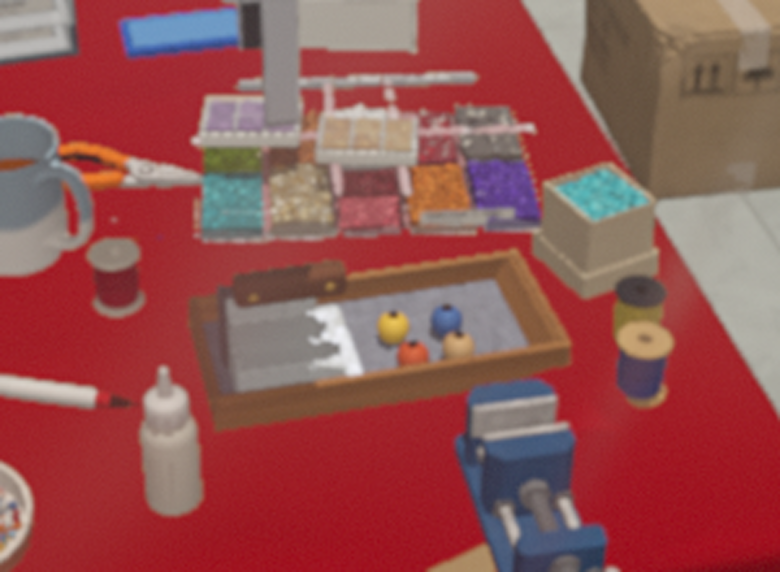

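View pics/t1.png

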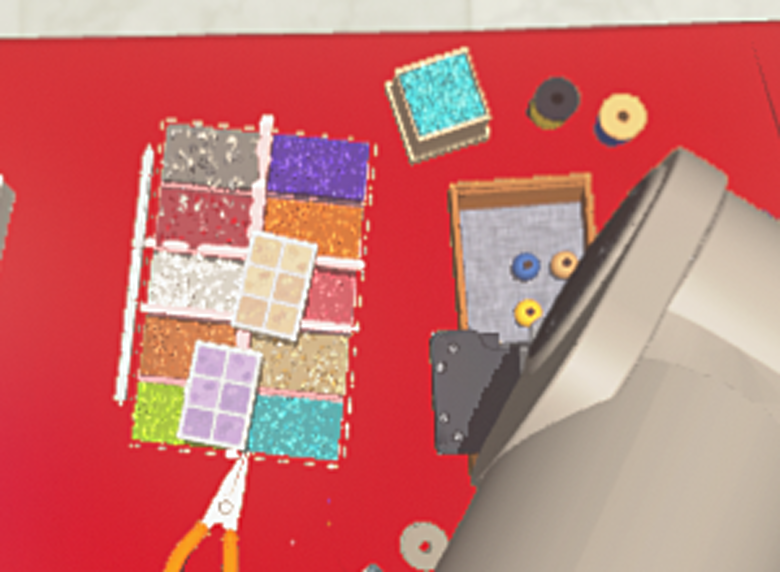

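The fingers hang above the scoop handle and nothing has been disturbed. I'll check the handle and tray estimates in the side view.

```bash
python3 - <<'E'
from h import *
c=eyes.camera("side"); im=cv2.resize(c["img"][270:380,260:440,::-1],None,fx=4.4,fy=4.4,interpolation=cv2.INTER_CUBIC)
draw_box(c,im,(.5137,-.2273),.05,.236,.11,0,.028,(0,255,0),4.4,(260,270))
draw_box(c,im,(.4554,-.2285),.03,.074,.018,.058,.078,(255,255,0),4.4,(260,270))
cv2.imwrite("pics/s2.png",im)
E
```

```text
(no output)
```

View pics/s2.png

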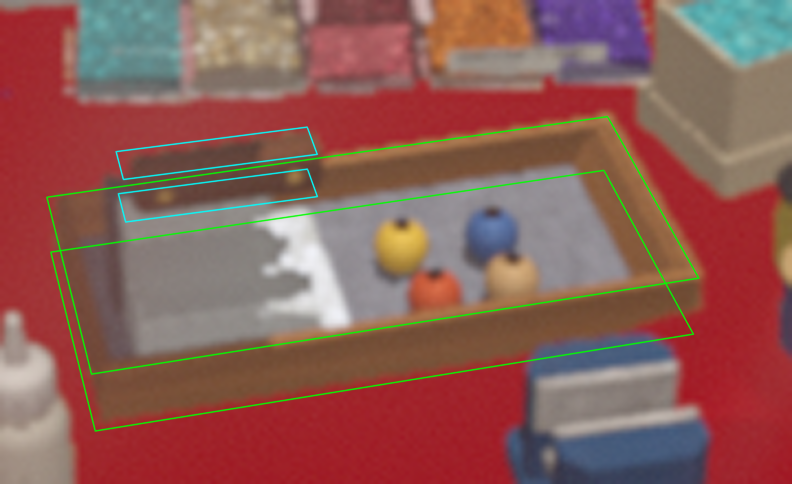

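```bash

python3 -m jog '[0,0,0.004,0.1,-0.2,-0.4,-1, 0,0,0.004,0.1,-0.2,-0.4,-1, 0,0,0,0,0,-0.5,-1, 0,0,0,0,0,-0.5,-1, 0,0,0,0,0,-0.5,-1, 0,0,0,0,0,-0.5,-1, 0,0,0,0,0,-0.5,-1, 0,0,0,0,0,-0.3,-1, 0,0,0,0,0,-0.2,-1,0,0,0,0,0,0,-1]' 60
python3 - <<'E'
from h import *
s,M=tool();print(s["q"],s["position"])
plan([.457,-.2285,.072],down(.03+np.pi))
c=eyes.camera("side"); crop(c,"pics/s3.png",200,200,500,420,2.6)
E
```

```text
time_s: 5.65
position: [0.4565, -0.2294, 0.0715]
eef_rot: [2.202, 0.04, -2.205]
ft_force: [0.1, 1.0, -0.7]
finger_gap: 0.0939
[-0.3208  0.5005  0.8367  2.134  -0.5572  0.7388 -0.652 ] [ 0.4565 -0.2294  0.0715]
shift units [0.012 0.023 0.012] turn [-0.001 -0.002 -0.006]
```

View pics/s3.png

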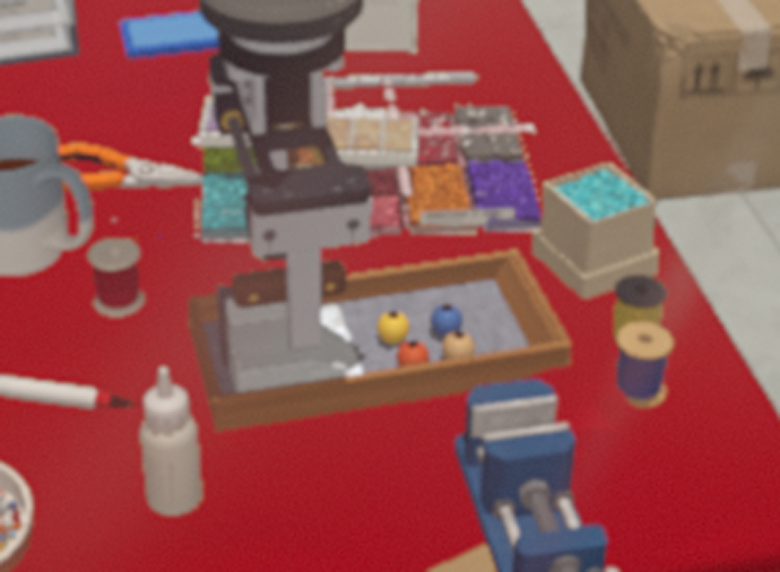

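The fingers straddle the handle bar at crop (300,280), so I'll close the gripper.

```bash

python3 -m jog '[0,0,0,0,0,0,1, 0,0,0,0,0,0,1, 0,0,0,0,0,0,1, 0,0,0,0,0,0,1, 0,0,0,0,0,0,1, 0,0,0,0,0,0,1,0,0,0,0,0,0,1,0,0,0,0,0,0,1,0,0,0,0,0,0,1,0,0,0,0,0,0,1]' 60
python3 - <<'E'
from h import *
s,M=tool();print(s["position"],s["finger_gap"],s["ft_force"],s["moment"])
plan([.457,-.2285,.072],down(.05+np.pi))
c=eyes.camera("side"); crop(c,"pics/s4.png",250,260,450,380,4)
c=eyes.camera("top"); crop(c,"pics/t4.png",350,150,450,300,4)
E
```

```text
time_s: 6.53
position: [0.457, -0.2296, 0.0725]
eef_rot: [2.204, 0.038, -2.204]
ft_force: [-0.1, 0.2, 0.1]
finger_gap: 0.0307
[ 0.457  -0.2296  0.0725] 0.0307040039438096 [-0.0931  0.1836  0.0772] [0.0069 0.1937 0.0018]
shift units [-0.001  0.028 -0.011] turn [-0.     0.     0.015]
```

View pics/s4.png

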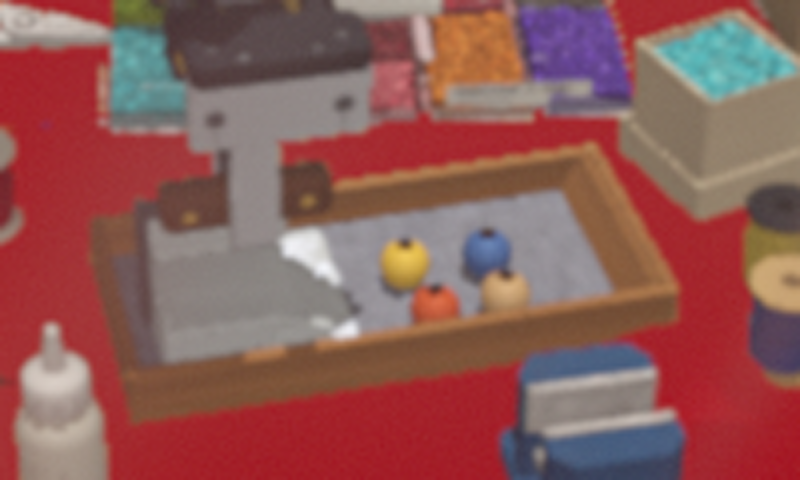

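View pics/t4.png

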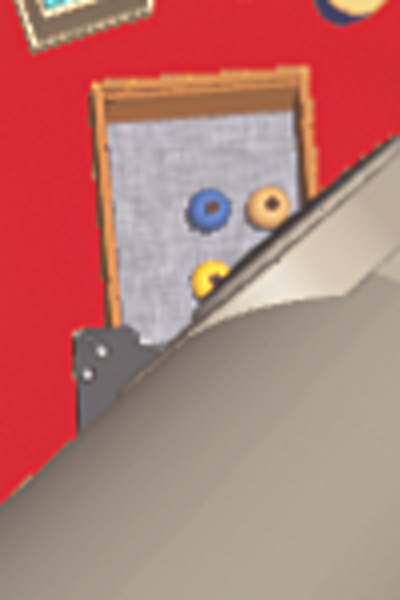

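```bash

python3 -m jog '[0,0,0,0,0,0,1, 0,0,0,0,0,0,1, 0,0,0,0,0,0,1, 0,0,0,0,0,0,1]' 60
python3 - <<'E'
from h import *
s,M=tool();print(s["position"],s["finger_gap"],s["ft_force"],s["moment"])
c=eyes.camera("side"); crop(c,"pics/s5.png",250,260,450,380,4)
E
```

```text
time_s: 6.97
position: [0.457, -0.2297, 0.0724]
eef_rot: [2.204, 0.038, -2.204]
ft_force: [0.3, -0.7, -0.1]
finger_gap: 0.0179
[ 0.457  -0.2297  0.0724] 0.017887739623473762 [ 0.3007 -0.7288 -0.0804] [-0.1077  0.156  -0.0309]
```

View pics/s5.png

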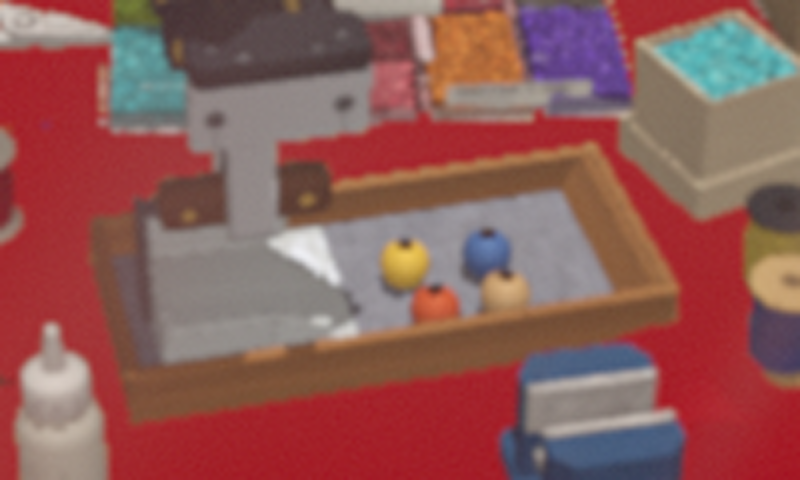

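```bash

python3 -m jog '[0,0,0.008,0.16,0.008,0,1, 0,0,0.008,0.16,0.008,0,1, 0,0,0,0.16,0.008,0,1, 0,0,0,0.16,0.008,0,1, 0,0,0,0.16,0.008,0,1, 0,0,0,0.16,0.008,0,1, 0,0,0,0.16,0.008,0,1, 0,0,0,0.16,0.008,0,1, 0,0,0,0.16,0.008,0,1, 0,0,0,0.16,0.008,0,1, 0,0,0,0.16,0.008,0,1, 0,0,0,0.16,0.008,0,1]' 60
python3 - <<'E'
from h import *
s,M=tool();print(s["position"],s["finger_gap"],s["ft_force"],s["moment"])
plan([.571,-.2244,.0724],down(.05+np.pi))
c=eyes.camera("side"); crop(c,"pics/s6.png",250,260,450,380,4)
E
```

```text
time_s: 8.02
position: [0.5325, -0.2264, 0.0727]
eef_rot: [2.194, 0.055, -2.199]
ft_force: [-11.8, -0.7, 16.1]
finger_gap: 0.0177
[ 0.5325 -0.2264  0.0727] 0.017692190139417578 [-11.7622  -0.6841  16.0524] [-0.1159  3.5425  0.021 ]
shift units [ 0.963  0.049 -0.007] turn [-0.001 -0.002  0.   ]
```

View pics/s6.png

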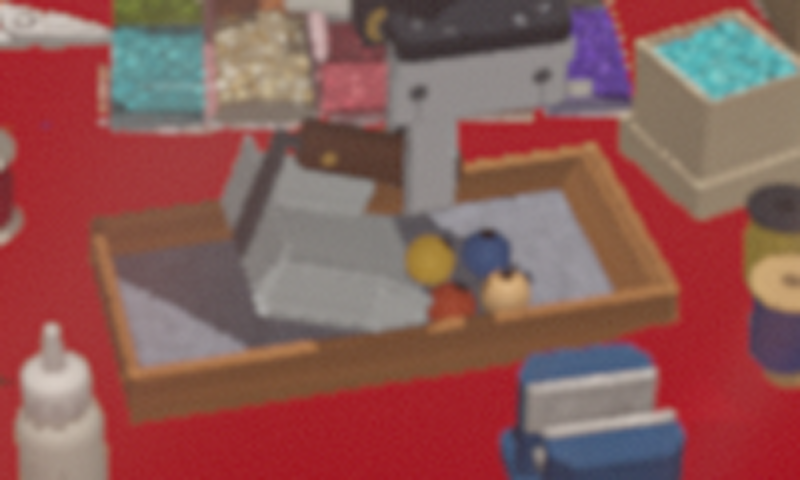

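The lip dug in and the scoop swung nose-down in the grip, with its rear raised and the beads just ahead at crop (430-505,260-300). I'll lift it, back off, let it settle flat and regrip, then slide with a slight lift.

```bash

python3 -m jog '[0,0,0,-0.1,0,0.2,1, 0,0,0,-0.1,0,0.2,1, 0,0,0,-0.2,-0.01,0,1, 0,0,0,-0.25,-0.012,0,1, 0,0,0,-0.25,-0.012,0,1, 0,0,0,-0.25,-0.012,0,1, 0,0,0,-0.25,-0.012,0,1, 0,0,0,-0.25,-0.012,0,1,0,0,0,-0.1,0,0,1,0,0,0,0,0,0,1]' 60
python3 - <<'E'
from h import *
s,M=tool();print(s["position"],s["finger_gap"],s["ft_force"],s["moment"])
plan([.457,-.2302,.0724],down(.05+np.pi))
c=eyes.camera("side"); crop(c,"pics/s7.png",250,260,450,380,4)
E
```

```text
time_s: 8.9
position: [0.4628, -0.2286, 0.0885]
eef_rot: [2.196, 0.056, -2.196]
ft_force: [0.4, 0.5, -1.4]
finger_gap: 0.0176
[ 0.4628 -0.2286  0.0885] 0.01762331470774595 [ 0.4386  0.4607 -1.4298] [-0.0382  0.0961  0.0064]
shift units [-0.144 -0.04  -0.403] turn [-0.001 -0.     0.   ]
```

View pics/s7.png

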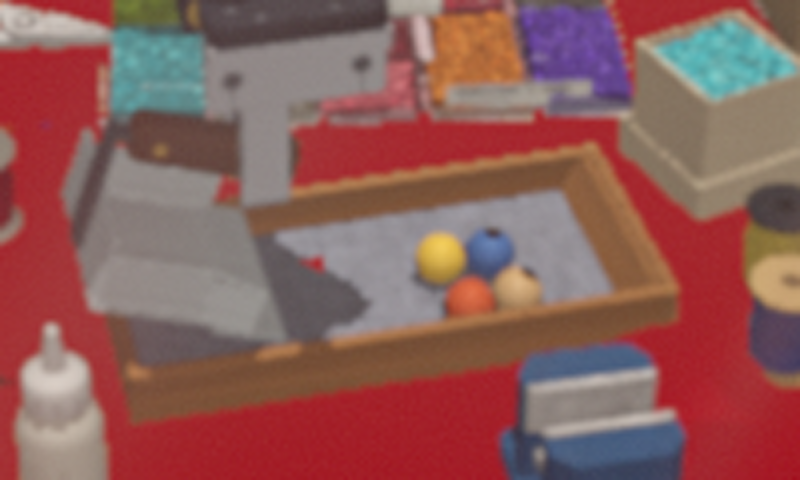

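```bash

python3 -m jog '[0,0,0,0,0,-0.1,1, 0,0,0,0,0,-0.1,1, 0,0,0,0,0,-0.1,1, 0,0,0,0,0,-0.05,1, 0,0,0,0,0,0,0.45, 0,0,0,0,0,0,0.45,0,0,0,0,0,0,0.45,0,0,0,0,0,-0.04,0.45,0,0,0,0,0,-0.04,0.45]' 60
python3 - <<'E'
from h import *
s,M=tool();print(s["position"],s["finger_gap"],s["ft_force"],s["moment"])
plan([.457,-.2302,.0710],down(.05+np.pi))
c=eyes.camera("side"); crop(c,"pics/s8.png",250,260,450,380,4)
E
```

```text
time_s: 9.7
position: [0.464, -0.2286, 0.0713]
eef_rot: [2.196, 0.056, -2.195]
ft_force: [0.2, 0.7, -0.4]
finger_gap: 0.0259
[ 0.464  -0.2286  0.0713] 0.025941209551779643 [ 0.1642  0.6882 -0.3832] [-0.0298  0.1817  0.0615]
shift units [-0.176 -0.039 -0.008] turn [ 0.     0.    -0.001]
```

View pics/s8.png

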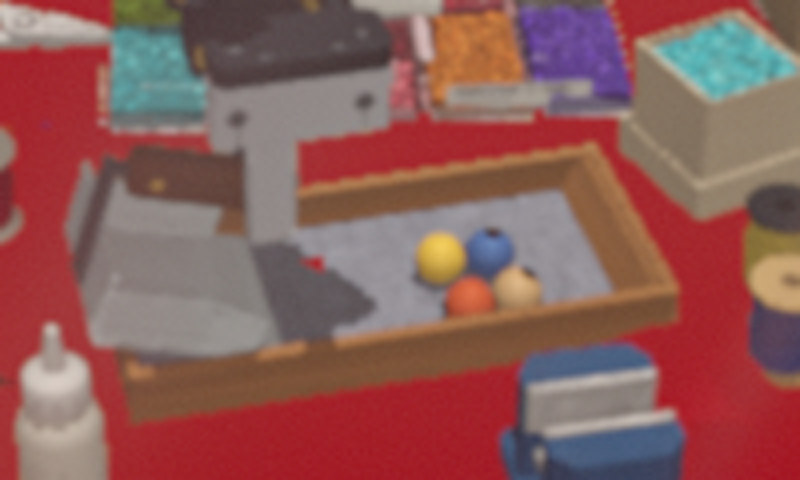

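The scoop slid back along the bar and its rear is perched on the tray's end wall (crop (95,345)). I'll grip it, carry it forward and let it drop.

```bash

python3 -m jog '[0,0,0,0,0,0,1, 0,0,0,0,0,0,1, 0,0,0,0,0,0,1, 0,0,0,0,0,0.15,1, 0,0,0,0.25,0.012,0.1,1, 0,0,0,0.25,0.012,0,1,0,0,0,0.25,0.012,0,1,0,0,0,0,0,-0.15,1,0,0,0,0,0,0,0.45,0,0,0,0,0,0,0.45,0,0,0,0,0,0,0.45]' 60
python3 - <<'E'
from h import *
s,M=tool();print(s["position"],s["finger_gap"],s["ft_force"],s["moment"])
c=eyes.camera("side"); crop(c,"pics/s9.png",250,260,450,380,4)
E
```

```text
time_s: 10.67
position: [0.4932, -0.2273, 0.075]
eef_rot: [2.195, 0.055, -2.197]
ft_force: [-0.4, 0.1, 0.2]
finger_gap: 0.0255
[ 0.4932 -0.2273  0.075 ] 0.025467832112287654 [-0.426   0.1361  0.1894] [-0.0285  0.1641 -0.0407]
```

View pics/s9.png

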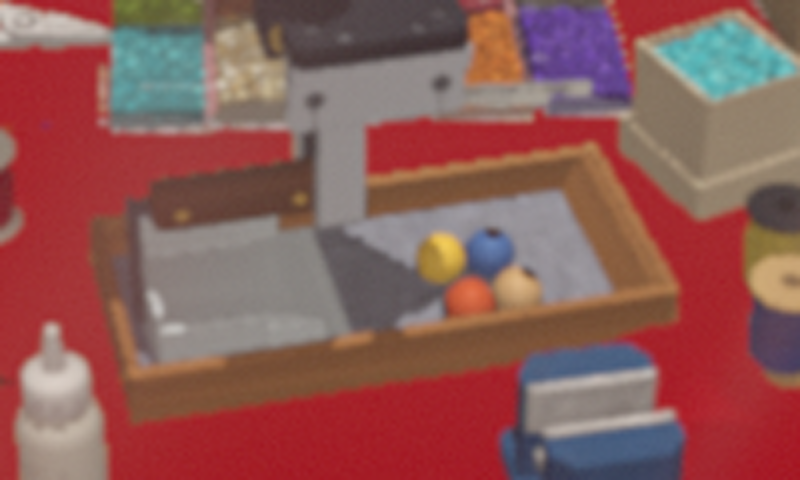

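```bash

python3 -m jog '[0,0,0,0,0,0,0.2, 0,0,0,0,0,0,0.2, 0,0,0,-0.37,-0.018,0,0.2, 0,0,0,-0.37,-0.018,0,0.2, 0,0,0,-0.37,-0.018,0,0.2, 0,0,0,-0.36,-0.018,-0.09,0.2, 0,0,0,0,0,0,0.5, 0,0,0,0,0,0,1, 0,0,0,0,0,0,1, 0,0,0,0,0,0,1, 0,0,0,0,0,0,1]' 60
python3 - <<'E'
from h import *
s,M=tool();print(s["position"],s["finger_gap"],s["ft_force"],s["moment"],s["q"])
c=eyes.camera("side"); crop(c,"pics/s10.png",250,260,450,380,4)
E
```

```text
time_s: 11.63
position: [0.436, -0.23, 0.0719]
eef_rot: [2.196, 0.056, -2.195]
ft_force: [0.8, 1.9, 4.2]
finger_gap: 0.0175
[ 0.436  -0.23    0.0719] 0.017501869101746222 [0.7892 1.917  4.2303] [ 0.3301 -0.1844 -0.0123] [-0.3216  0.4711  0.845   2.1742 -0.5435  0.7165 -0.6263]
```

View pics/s10.png

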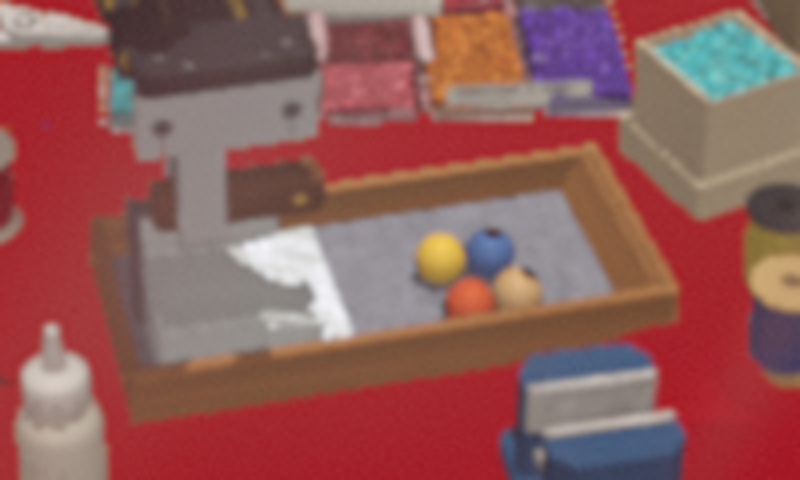

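```bash

python3 -m jog '[0,0,0,0,0,0.03,1,0,0,0,0.05,0.002,0,1, 0,0,0,0.15,0.008,0,1, 0,0,0,0.2,0.01,0,1, 0,0,0,0.2,0.01,0,1, 0,0,0,0.2,0.01,0,1, 0,0,0,0.2,0.01,0,1, 0,0,0,0.2,0.01,0,1, 0,0,0,0.2,0.01,0,1]' 60
python3 - <<'E'
from h import *
s,M=tool();print(s["position"],s["finger_gap"],s["ft_force"],s["moment"])
c=eyes.camera("side"); crop(c,"pics/s11.png",250,260,450,380,4)
E
```

```text
time_s: 12.43
position: [0.4919, -0.2271, 0.0728]
eef_rot: [2.195, 0.056, -2.196]
ft_force: [0.5, 0.2, -1.8]
finger_gap: 0.0175
[ 0.4919 -0.2271  0.0728] 0.017529363263729034 [ 0.5387  0.1823 -1.8156] [ 0.0133  0.1761 -0.0379]
```

View pics/s11.png

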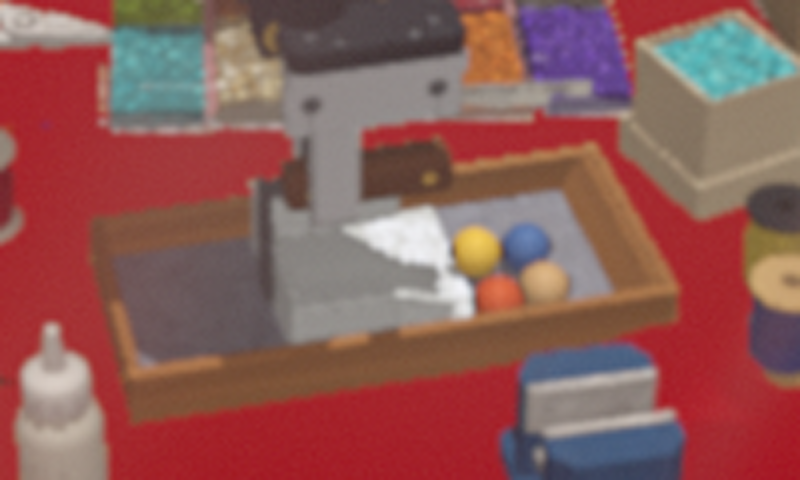

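```bash

python3 -m jog '[0,0,0,0.12,0.006,0,1, 0,0,0,0.12,0.006,0,1, 0,0,0,0.12,0.006,0,1, 0,0,0,0.12,0.006,0,1, 0,0,0,0.12,0.006,0,1, 0,0,0,0.12,0.006,0,1, 0,0,0,0.12,0.006,0,1]' 60
python3 - <<'E'
from h import *
s,M=tool();print(s["position"],s["finger_gap"],s["ft_force"],s["moment"])
c=eyes.camera("side"); crop(c,"pics/s12.png",250,260,450,380,4)
E
```

```text
time_s: 13.07
position: [0.525, -0.2255, 0.0728]
eef_rot: [2.196, 0.056, -2.196]
ft_force: [-1.0, 0.4, -1.3]
finger_gap: 0.0177
[ 0.525  -0.2255  0.0728] 0.01766803480645646 [-0.9604  0.387  -1.3405] [ 0.0055  0.3109 -0.0068]
```

View pics/s12.png

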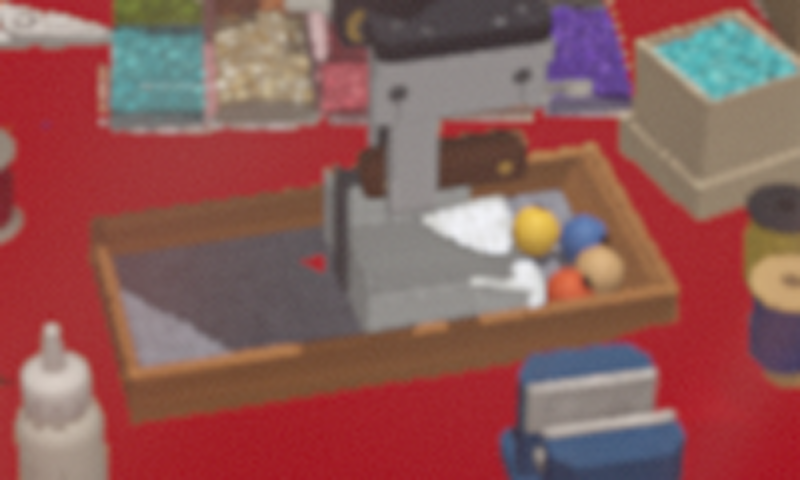

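```bash

python3 -m jog '[0,0,0,0.1,0.005,0,1, 0,0,0,0.1,0.005,0,1, 0,0,0,0.1,0.005,0,1, 0,0,0,0.1,0.005,0,1, 0,0,0,0.1,0.005,0,1]' 60
python3 - <<'E'
from h import *
s,M=tool();print(s["position"],s["finger_gap"],s["ft_force"],s["moment"])
c=eyes.camera("side"); crop(c,"pics/s13.png",250,260,450,380,4)
E
```

```text
time_s: 13.53
position: [0.545, -0.2245, 0.0728]
eef_rot: [2.196, 0.056, -2.196]
ft_force: [-0.4, 1.1, -1.4]
finger_gap: 0.0175
[ 0.545  -0.2245  0.0728] 0.017549857506761673 [-0.447   1.124  -1.4427] [ 0.0098  0.3106 -0.0131]
```

View pics/s13.png

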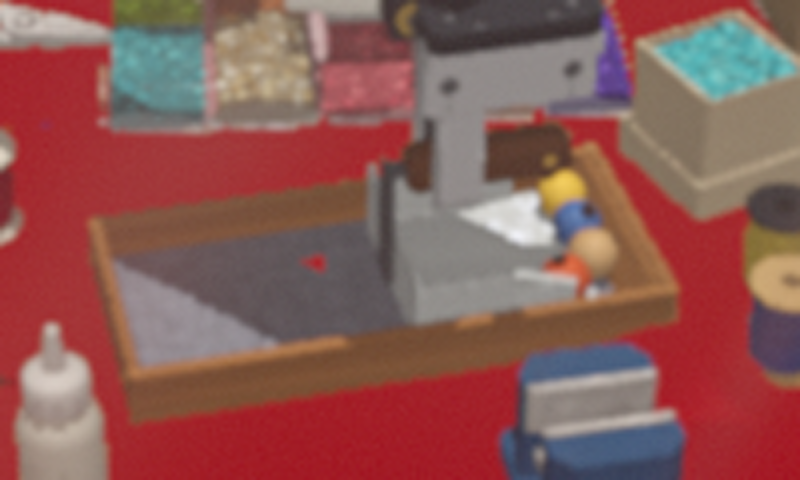

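```bash

python3 -m jog '[0,0,0,0.07,0.004,0,1, 0,0,0,0.07,0.004,0,1, 0,0,0,0.07,0.004,0,1]' 60
python3 - <<'E'
from h import *
s,M=tool();print(s["position"],s["finger_gap"],s["ft_force"],s["moment"])
c=eyes.camera("side"); crop(c,"pics/s14.png",330,270,430,350,7)
E
```

```text
time_s: 13.83
position: [0.5532, -0.2241, 0.0729]
eef_rot: [2.196, 0.056, -2.196]
ft_force: [-0.0, -0.4, -2.0]
finger_gap: 0.0173
[ 0.5532 -0.2241  0.0729] 0.017326735242675338 [-0.0396 -0.4057 -1.9561] [0.0207 0.1704 0.0089]
```

View pics/s14.png

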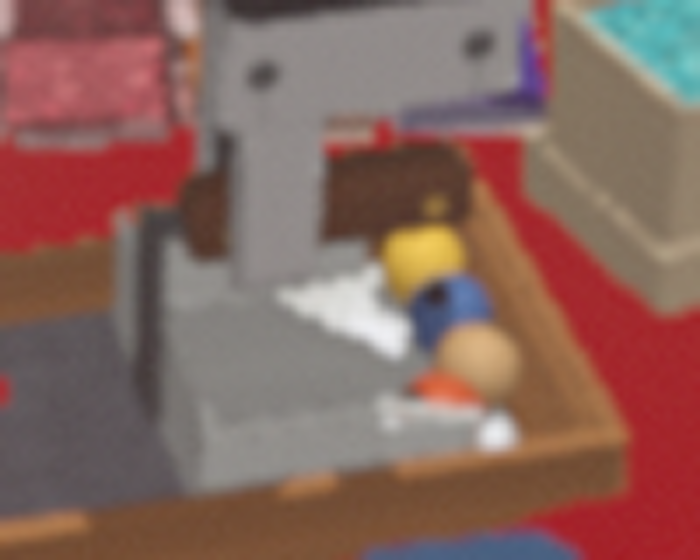

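```bash

python3 -m jog '[0,0,0,0.06,0.003,0,1, 0,0,0,0.04,0.002,0,1, 0,0,0,0,0,0,1]' 60
python3 - <<'E'
from h import *
s,M=tool();print(s["position"],s["finger_gap"],s["ft_force"],s["moment"])
c=eyes.camera("side"); crop(c,"pics/s15.png",330,270,430,350,7)
c=eyes.camera("top"); crop(c,"pics/t15.png",360,150,460,250,5)
E
```

```text
time_s: 14.13
position: [0.5546, -0.2241, 0.0728]
eef_rot: [2.193, 0.056, -2.201]
ft_force: [-16.2, 3.1, 14.8]
finger_gap: 0.0176
[ 0.5546 -0.2241  0.0728] 0.017572119558367107 [-16.2054   3.0982  14.8471] [0.6046 3.9833 0.1409]
```

View pics/s15.png

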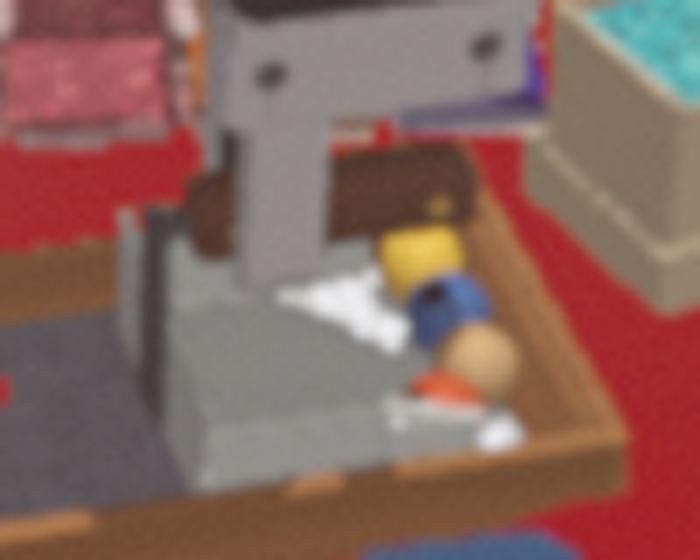

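View pics/t15.png

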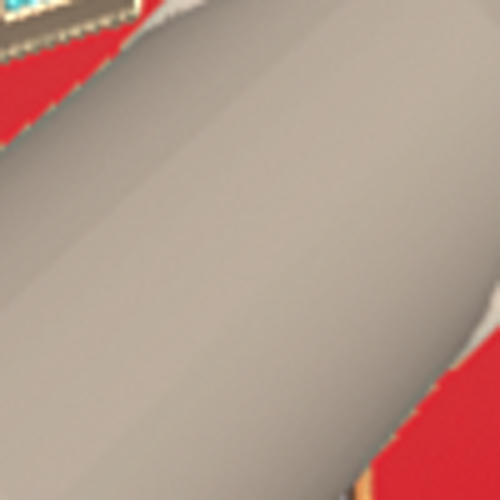

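The lip has met the slope foot (16 N) with all the beads over the pan. I'll back off slightly, then tilt nose-up along the slope.

```bash

python3 -m jog '[0,0,0,-0.06,-0.003,0,1, 0.003,-0.06,0,-0.03,0,0.04,1, 0.003,-0.06,0,-0.03,0,0.04,1, 0.003,-0.06,0,-0.025,0,0.03,1, 0.003,-0.06,0,-0.025,0,0.03,1, 0.003,-0.06,0,-0.025,0,0.02,1, 0.003,-0.06,0,-0.025,0,0.02,1, 0,0,0,0,0,0,1]' 60
python3 - <<'E'
from h import *
s,M=tool();print(s["position"],s["finger_gap"],s["ft_force"],s["moment"],s["q"]);print(M)
c=eyes.camera("side"); crop(c,"pics/s16.png",310,250,430,350,6)
E
```

```text
time_s: 14.9
position: [0.5459, -0.2249, 0.0802]
eef_rot: [2.564, 0.061, -1.768]
ft_force: [-1.0, -1.3, -2.4]
finger_gap: 0.0172
[ 0.5459 -0.2249  0.0802] 0.017188790779521554 [-0.9834 -1.3043 -2.3657] [-0.0858  0.7329 -0.0067] [-0.0692  0.3933  0.5234  2.1934 -0.9474  0.4277 -0.2928]
[[ 0.3548  0.0475 -0.9337]
 [ 0.0174 -0.9989 -0.0442]
 [-0.9348 -0.0005 -0.3552]]
```

View pics/s16.png

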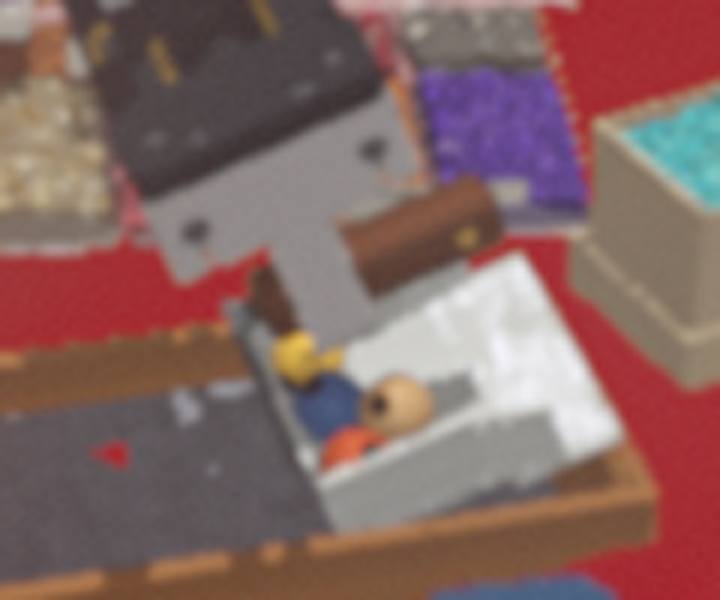

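All four beads sit against the scoop's rear wall (crop (290-400,350-450)). Lifting.

```bash

python3 -m jog '[0,0,0,-0.03,0,0.1,1, 0,0,0,-0.03,0,0.2,1, 0,0,0,0,0,0.3,1, 0,0,0,0,0,0.3,1, 0,0,0,0,0,0.3,1, 0,0,0,0,0,0.3,1, 0,0,0,0,0,0.3,1, 0,0,0,0,0,0.3,1, 0,0,0,0,0,0.3,1, 0,0,0,0,0,0.3,1, 0,0,0,0,0,0.2,1,0,0,0,0,0,0,1]' 60
python3 - <<'E'
from h import *
s,M=tool();print(s["position"],s["finger_gap"],s["ft_force"],s["moment"],s["q"]);print(M)
c=eyes.camera("side"); crop(c,"pics/s17.png",290,150,450,350,3)
c=eyes.camera("top"); crop(c,"pics/t17.png",140,100,460,320,2.4)
E
```

```text
time_s: 15.95
position: [0.5472, -0.2241, 0.198]
eef_rot: [2.558, 0.064, -1.769]
ft_force: [1.0, 0.0, -1.7]
finger_gap: 0.0175
[ 0.5472 -0.2241  0.198 ] 0.017513253031140718 [ 0.963   0.0473 -1.6734] [-0.0644  0.645  -0.0016] [-0.3392  0.2107  0.8048  2.1106 -0.5543  0.6269 -0.6773]
[[ 0.3528  0.0514 -0.9343]
 [ 0.0165 -0.9987 -0.0487]
 [-0.9355  0.0018 -0.3532]]
```

View pics/s17.png

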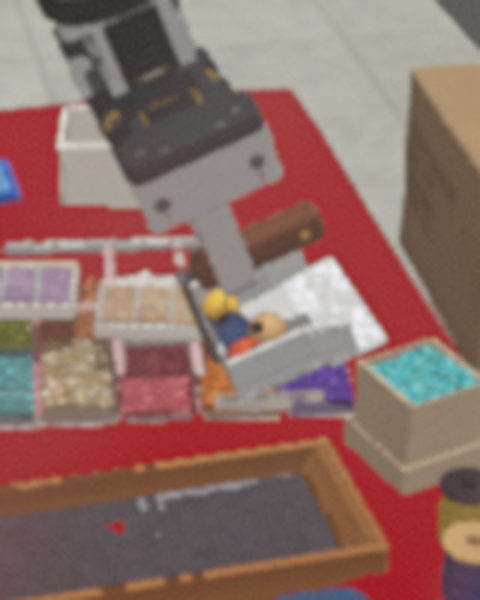

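View pics/t17.png

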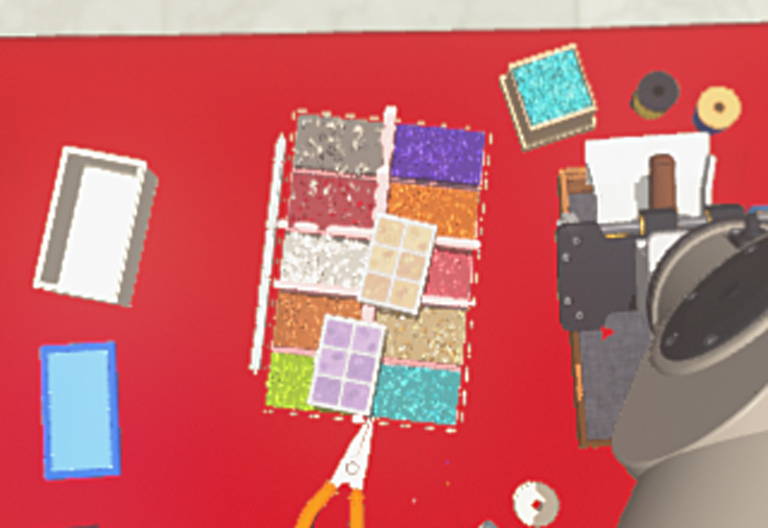

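```bash

python3 -m jog '[0,0,0.02,0.02,0.15,0,1, 0,0,0.05,0.02,0.3,0,1, 0,0,0.08,0.02,0.45,0,1, 0,0,0.085,0.02,0.57,0,1, 0,0,0.085,0.02,0.57,0,1, 0,0,0.085,0.02,0.57,0,1, 0,0,0.085,0.02,0.57,0,1, 0,0,0.085,0.02,0.57,0,1, 0,0,0.085,0.02,0.57,0,1]' 60
python3 -m jog '[0,0,0.085,0.02,0.57,0,1, 0,0,0.085,0.02,0.57,0,1, 0,0,0.085,0.02,0.57,0,1, 0,0,0.085,0.02,0.57,0,1, 0,0,0.085,0.02,0.57,0,1, 0,0,0.085,0.02,0.57,0,1, 0,0,0.08,0.02,0.45,0,1, 0,0,0.05,0.02,0.3,0,1, 0,0,0.02,0.02,0.15,0,1, 0,0,0,0,0,0,1]'
python3 - <<'E'
from h import *
s,M=tool();print(s["position"],s["finger_gap"],s["ft_force"],s["q"]);print(M, "scoop yaw",np.arctan2(-M[1,2],-M[0,2]))
c=eyes.camera("side"); crop(c,"pics/s18.png",200,80,400,260,4)
im=cv2.resize(c["img"][160:260,240:420,::-1],None,fx=4.4,fy=4.4,interpolation=cv2.INTER_CUBIC)
draw_box(c,im,(.5838,.2216),-.2,.116,.066,0,.06,(0,255,0),4.4,(240,160)); cv2.imwrite("pics/s18b.png",im)
c=eyes.camera("top"); crop(c,"pics/t18.png",140,100,340,320,2.7)
E
```

```text
time_s: 16.8
position: [0.5525, -0.0499, 0.1954]
eef_rot: [2.153, 0.806, -1.492]
ft_force: [0.3, 0.3, -1.1]
finger_gap: 0.0173
time_s: 17.63
position: [0.5601, 0.1228, 0.1952]
eef_rot: [1.639, 1.344, -1.135]
ft_force: [0.5, -0.7, -2.5]
finger_gap: 0.0177
[0.5601 0.1228 0.1952] 0.017700803836051403 [ 0.504  -0.6933 -2.4624] [-0.4606  0.2681  0.3964  1.9871 -0.5897  0.8927  0.0932]
[[ 0.0683  0.9805 -0.1844]
 [ 0.3454 -0.1967 -0.9176]
 [-0.936  -0.001  -0.3521]] scoop yaw 1.3724485114997056
```

View pics/s18.png

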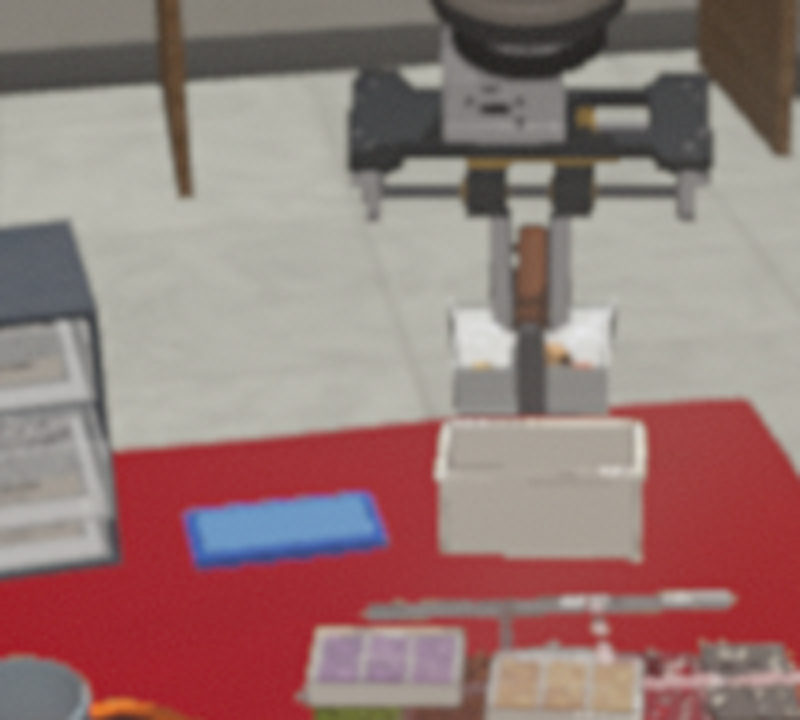

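View pics/s18b.png

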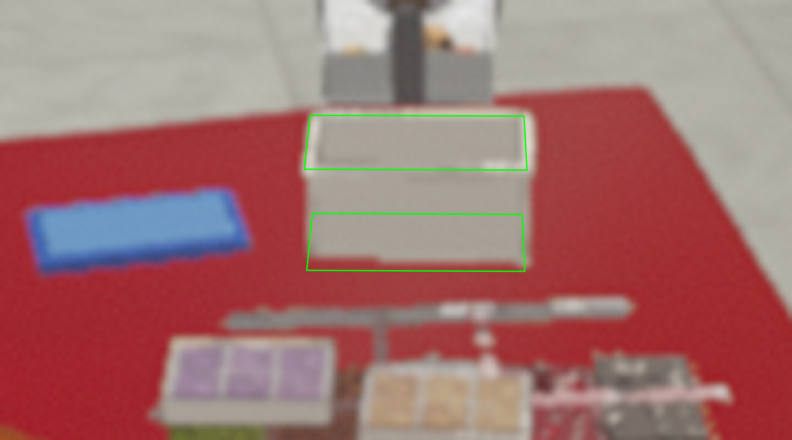

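View pics/t18.png

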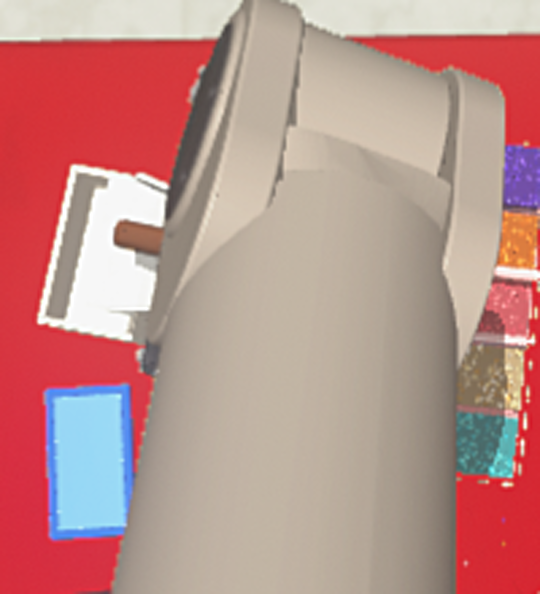

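```bash

python3 -m jog '[0,0,0,0.05,0,-0.2,1, 0,0,0,0.05,0,-0.3,1, 0,0,0,0,0,-0.3,1, 0,0,0,0,0,-0.3,1, 0,0,0,0,0,-0.2,1, 0,0,0,0,0,-0.1,1, 0,0,0,0,0,0,1]' 60
python3 - <<'E'
from h import *
s,M=tool();print(s["position"],s["ft_force"],s["q"])
c=eyes.camera("side"); crop(c,"pics/s19.png",250,120,400,240,5)
E
```

```text
time_s: 18.32
position: [0.5636, 0.1214, 0.1386]
eef_rot: [1.641, 1.342, -1.138]
ft_force: [-0.7, -1.1, -1.7]
finger_gap: 0.0173
[0.5636 0.1214 0.1386] [-0.681  -1.0831 -1.7029] [-0.4215  0.3512  0.3628  2.0251 -0.6766  0.8028  0.1974]
```

View pics/s19.png

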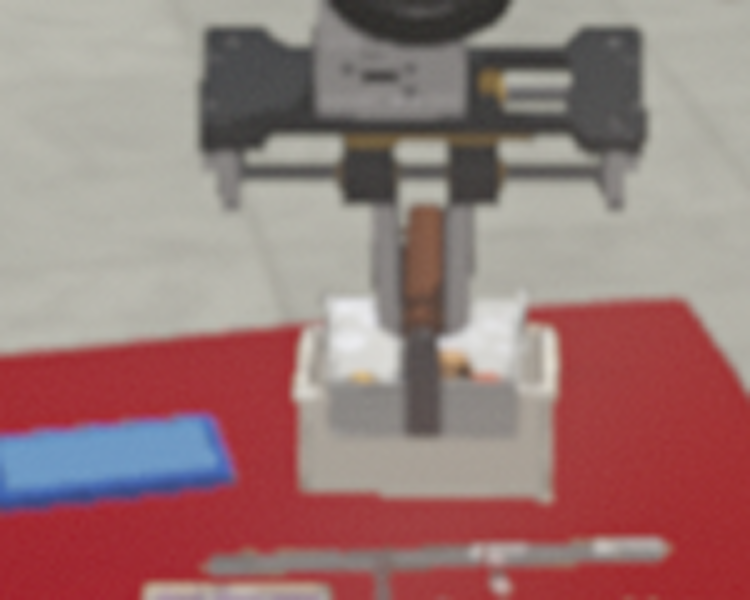

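The scoop is centred on the tub's long side with its lip over the near rim. Starting the tip.

```bash

python3 -m jog '[-0.059,0.012,0,0.016,0.08,-0.02,1, -0.059,0.012,0,0.016,0.08,-0.02,1, -0.059,0.012,0,0.016,0.08,-0.02,1, -0.059,0.012,0,0.016,0.08,-0.02,1, -0.059,0.012,0,0.016,0.08,-0.02,1, -0.059,0.012,0,0.016,0.08,-0.02,1]' 60
python3 - <<'E'
from h import *
s,M=tool();print(s["position"],s["ft_force"],s["q"]);print(M)
c=eyes.camera("side"); crop(c,"pics/s20.png",250,120,400,240,5)
E
python3 -m jog '[-0.049,0.01,0,0.0183,0.091,0.057,1, -0.049,0.01,0,0.0183,0.091,0.057,1, -0.049,0.01,0,0.0183,0.091,0.057,1, -0.049,0.01,0,0.0183,0.091,0.057,1, -0.049,0.01,0,0.0183,0.091,0.057,1, -0.049,0.01,0,0.0183,0.091,0.057,1, -0.049,0.01,0,0.0183,0.091,0.057,1, -0.049,0.01,0,0.0183,0.091,0.057,1]' 60
python3 - <<'E'
from h import *
s,M=tool();print(s["position"],s["ft_force"],s["q"]);print(M)
c=eyes.camera("side"); crop(c,"pics/s21.png",250,120,400,240,5)
E
```

```text
time_s: 18.87
position: [0.5687, 0.1412, 0.1363]
eef_rot: [1.354, 1.104, -1.355]
ft_force: [0.2, -0.8, -2.8]
finger_gap: 0.0176
[0.5687 0.1412 0.1363] [ 0.1558 -0.8071 -2.8081] [-0.7649  0.4164  0.5218  1.916  -0.2612  0.876  -0.3117]
[[ 0.0014  0.98   -0.199 ]
 [-0.003  -0.199  -0.98  ]
 [-1.      0.0019  0.0027]]
time_s: 19.58
position: [0.5742, 0.1704, 0.1542]
eef_rot: [1.021, 0.835, -1.543]
ft_force: [0.5, -0.2, -0.4]
finger_gap: 0.0174
[0.5742 0.1704 0.1542] [ 0.5476 -0.2461 -0.4329] [-1.004   0.5943  0.6295  1.7214 -0.0141  1.1625 -0.6128]
[[-0.0779  0.98   -0.183 ]
 [-0.3824 -0.1989 -0.9023]
 [-0.9207 -0.0003  0.3903]]
```

View pics/s21.png

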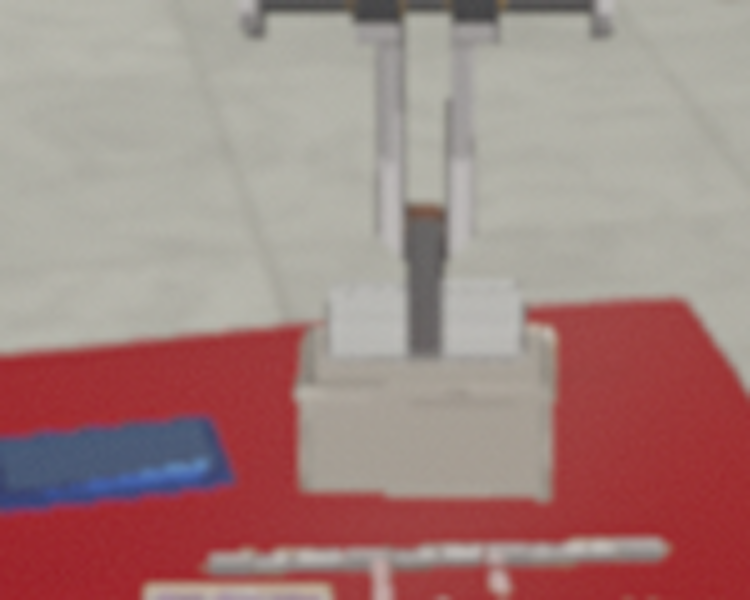

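```bash

python3 -m jog '[-0.049,0.01,0,0.021,0.105,0.02,1, -0.049,0.01,0,0.021,0.105,0.02,1, -0.049,0.01,0,0.021,0.105,0.02,1, -0.049,0.01,0,0.021,0.105,0.02,1, -0.049,0.01,0,0.021,0.105,0.02,1, -0.049,0.01,0,0.021,0.105,0.02,1, -0.049,0.01,0,0.021,0.105,0.02,1, 0,0,0,0,0,0,1, 0,0,0,0,0,0,1]' 60
python3 - <<'E'
from h import *
s,M=tool();print(s["position"],s["ft_force"],s["q"]);print(M)
c=eyes.camera("side"); crop(c,"pics/s22.png",230,100,430,260,4)
c=eyes.camera("top"); crop(c,"pics/t22.png",130,130,280,310,3.3)
E
```

```text
time_s: 20.38
position: [0.5798, 0.1994, 0.1584]
eef_rot: [0.722, 0.593, -1.659]
ft_force: [-0.4, -0.1, -1.0]
finger_gap: 0.0175
[0.5798 0.1994 0.1584] [-0.3863 -0.1491 -0.9555] [-1.0945  0.8144  0.6628  1.5288  0.0953  1.4327 -0.7143]
[[-0.1366  0.9801 -0.1441]
 [-0.6669 -0.1986 -0.7182]
 [-0.7325 -0.002   0.6807]]
```

View pics/s22.png

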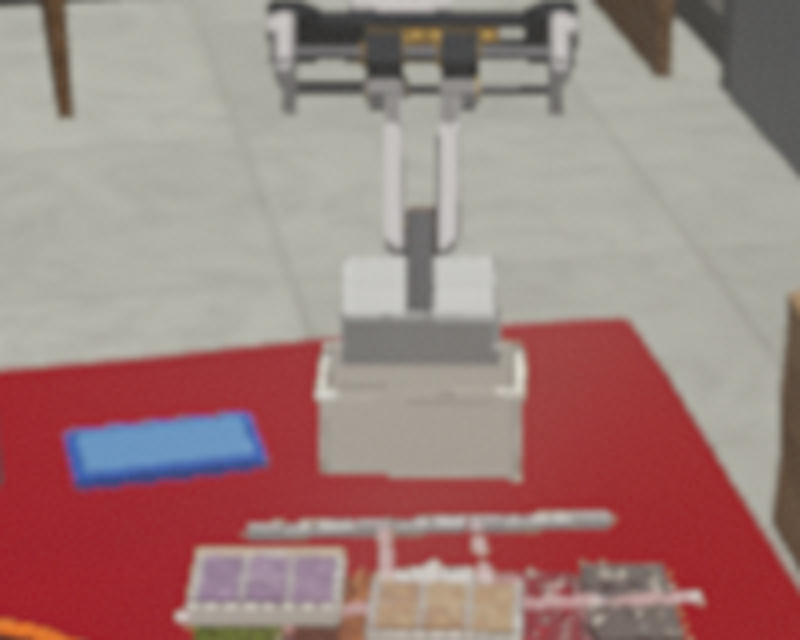

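View pics/t22.png

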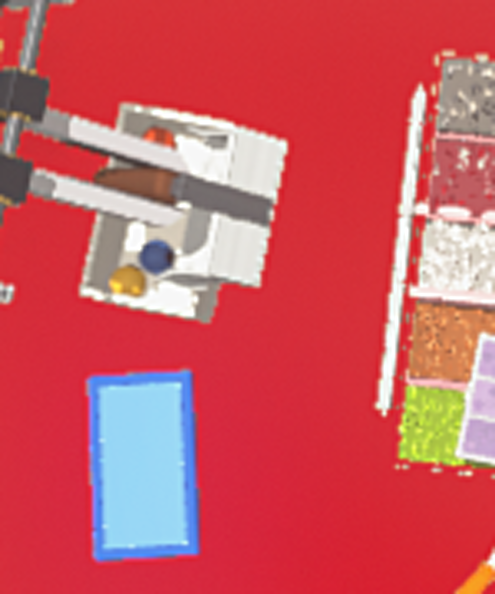

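Red, blue and yellow are visible in the tub and the tan bead is probably hidden under the handle. I'll lift away and look.

```bash

python3 -m jog '[0,0,0,0,0,0.2,1, 0,0,0,0,0,0.4,1, 0.08,-0.016,0,-0.03,-0.2,0.5,1, 0.1,-0.02,0,-0.03,-0.3,0.5,1, 0.1,-0.02,0,-0.03,-0.4,0.3,1, 0.1,-0.02,0,-0.03,-0.5,0,1, 0.1,-0.02,0,-0.03,-0.5,0,1, 0.1,-0.02,0,-0.03,-0.5,0,1,0.1,-0.02,0,-0.03,-0.5,0,1, 0.056,-0.011,0,0,-0.4,0,1,0,0,0,0,0,0,1]' 60
python3 - <<'E'
from h import *
s,M=tool();print(s["position"],s["ft_force"],s["q"]);print(M)
c=eyes.camera("top"); crop(c,"pics/t23.png",130,130,280,310,3.3)
E
```

```text
time_s: 21.4
position: [0.5712, 0.0597, 0.2383]
eef_rot: [1.366, 1.107, -1.357]
ft_force: [0.7, -0.5, -1.0]
finger_gap: 0.0177
[0.5712 0.0597 0.2383] [ 0.6773 -0.5406 -0.9705] [-0.7444  0.2856  0.6508  1.8514 -0.2027  1.0669 -0.2236]
[[ 0.0019  0.9783 -0.2071]
 [ 0.0059 -0.2071 -0.9783]
 [-1.      0.0007 -0.0062]]
```

View pics/t23.png

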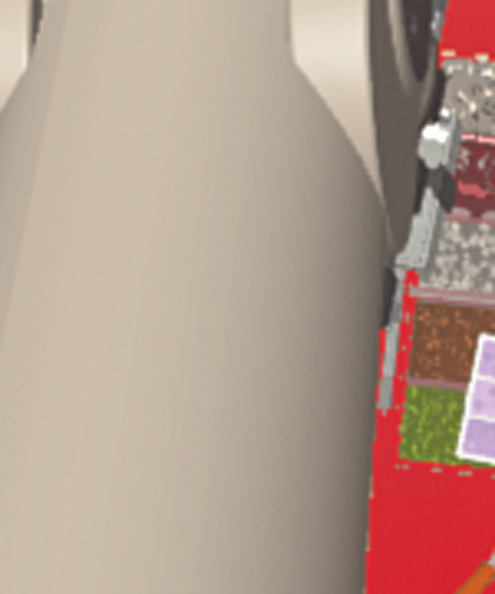

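```bash

python3 -m jog '[0,0,-0.11,-0.155,-0.6,0,1, 0,0,-0.11,-0.155,-0.6,0,1, 0,0,-0.11,-0.155,-0.6,0,1, 0,0,-0.11,-0.155,-0.6,0,1, 0,0,-0.11,-0.155,-0.6,0,1, 0,0,-0.11,-0.155,-0.6,0,1, 0,0,-0.11,-0.155,-0.6,0,1, 0,0,-0.11,-0.155,-0.6,0,1, 0,0,-0.11,-0.155,-0.6,0,1, 0,0,-0.11,-0.155,-0.6,0,1, 0,0,-0.11,-0.155,-0.6,0,1, 0,0,-0.11,-0.155,-0.6,0,1]' 60
python3 - <<'E'
from h import *
s,M=tool();print(s["position"],s["ft_force"],s["q"])
plan([.497,-.228,.12],down(.05+np.pi))
c=eyes.camera("top"); crop(c,"pics/t24.png",130,130,280,310,3.3)
E
```

```text
time_s: 22.45
position: [0.497, -0.2211, 0.2361]
eef_rot: [2.199, 0.056, -2.198]
ft_force: [0.5, 1.2, -1.8]
finger_gap: 0.0173
[ 0.497  -0.2211  0.2361] [ 0.4569  1.15   -1.8147] [-0.527   0.3153  1.0243  1.927  -0.3105  1.0689 -0.8946]
shift units [ 0.    -0.173 -2.902] turn [-0.003  0.     0.002]
```

View pics/t24.png

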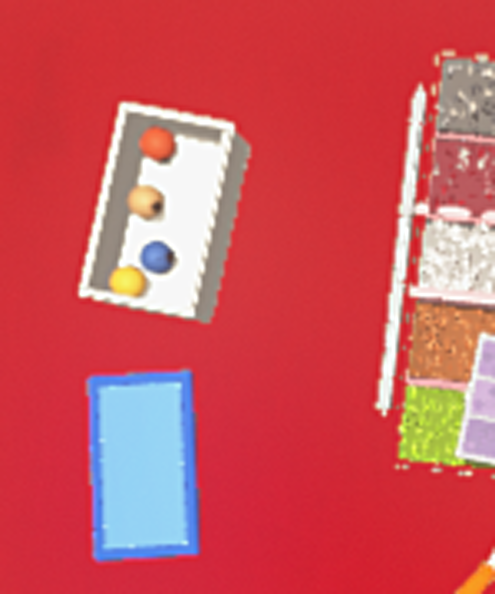

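All four beads are in the tub: red (155,142), tan (145,203), blue (157,257) and yellow (128,282) in the crop. Returning the scoop.

```bash

python3 -m jog '[0,0,0,0,-0.09,-0.4,1, 0,0,0,0,-0.09,-0.4,1, 0,0,0,0,0,-0.5,1, 0,0,0,0,0,-0.5,1, 0,0,0,0,0,-0.5,1, 0,0,0,0,0,-0.5,1, 0,0,0,0,0,-0.4,1, 0,0,0,0,0,-0.2,1, 0,0,0,0,0,0,1]' 60
python3 - <<'E'
from h import *
s,M=tool();print(s["position"],s["ft_force"],s["q"])
plan([.497,-.228,.0725],down(.05+np.pi))
c=eyes.camera("side"); crop(c,"pics/s25.png",250,260,450,380,4)
E
```

```text
time_s: 23.25
position: [0.4968, -0.2271, 0.0984]
eef_rot: [2.194, 0.062, -2.198]
ft_force: [0.4, 0.6, -0.4]
finger_gap: 0.0177
[ 0.4968 -0.2271  0.0984] [ 0.3789  0.5505 -0.3532] [-0.3412  0.5078  0.846   2.0396 -0.5221  0.8237 -0.7059]
shift units [ 0.006 -0.023 -0.647] turn [-0.003 -0.002 -0.003]
```

View pics/s25.png

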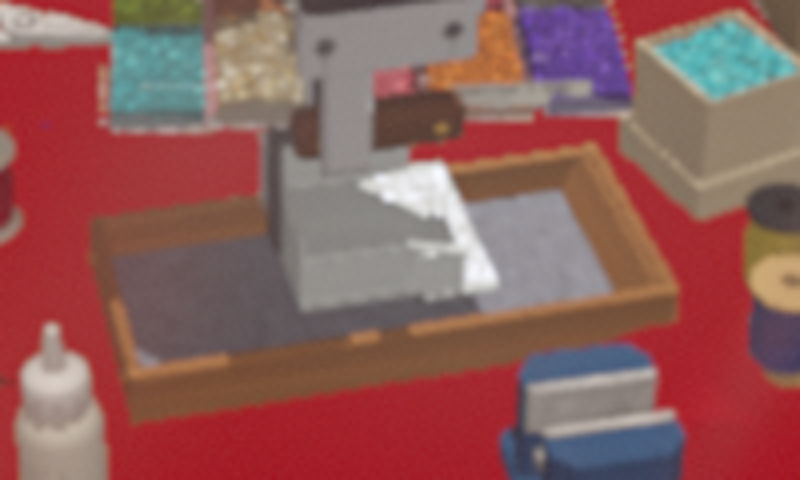

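```bash

python3 -m jog '[0,0,0,0,-0.02,-0.2,1, 0,0,0,0,0,-0.2,1, 0,0,0,0,0,-0.15,1, 0,0,0,0,0,-0.07,1, 0,0,0,0,0,0,1]' 60
python3 - <<'E'
from h import *
s,M=tool();print(s["position"],s["ft_force"],s["q"])
c=eyes.camera("side"); crop(c,"pics/s26.png",250,260,450,380,4)
E
```

```text
time_s: 23.72
position: [0.4966, -0.2285, 0.0737]
eef_rot: [2.195, 0.06, -2.198]
ft_force: [0.3, -0.1, -0.6]
finger_gap: 0.0177
[ 0.4966 -0.2285  0.0737] [ 0.3271 -0.0528 -0.5587] [-0.3065  0.5428  0.8073  2.0528 -0.5628  0.7798 -0.6729]
```

View pics/s26.png

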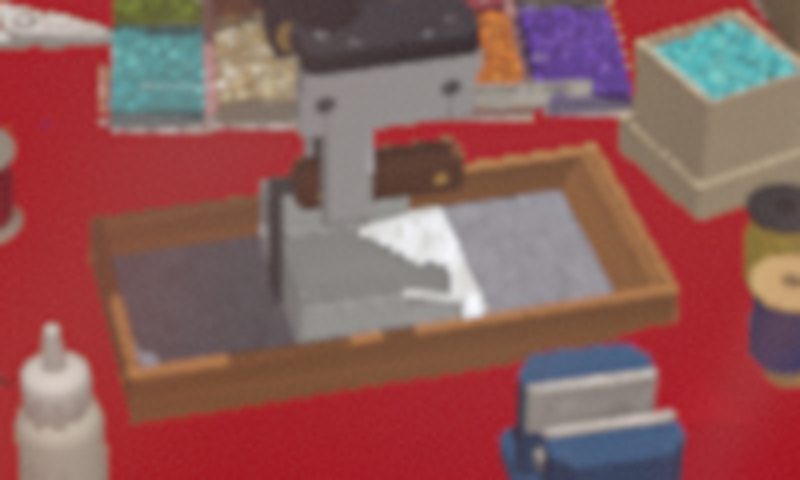

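```bash

python3 -m jog '[0,0,0,0,0,-0.03,1, 0,0,0,0,0,0,0.2, 0,0,0,0,0,0,0.2, 0,0,0,0,0,0,0.2, 0,0,0,0,0,0.1,0.2, 0,0,0,0,0,0.3,0, 0,0,0,0,0,0.5,-1, 0,0,0,0,0,0.7,-1, 0,0,0,0,0,0.7,-1, 0,0,0,0,0,0.7,-1,0,0,0,0,0,0.7,-1]' 60
python3 - <<'E'
from h import *
s,M=tool();print(s["position"],s["ft_force"],s["q"])
c=eyes.camera("side"); crop(c,"pics/s27.png",250,260,450,380,4)
c=eyes.camera("top"); crop(c,"pics/t27.png",140,150,240,310,4)
E
```

```text
time_s: 24.68
position: [0.4965, -0.2291, 0.2234]
eef_rot: [2.197, 0.059, -2.197]
ft_force: [0.4, -0.3, 0.4]
finger_gap: 0.0737
[ 0.4965 -0.2291  0.2234] [ 0.4148 -0.3346  0.3895] [-0.495   0.3401  1.0125  1.9347 -0.3352  1.0484 -0.8567]
```

View pics/s27.png

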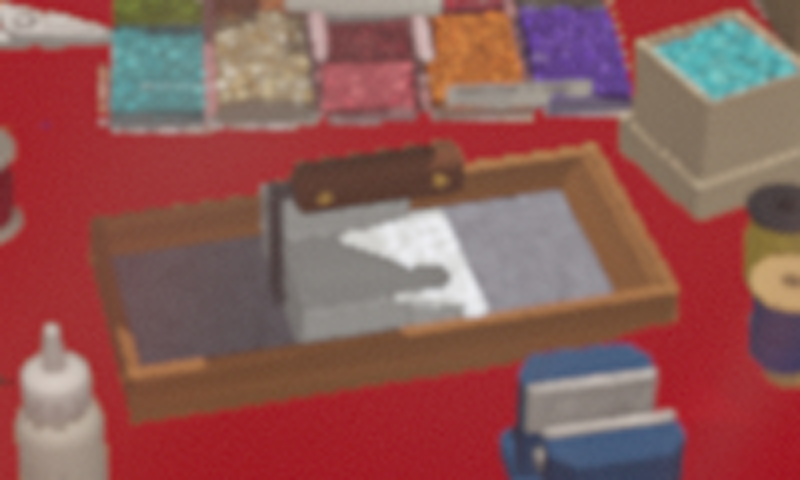

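View pics/t27.png

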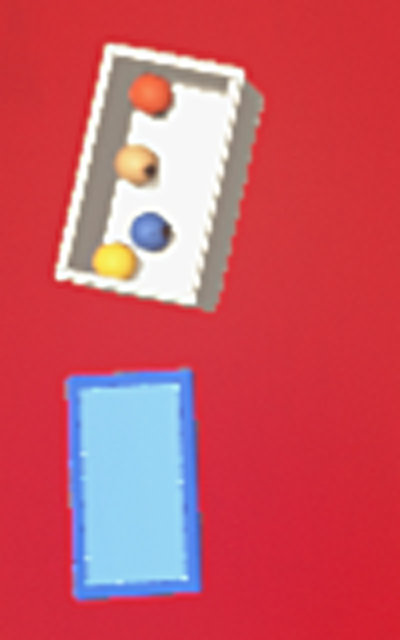

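```bash
python3 - <<'E'
from h import *
c=eyes.camera("side"); off=(235,175);sc=5
im=cv2.resize(c["img"][175:235,235:375,::-1],None,fx=sc,fy=sc,interpolation=cv2.INTER_CUBIC)
draw_box(c,im,(.5838,.2216),-.2,.116,.066,0,.06,(0,255,0),sc,off)
draw_box(c,im,(.4325,.2428),.037,.114,.064,.004,.013,(0,255,255),sc,off); cv2.imwrite("pics/s28.png",im)
c=eyes.camera("top"); off=(140,150);sc=4
im=cv2.resize(c["img"][150:310,140:240,::-1],None,fx=sc,fy=sc,interpolation=cv2.INTER_CUBIC)
draw_box(c,im,(.5838,.2216),-.2,.116,.066,0,.06,(0,255,0),sc,off)
draw_box(c,im,(.4325,.2428),.037,.114,.064,.004,.013,(0,255,255),sc,off); cv2.imwrite("pics/t28.png",im)
E
```

```text
(no output)
```

View pics/s28.png

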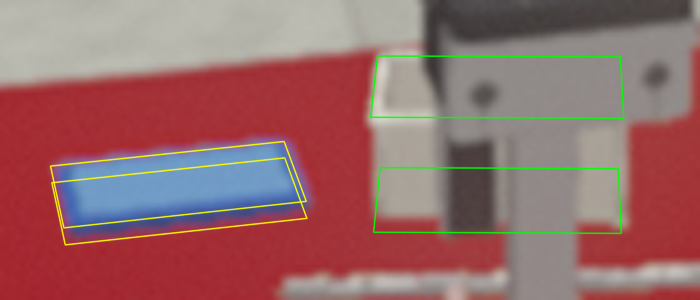

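View pics/t28.png

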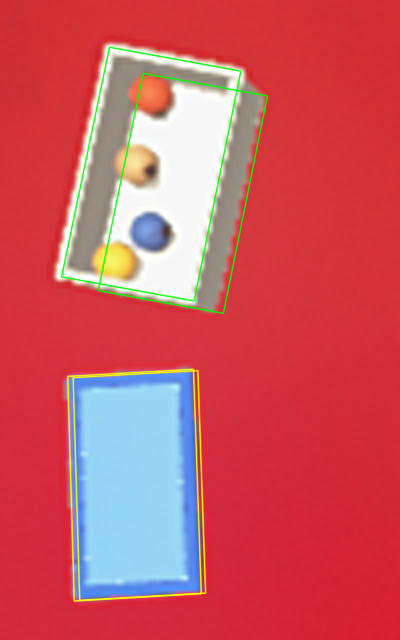

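```bash

python3 -m jog '[0,0,0,-0.1,0.8,0,-1, 0,0,0,-0.1,0.9,0,-1, 0,0,0,-0.12,0.9,0,-1, 0,0,0,-0.12,0.9,0,-1, 0,0,0,-0.12,0.9,0,-1, 0,0,0,-0.12,0.9,0,-1, 0,0,0,-0.12,0.9,0,-1, 0,0,0,-0.12,0.9,0,-1, 0,0,0,-0.12,0.9,0,-1, 0,0,0,-0.12,0.9,0,-1, 0,0,0,-0.12,0.9,0,-1, 0,0,0,-0.12,0.9,0,-1]' 40
python3 -m jog '[0,0,0,-0.12,0.8,0,-1, 0,0,0,-0.1,0.3,0,-1, 0,0,-0.013,0,0,-0.3,-1, 0,0,0,0,0,-0.6,-1, 0,0,0,0,0,-0.6,-1, 0,0,0,0,0,-0.4,-1,0,0,0,0,0,0,-1]'
python3 - <<'E'
from h import *
s,M=tool();print(s["position"],s["ft_force"],s["q"],s["finger_gap"])
plan([.4335,.2435,.024],down(.037+np.pi))
c=eyes.camera("side"); crop(c,"pics/s29.png",200,100,380,240,4)
E
```

```text
time_s: 25.88
position: [0.4398, 0.2008, 0.2206]
eef_rot: [2.195, 0.06, -2.198]
ft_force: [1.0, 0.0, 0.6]
finger_gap: 0.0939
time_s: 26.47
position: [0.4305, 0.2416, 0.1421]
eef_rot: [2.197, 0.04, -2.206]
ft_force: [-1.8, -0.6, -0.7]
finger_gap: 0.0941
[0.4305 0.2416 0.1421] [-1.8014 -0.5631 -0.7059] [-1.3494  0.316   0.8491  2.1189 -0.3194  0.8401 -1.8399] 0.09409904562897284
shift units [ 0.075  0.048 -2.952] turn [ 0.002 -0.004 -0.001]
```

View pics/s29.png

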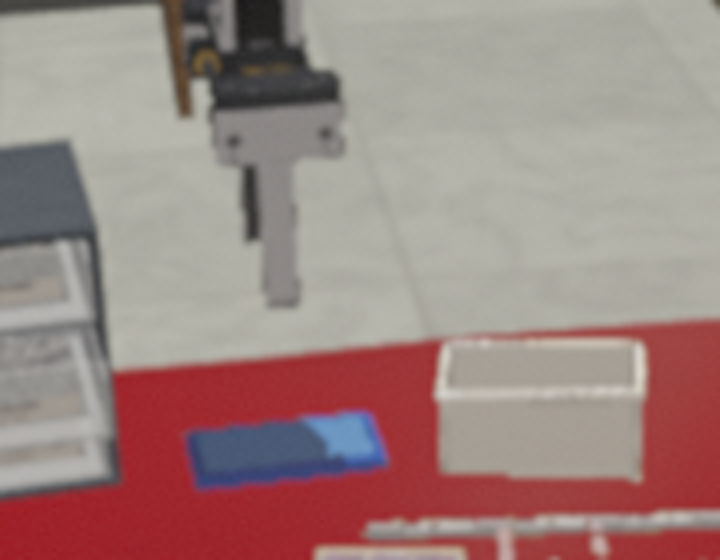

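```bash
python3 - <<'E'
from h import *
c=eyes.camera("top")
for p in((160,322),(200,322),(75,335)):
    print([px2w(c,*p,z) for z in(0,.1,.15)])
c=eyes.camera("side")
for p in((228,222),(222,140)): print([px2w(c,*p,z) for z in(0,.1,.15)])
for z in (.1,.13,.16,.2): print(z,w2px(c,[.355,.2,z]))
crop(eyes.camera("top"),"pics/t29.png",60,150,300,460,1.9)
E
```

```text
[array([0.3296, 0.2731, 0.    ]), array([0.3363, 0.2426, 0.1   ]), array([0.3397, 0.2274, 0.15  ])]
[array([0.3279, 0.1918, 0.    ]), array([0.3348, 0.1687, 0.1   ]), array([0.3382, 0.1572, 0.15  ])]
[array([0.3075, 0.4441, 0.    ]), array([0.3162, 0.398 , 0.1   ]), array([0.3205, 0.375 , 0.15  ])]
[array([0.331 , 0.2345, 0.    ]), array([0.3332, 0.0469, 0.1   ]), array([ 0.3342, -0.0468,  0.15  ])]
[array([0.3306, 0.7844, 0.    ]), array([0.3328, 0.5158, 0.1   ]), array([0.3339, 0.3814, 0.15  ])]
0.1 [235.4158 188.8728]
0.13 [234.3391 176.5839]
0.16 [233.2531 164.0421]
0.2 [231.7917 146.9233]
```

View pics/t29.png

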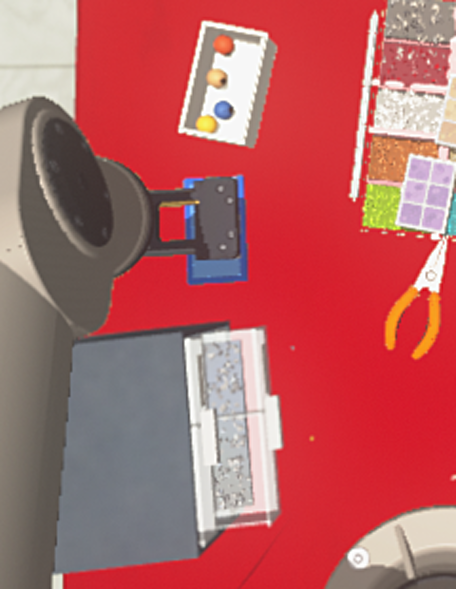

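```bash

python3 -m jog '[0,0,0,0.04,0.02,-0.3,-1, 0,0,0,0.03,0.02,-0.5,-1, 0,0,0,0,0,-0.5,-1, 0,0,0,0,0,-0.5,-1, 0,0,0,0,0,-0.4,-1, 0,0,0,0,0,-0.3,-1,0,0,0,0,0,-0.2,-1,0,0,0,0,0,-0.1,-1,0,0,0,0,0,0,-1]' 30
python3 - <<'E'
from h import *
s,M=tool();print(s["position"],s["ft_force"],s["q"],s["finger_gap"])
plan([.4335,.2435,.024],down(.037+np.pi))
c=eyes.camera("side"); crop(c,"pics/s30.png",220,140,340,240,6)
E
```

```text
time_s: 27.42
position: [0.4351, 0.245, 0.0331]
eef_rot: [2.203, 0.046, -2.204]
ft_force: [-0.7, -0.2, -0.1]
finger_gap: 0.0943
[0.4351 0.245  0.0331] [-0.7053 -0.2076 -0.1146] [-1.1734  0.5064  0.6642  2.174  -0.541   0.6257 -1.6524] 0.09432879648216978
shift units [-0.041 -0.037 -0.228] turn [-0.003 -0.    -0.002]
```

View pics/s30.png

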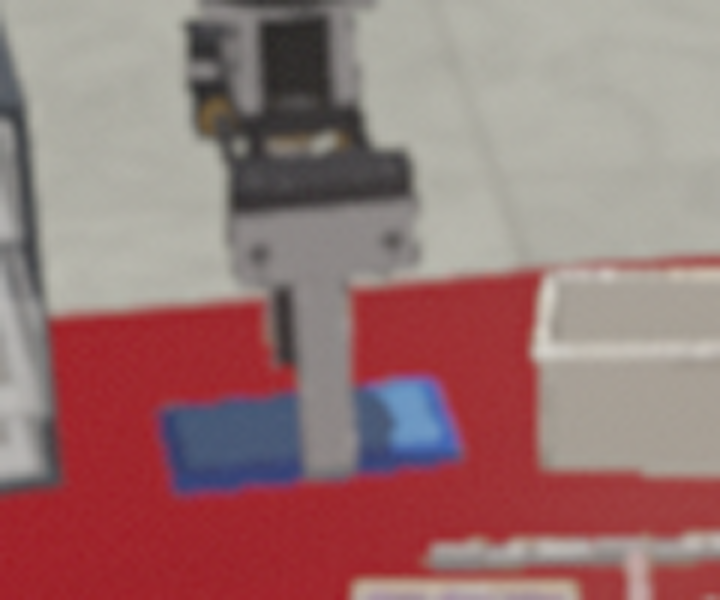

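```bash

python3 -m jog '[0,0,0,-0.08,-0.03,-0.12,-1, 0,0,0,0,0,-0.11,-1, 0,0,0,0,0,0,0.3, 0,0,0,0,0,0,0.3, 0,0,0,0,0,0,0.3, 0,0,0,0,0,0,0.3, 0,0,0,0,0,0,0.3, 0,0,0,0,0,0,0.3, 0,0,0,0,0,0,0.3,0,0,0,0,0,0,0.3]' 30
python3 - <<'E'
from h import *
s,M=tool();print(s["position"],s["ft_force"],s["q"],s["finger_gap"])
c=eyes.camera("side"); crop(c,"pics/s31.png",220,140,340,240,6)
E
```

```text
time_s: 28.3
position: [0.4319, 0.2438, 0.024]
eef_rot: [2.203, 0.046, -2.204]
ft_force: [-0.9, -1.5, 4.2]
finger_gap: 0.0638
[0.4319 0.2438 0.024 ] [-0.9064 -1.4613  4.1798] [-1.1623  0.5172  0.6471  2.1845 -0.5579  0.604  -1.639 ] 0.06382189247505246
```

View pics/s31.png

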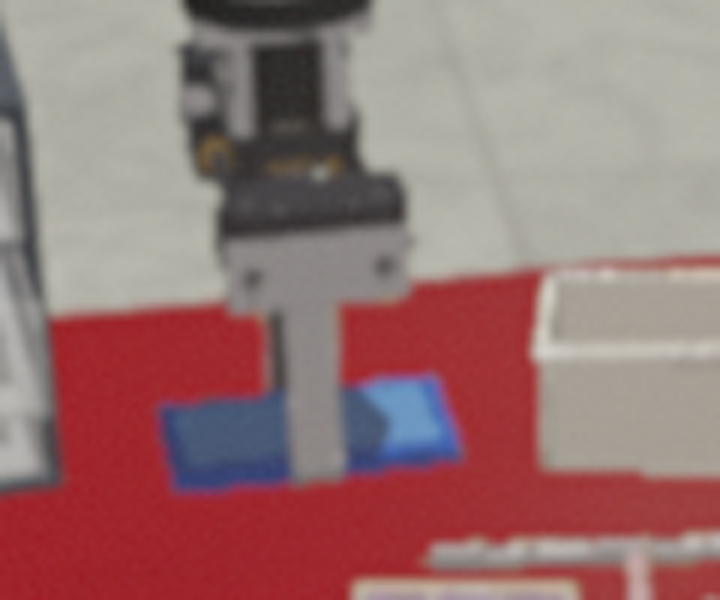

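```bash

python3 -m jog '[0,0,0,0,0,0.2,0.5, 0,0,0,0,0,0.5,0.5, 0,0,0,0,0,0.7,0.5, 0,0,0,0,0,0.7,0.5, 0,0,-0.03,0.3,-0.04,0.6,0.5, 0,0,-0.04,0.6,-0.09,0.4,0.5, 0,0,-0.04,0.7,-0.1,0.2,0.5, 0,0,-0.04,0.7,-0.1,0,0.5, 0,0,-0.04,0.7,-0.1,0,0.5,0,0,-0.04,0.6,-0.09,0,0.5,0,0,-0.01,0.2,-0.03,0,0.5,0,0,0,0,0,0,0.5]' 30
python3 - <<'E'
from h import *
s,M=tool();print(s["position"],s["ft_force"],s["q"],s["finger_gap"],np.arctan2(-M[1,2],-M[0,2]))
plan([.584,.2226,.095],down(-.2+np.pi))
c=eyes.camera("side"); crop(c,"pics/s32.png",240,100,400,240,5)
c=eyes.camera("top"); crop(c,"pics/t32.png",120,130,280,290,4)
E
```

```text
time_s: 29.35
position: [0.5852, 0.2206, 0.156]
eef_rot: [-2.114, 0.214, 2.113]
ft_force: [-0.6, -0.5, -1.6]
finger_gap: 0.0634
[0.5852 0.2206 0.156 ] [-0.6416 -0.5109 -1.6047] [-1.0724  0.5439  0.8415  1.8221 -0.4807  0.9914 -1.8052] 0.06337241619834755 -0.20327110046111413
shift units [-0.029  0.05  -1.526] turn [-0.001  0.001  0.003]
```

View pics/s32.png

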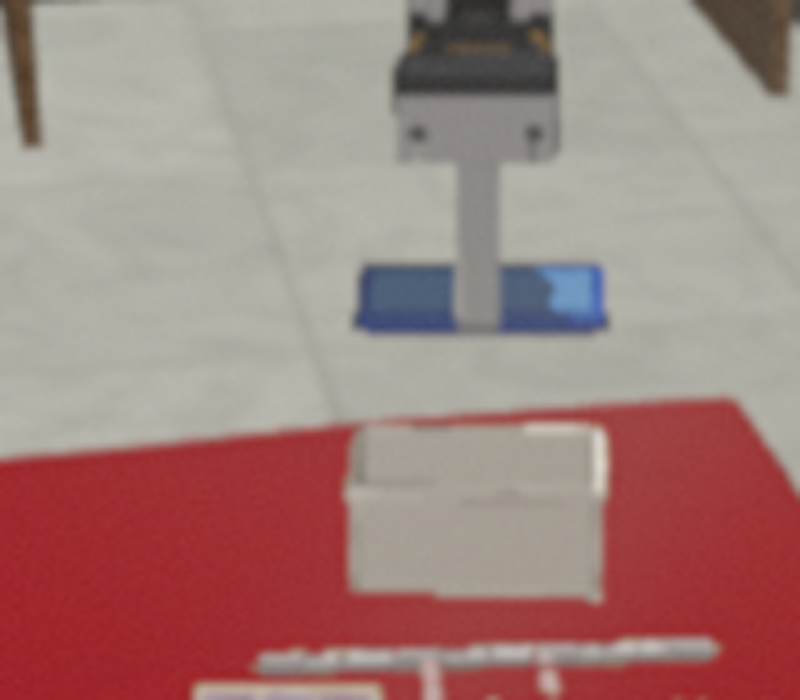

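View pics/t32.png

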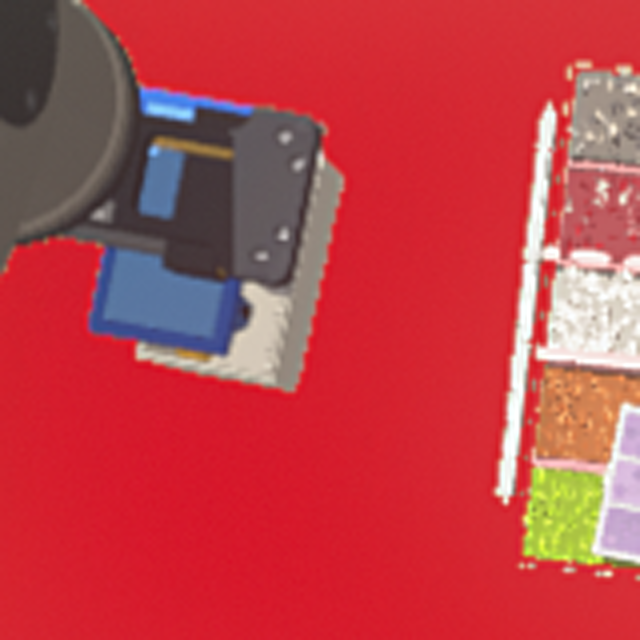

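```bash

python3 -m jog '[0,0,0.002,-0.03,0.05,-0.3,0.5, 0,0,0,0,0,-0.4,0.5, 0,0,0,0,0,-0.4,0.5, 0,0,0,0,0,-0.3,0.5, 0,0,0,0,0,-0.12,0.5, 0,0,0,0,0,0,0.5]' 30
python3 - <<'E'
from h import *
s,M=tool();p=s["position"];yw=np.arctan2(-M[1,2],-M[0,2]);print(p,s["ft_force"],s["finger_gap"],yw)
c=eyes.camera("side"); off=(290,160);sc=7
im=cv2.resize(c["img"][160:230,290:390,::-1],None,fx=sc,fy=sc,interpolation=cv2.INTER_CUBIC)
draw_box(c,im,p[:2],yw,.114,.064,p[2]-.0155-.0045,p[2]-.0155+.0045,(0,255,255),sc,off)
draw_box(c,im,(.5845,.2226),-.2,.116,.066,0,.06,(0,255,0),sc,off);cv2.imwrite("pics/s33.png",im)
c=eyes.camera("top"); off=(130,140);sc=6
im=cv2.resize(c["img"][140:240,130:230,::-1],None,fx=sc,fy=sc,interpolation=cv2.INTER_CUBIC)
draw_box(c,im,p[:2],yw,.114,.064,p[2]-.0155-.0045,p[2]-.0155+.0045,(0,255,255),sc,off)
draw_box(c,im,(.5845,.2226),-.2,.116,.066,0,.06,(0,255,0),sc,off);cv2.imwrite("pics/t33.png",im)
E
```

```text
time_s: 29.95
position: [0.5815, 0.2239, 0.0939]
eef_rot: [-2.114, 0.209, 2.118]
ft_force: [0.2, -0.2, -0.1]
finger_gap: 0.0633
[0.5815 0.2239 0.0939] [ 0.2399 -0.229  -0.0648] 0.06331216777044171 -0.19849686175004846
```

View pics/s33.png

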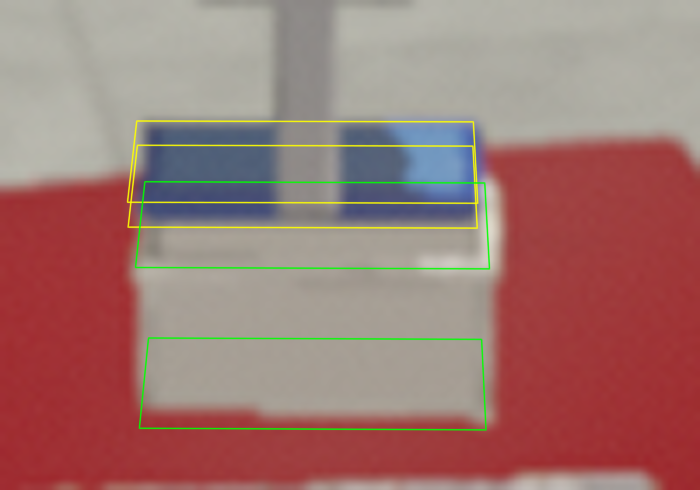

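View pics/t33.png

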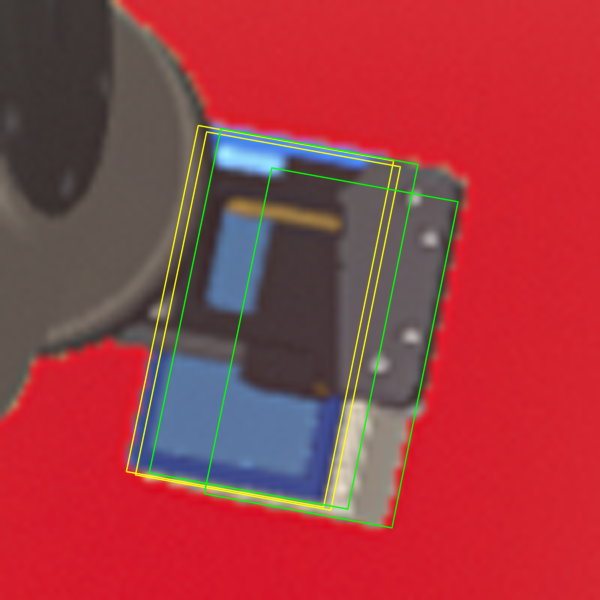

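```bash

python3 -m jog '[0,0,0,0.045,-0.03,0,0.5, 0,0,0,0,0,0,0.5, 0,0,0,0,0,-0.1,0.5, 0,0,0,0,0,-0.1,0.5, 0,0,0,0,0,-0.08,0.5, 0,0,0,0,0,-0.05,0.5, 0,0,0,0,0,0,0.5]' 30
python3 - <<'E'
from h import *
s,M=tool();p=s["position"];yw=np.arctan2(-M[1,2],-M[0,2]);print(p,s["ft_force"],s["moment"],s["finger_gap"],yw)
c=eyes.camera("side"); crop(c,"pics/s34.png",290,160,390,230,7)
c=eyes.camera("top"); crop(c,"pics/t34.png",130,140,230,240,6)
E
```

```text
time_s: 30.63
position: [0.5841, 0.2224, 0.0813]
eef_rot: [-2.115, 0.209, 2.116]
ft_force: [-0.3, -0.0, 0.6]
finger_gap: 0.0637
[0.5841 0.2224 0.0813] [-0.3207 -0.0292  0.6418] [-0.0351  0.1377 -0.0006] 0.06373390555103851 -0.19918942161486333
```

View pics/s34.png

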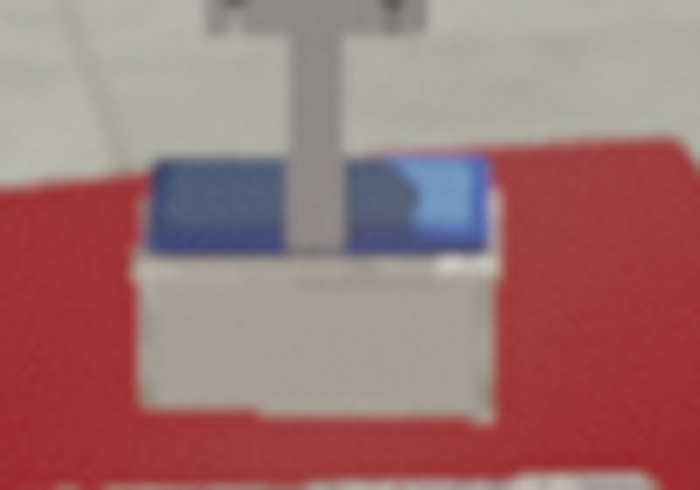

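View pics/t34.png

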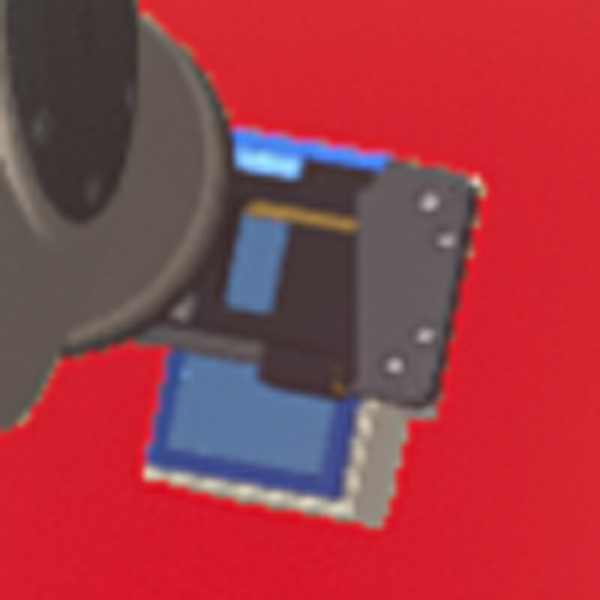

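```bash

python3 -m jog '[0,0,0,-0.02,-0.02,0,0.5, 0,0,0,0,0,-0.04,0.5, 0,0,0,0,0,-0.04,0.5, 0,0,0,0,0,0,0.5]' 30
python3 - <<'E'
from h import *
s,M=tool();p=s["position"];print(p,s["ft_force"],s["moment"],s["finger_gap"])
c=eyes.camera("side"); crop(c,"pics/s35.png",290,160,390,230,7)
E
```

```text
time_s: 31.07
position: [0.5839, 0.2216, 0.0798]
eef_rot: [-2.115, 0.208, 2.115]
ft_force: [-6.8, -2.2, 20.1]
finger_gap: 0.0635
[0.5839 0.2216 0.0798] [-6.7638 -2.1818 20.1446] [-0.5126  1.7653  0.0647] 0.0634997728416326
```

View pics/s35.png

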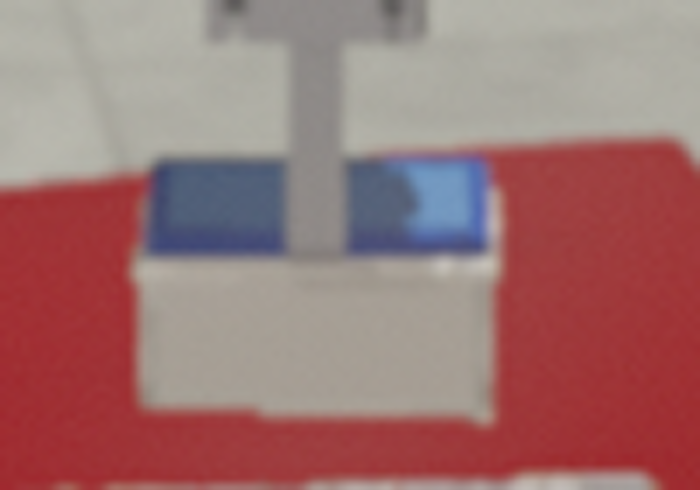

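```bash

python3 - <<'E'
from h import *
c=eyes.camera("side"); off=np.array((290,160));sc=10
# zoom with higher magnification
im=cv2.resize(c["img"][175:225,300:375,::-1],None,fx=sc,fy=sc,interpolation=cv2.INTER_LANCZOS4)
off=(300,175)
b=(.586,.2245)
draw_box(c,im,b,-.2,.116,.066,0,.06,(0,255,0),sc,off)
draw_box(c,im,b,-.2,.114,.064,.06,.069,(0,255,255),sc,off)
cv2.imwrite("pics/s36.png",im)
cv2.imwrite("pics/s36r.png",cv2.resize(c["img"][175:225,300:375,::-1],None,fx=sc,fy=sc,interpolation=cv2.INTER_LANCZOS4))
E
```

```text
(no output)
```

View pics/s36.png

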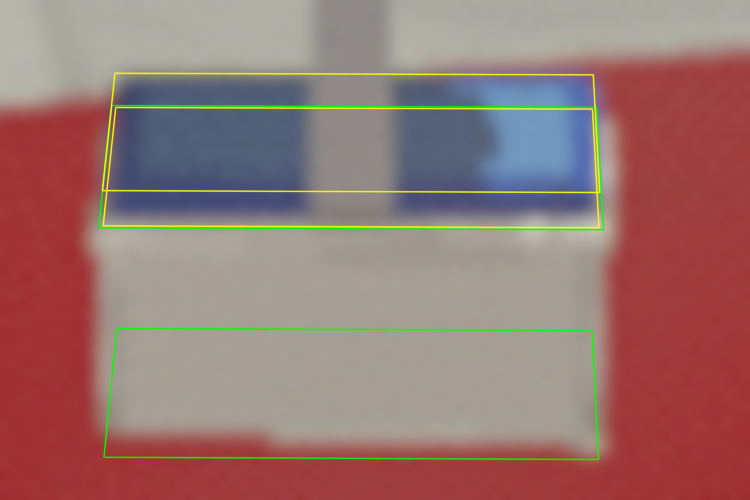

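View pics/s36r.png

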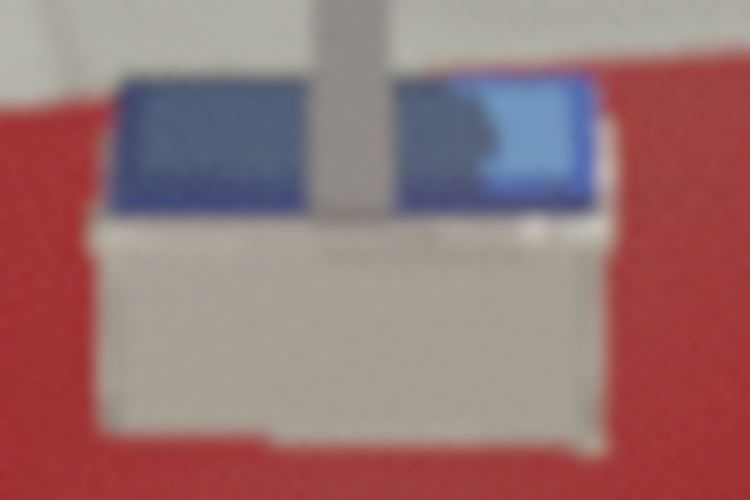

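```bash

python3 -m jog '[0,0,0,0,0,0.03,0.5, 0,0,0,0,0,0,-1, 0,0,0,0,0,0,-1, 0,0,0,0,0,0,-1, 0,0,0,0,0,0,-1, 0,0,0,0,0,0.2,-1, 0,0,0,0,0,0.6,-1, 0,0,0,0,0,0.7,-1, 0,0,0,0,0,0.7,-1, 0,0,0,0,-0.6,0.7,-1, 0,0,0,0,-0.8,0,-1, 0,0,0,0,-0.8,0,-1]' 30
python3 -m jog '[0,0,0,0,-0.8,0,-1, 0,0,0,0,-0.8,0,-1,0,0,0,0,-0.8,0,-1, 0,0,0,0,-0.8,0,-1]'
python3 - <<'E'
from h import *
s,M=tool();p=s["position"];print(p,s["ft_force"],s["finger_gap"])
c=eyes.camera("side"); crop(c,"pics/s37.png",290,160,390,230,7)
c=eyes.camera("top"); crop(c,"pics/t37.png",130,130,230,240,6)
E
```

```text
time_s: 32.17
position: [0.5843, 0.1334, 0.198]
eef_rot: [-2.118, 0.205, 2.113]
ft_force: [0.7, -0.1, -1.1]
finger_gap: 0.094
time_s: 32.5
position: [0.5833, 0.0042, 0.1965]
eef_rot: [-2.115, 0.208, 2.115]
ft_force: [-1.0, 0.5, -0.9]
finger_gap: 0.0939
[0.5833 0.0042 0.1965] [-1.0359  0.5095 -0.8622] 0.0938746270437198
```

View pics/s37.png

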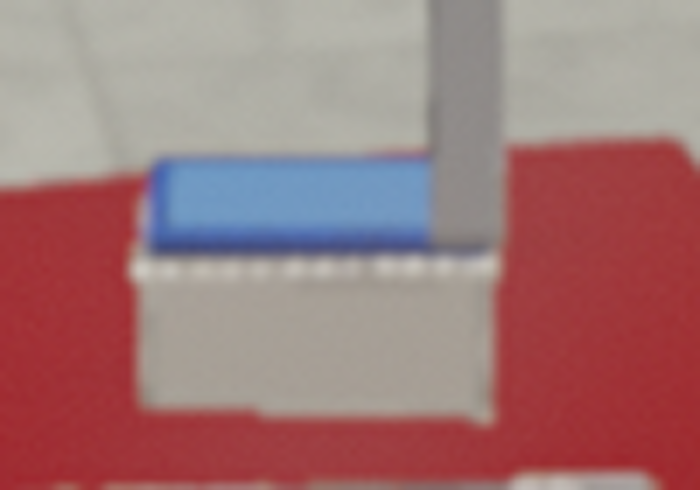

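View pics/t37.png

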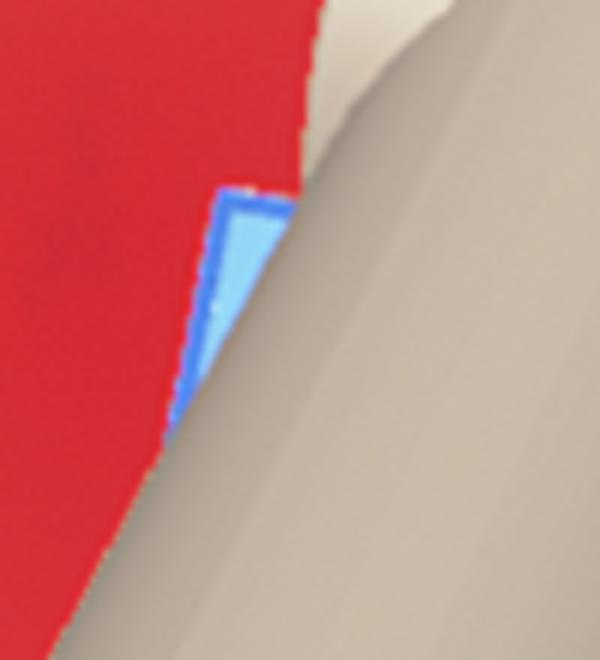

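```bash

python3 -m jog '[0,0,-0.015,-0.4,-0.4,0,-1, 0,0,-0.015,-0.45,-0.4,0,-1, 0,0,0,0,0,0,-1]' 30
python3 - <<'E'
from h import *
s,M=tool();p=s["position"];print(p,s["ft_force"],s["finger_gap"],s["q"])
plan([.5475,-.0285,.11],down(-.228+np.pi))
c=eyes.camera("side"); crop(c,"pics/s38.png",270,150,400,230,6)
c=eyes.camera("top"); crop(c,"pics/t38.png",130,130,230,240,6); cv2.imwrite("pics/t38f.png",c["img"][:,:,::-1])
E
```

```text
time_s: 32.85
position: [0.5469, -0.0293, 0.1962]
eef_rot: [-2.095, 0.243, 2.097]
ft_force: [0.2, -0.2, 0.5]
finger_gap: 0.094
[ 0.5469 -0.0293  0.1962] [ 0.2207 -0.2474  0.5487] 0.09404870658531418 [-0.8226  0.3668  0.9557  1.9604 -0.3606  0.995  -1.5019]
shift units [ 0.015  0.02  -2.156] turn [-0.003 -0.001  0.006]
```

View pics/s38.png

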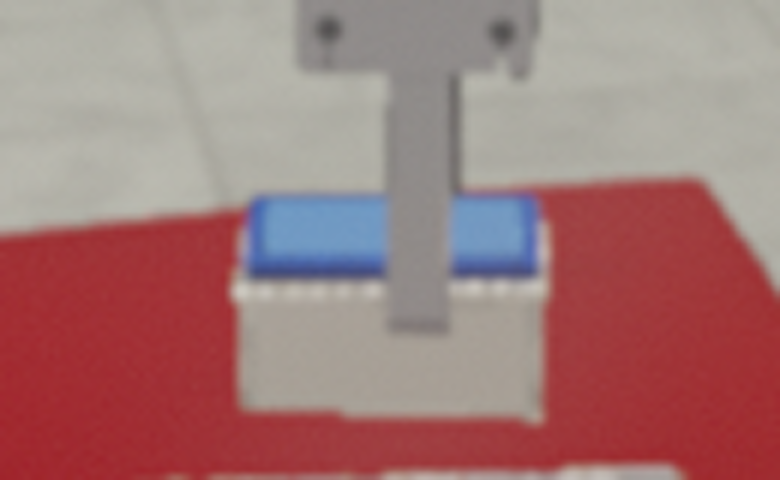

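View pics/t38f.png

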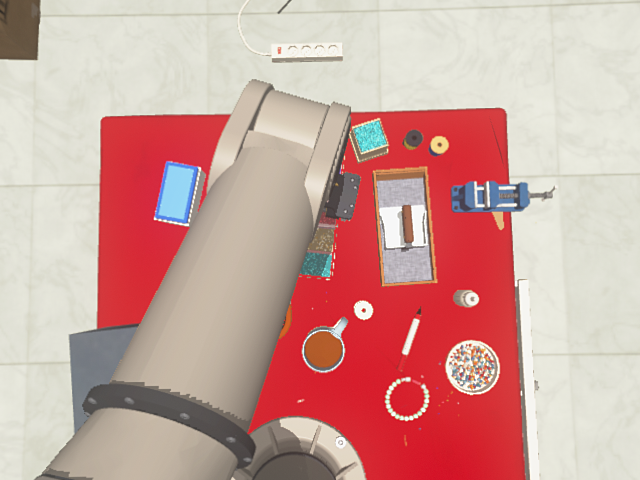

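```bash

python3 - <<'E'
from h import *
c=eyes.camera("top"); off=(145,150);sc=8
im=cv2.resize(c["img"][150:235,145:215,::-1],None,fx=sc,fy=sc,interpolation=cv2.INTER_CUBIC); cv2.imwrite("pics/t39.png",im)
E
```

```text
(no output)
```

View pics/t39.png

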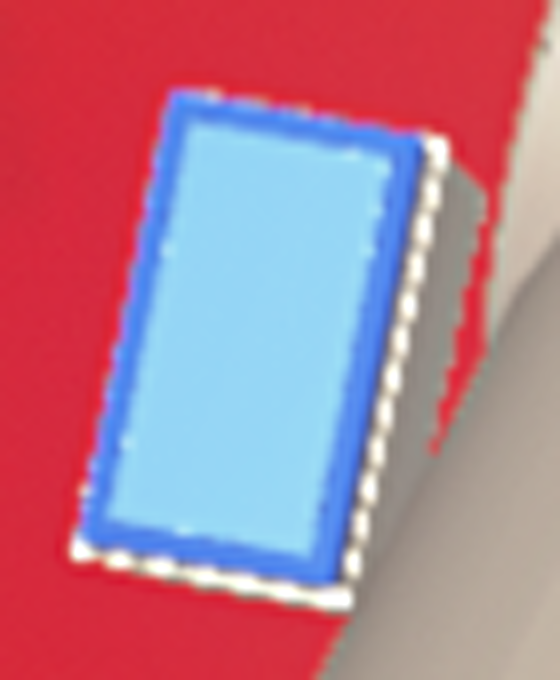

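```bash

python3 - <<'E'
from h import *
c=eyes.camera("side")
def cor(P,yaw,lx,ly,a,b,z):
    x=P[0]+a*lx/2*np.cos(yaw)-b*ly/2*np.sin(yaw); y=P[1]+a*lx/2*np.sin(yaw)+b*ly/2*np.cos(yaw); return w2px(c,[x,y,z])
P=(.5845,.2226)
for a in(-1,1):
    print("tub base",cor(P,-.2,.116,.066,a,-1,0),"rim",cor(P,-.2,.116,.066,a,-1,.06),"lid home bottom",cor(P,-.2,.114,.064,a,-1,.06),"top near",cor(P,-.2,.114,.064,a,-1,.069),"top far",cor(P,-.2,.114,.064,a,1,.069),"unhome bottom",cor(P,-.2,.114,.064,a,-1,.064))
    print("tub rim far",cor(P,-.2,.116,.066,a,1,.06))
o=(305,180); s=10
im=cv2.resize(c["img"][180:230,305:370,::-1],None,fx=s,fy=s,interpolation=cv2.INTER_NEAREST); cv2.imwrite("pics/s40.png",im)
for col in (316,320,325,330,345,350): print(col,[tuple(int(v) for v in c["img"][r,col]) for r in range(180,224,1)][0:0], "B-R:", [int(c["img"][r,col,2])-int(c["img"][r,col,0]) for r in range(180,224)])
E
```

```text
tub base [309.846  221.1116] rim [309.288  198.1452] lid home bottom [309.7438 197.9533] top near [309.6603 194.4279] top far [310.9541 182.6583] unhome bottom [309.7068 196.3891]
tub rim far [310.6316 185.9017]
tub base [359.359  221.3396] rim [359.8486 198.3375] lid home bottom [359.402  198.1419] top near [359.4743 194.6109] top far [358.8354 182.8154] unhome bottom [359.4341 196.5752]
tub rim far [359.1784 186.0664]
316 [] B-R: [-11, -6, 28, 72, 85, 83, 82, 83, 83, 82, 83, 84, 91, 90, 76, 50, 13, -13, -16, -16, -16, -17, -16, -17, -17, -17, -17, -17, -16, -17, -17, -16, -16, -17, -18, -16, -15, -23, -55, -91, -103, -101, -102, -100]
320 [] B-R: [-11, -5, 28, 74, 84, 84, 84, 82, 83, 82, 82, 84, 92, 94, 78, 53, 15, -11, -16, -15, -16, -16, -16, -17, -17, -16, -17, -17, -16, -15, -17, -18, -17, -17, -17, -16, -17, -25, -55, -90, -99, -100, -99, -99]
325 [] B-R: [-12, -6, 28, 73, 83, 84, 81, 81, 81, 82, 82, 85, 88, 88, 73, 51, 16, -9, -16, -16, -16, -16, -17, -17, -17, -17, -16, -17, -16, -17, -15, -17, -17, -18, -17, -17, -17, -24, -55, -89, -99, -99, -98, -97]
330 [] B-R: [-11, -5, 29, 71, 83, 83, 82, 81, 81, 80, 79, 83, 89, 89, 73, 51, 15, -8, -13, -14, -16, -16, -18, -18, -17, -18, -17, -16, -17, -17, -17, -16, -18, -17, -17, -16, -17, -16, -25, -53, -86, -98, -96, -97]
345 [] B-R: [-6, -8, -5, 0, 2, 2, 1, 1, 2, 2, 1, 1, 1, -1, -2, -5, -5, -6, -9, -9, -9, -9, -10, -12, -13, -15, -17, -17, -16, -16, -18, -18, -18, -17, -18, -17, -16, -17, -25, -52, -85, -97, -95, -97]
350 [] B-R: [-17, -24, 17, 68, 81, 79, 77, 77, 79, 75, 78, 77, 82, 83, 71, 45, 9, -10, -14, -17, -17, -18, -15, -16, -17, -17, -17, -16, -16, -17, -18, -18, -16, -17, -17, -17, -18, -17, -24, -54, -88, -99, -96, -97]
```

View pics/s40.png

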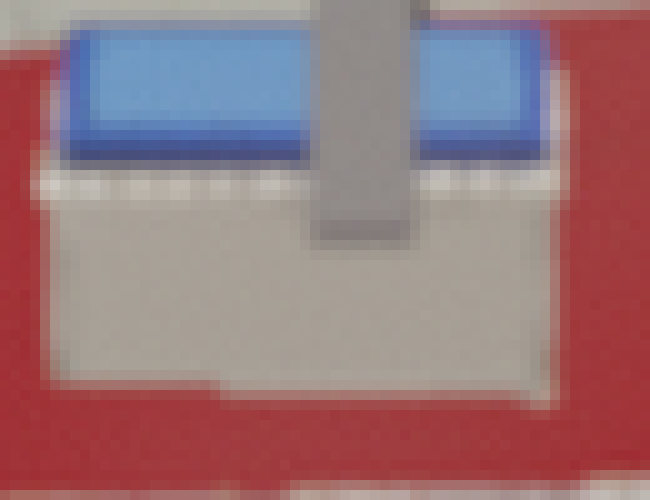

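The lid is home: its flange bottom is at row 196.0 against 195.9 predicted for home and 194.2 for unseated, and its near edge is level. Now the orange case.

```bash

python3 -m jog '[0,0,0,0.015,0.02,-0.4,-1, 0,0,0,0,0,-0.6,-1, 0,0,0,0,0,-0.6,-1, 0,0,0,0,0,-0.5,-1, 0,0,0,0,0,-0.4,-1, 0,0,0,0,0,-0.2,-1, 0,0,0,0,0,0,-1]' 30
python3 - <<'E'
from h import *
s,M=tool();p=s["position"];print(p,s["ft_force"],s["finger_gap"],s["q"])
plan([.5475,-.0285,.06],down(-.228+np.pi))
c=eyes.camera("side"); crop(c,"pics/s41.png",270,180,400,290,6)
E
```

```text
time_s: 33.63
position: [0.5498, -0.025, 0.0865]
eef_rot: [-2.097, 0.239, 2.102]
ft_force: [0.2, 0.4, -0.9]
finger_gap: 0.0939
[ 0.5498 -0.025   0.0865] [ 0.1783  0.3846 -0.8685] 0.0938631964741762 [-0.6929  0.5225  0.8076  2.0377 -0.5294  0.8008 -1.3683]
shift units [-0.058 -0.088 -0.662] turn [-0.002 -0.002  0.   ]
```

View pics/s41.png

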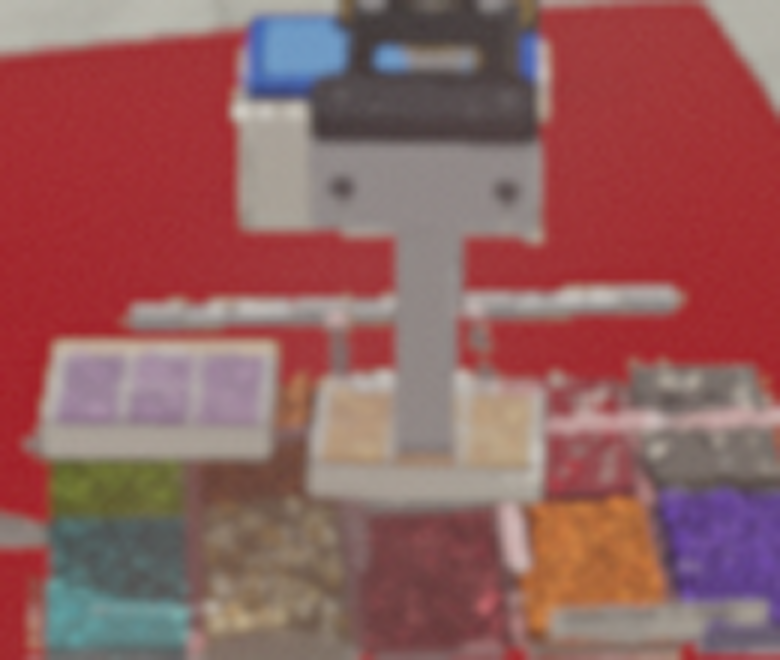

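```bash

python3 -m jog '[0,0,0,-0.03,-0.08,-0.2,-1, 0,0,0,0,0,-0.2,-1, 0,0,0,0,0,-0.2,-1, 0,0,0,0,0,-0.06,-1, 0,0,0,0,0,0,0.6, 0,0,0,0,0,0,0.6, 0,0,0,0,0,0,0.6, 0,0,0,0,0,0,0.6, 0,0,0,0,0,0,0.6, 0,0,0,0,0,0,0.6, 0,0,0,0,0,0,0.6, 0,0,0,0,0,0,0.6]' 30
python3 - <<'E'
from h import *
s,M=tool();p=s["position"];print(p,s["ft_force"],s["finger_gap"],s["q"])
c=eyes.camera("side"); crop(c,"pics/s42.png",270,180,400,290,6)
E
```

```text
time_s: 34.68
position: [0.5491, -0.0286, 0.0616]
eef_rot: [-2.099, 0.238, 2.099]
ft_force: [-0.1, 0.7, 1.4]
finger_gap: 0.0518
[ 0.5491 -0.0286  0.0616] [-0.1125  0.6894  1.3847] 0.05183961057240558 [-0.6549  0.5553  0.7686  2.0532 -0.5701  0.7535 -1.3298]
```

View pics/s42.png

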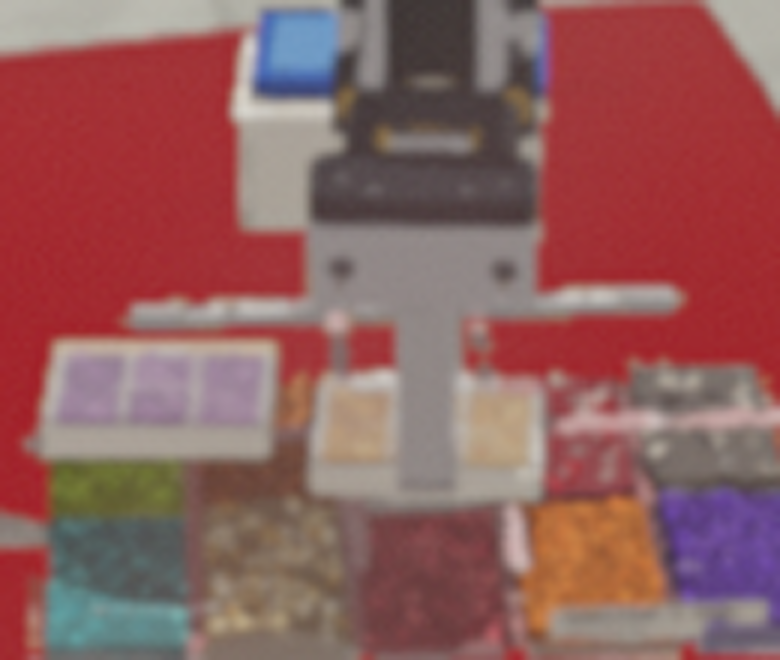

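The case is gripped at 51.8 mm. The lid now looks shifted on the tub (left edge at crop 257, was 247), so I'll lift and inspect.

```bash

python3 -m jog '[0,0,0,0,0,0.2,0.7, 0,0,0,0,0,0.5,0.7, 0,0,0,0,0,0.8,0.7, 0,0,0,0,0,0.8,0.7, 0,0,0,0,0,0.8,0.7, 0,0,0,0,0,0.4,0.7, 0,0,0,0,0,0,0.7]' 30
python3 - <<'E'
from h import *
s,M=tool();p=s["position"];print(p,s["ft_force"],s["finger_gap"],s["q"])
c=eyes.camera("side"); crop(c,"pics/s43.png",270,150,400,260,6)
c=eyes.camera("top"); crop(c,"pics/t43.png",130,130,230,240,6)
E
```

```text
time_s: 35.32
position: [0.5505, -0.0289, 0.2051]
eef_rot: [-2.102, 0.237, 2.093]
ft_force: [0.8, 0.1, 0.1]
finger_gap: 0.0513
[ 0.5505 -0.0289  0.2051] [0.7978 0.1383 0.0763] 0.051348625816793135 [-0.8312  0.3591  0.9657  1.9481 -0.3545  1.0079 -1.5032]
```

View pics/s43.png

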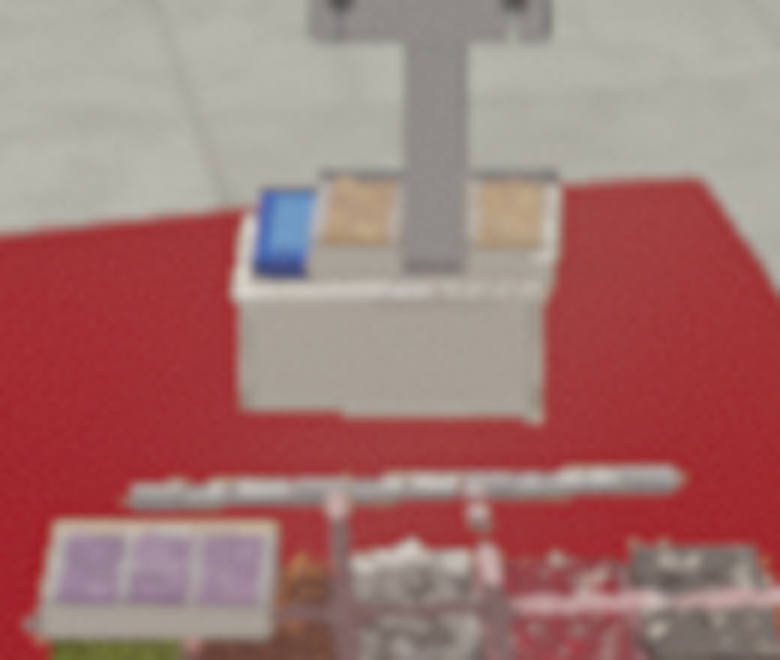

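View pics/t43.png

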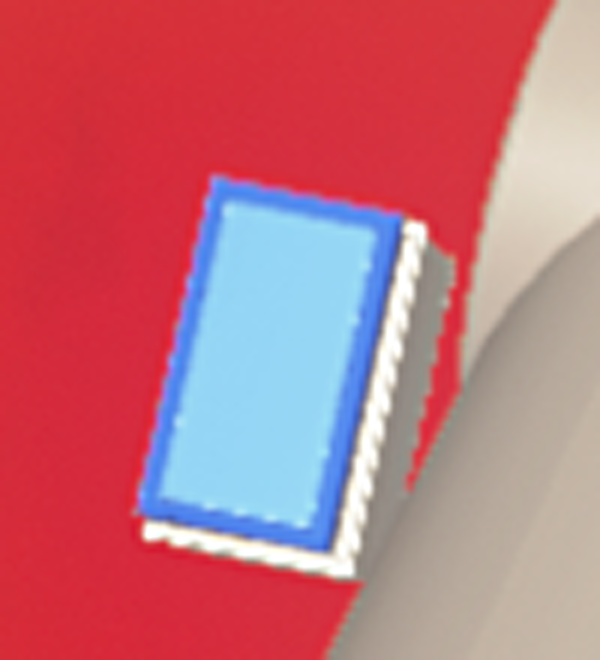

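The lid has been knocked about 4 mm along +x and 2 mm along +y, which is more than its play, so it must be unseated. The tub is unmoved. I'll put the case back and reseat the lid.

```bash

python3 -m jog '[0,0,0,-0.02,0,-0.5,0.7, 0,0,0,-0.01,0,-0.8,0.7, 0,0,0,0,0,-0.8,0.7, 0,0,0,0,0,-0.7,0.7, 0,0,0,0,0,-0.4,0.7, 0,0,0,0,0,-0.2,0.7, 0,0,0,0,0,-0.1,0.7, 0,0,0,0,0,0,0.7]' 30
python3 - <<'E'
from h import *
s,M=tool();p=s["position"];print(p,s["ft_force"],s["finger_gap"])
c=eyes.camera("side"); crop(c,"pics/s44.png",270,180,400,290,6)
E
```

```text
time_s: 36.08
position: [0.5469, -0.0293, 0.061]
eef_rot: [-2.096, 0.24, 2.101]
ft_force: [-0.1, 0.2, -0.1]
finger_gap: 0.0512
[ 0.5469 -0.0293  0.061 ] [-0.0535  0.2146 -0.1318] 0.051187638446409146
```

View pics/s44.png

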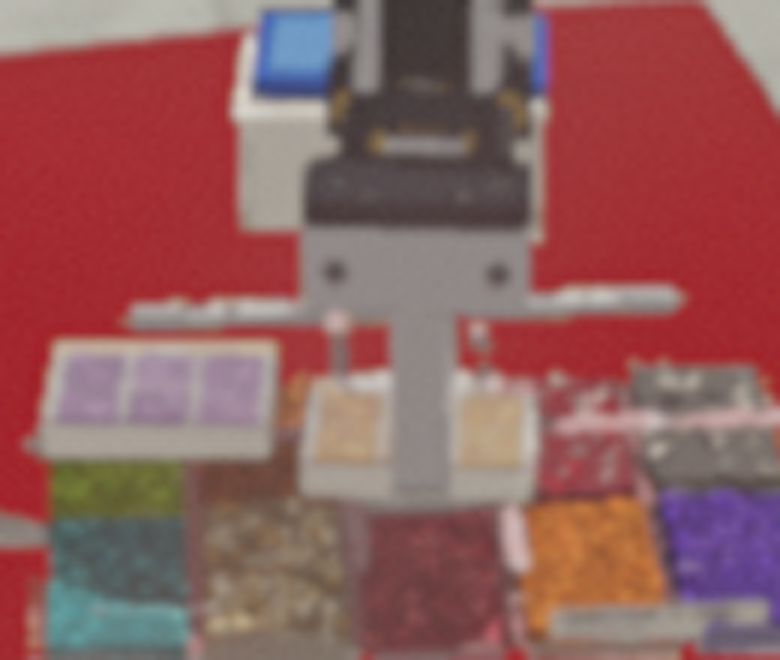

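```bash

python3 -m jog '[0,0,0,0,0,0,-1, 0,0,0,0,0,0,-1, 0,0,0,0,0,0,-1, 0,0,0,0,0,0,-1, 0,0,0,0,0,0.5,-1, 0,0,0,0,0,0.9,-1, 0,0,0,0,0,0.9,-1, 0,0,0,0,0,0.9,-1, 0,0,0,0,0,0,-1]' 30
python3 - <<'E'
from h import *
s,M=tool();p=s["position"];print(p,s["ft_force"],s["finger_gap"])
c=eyes.camera("top")
print("before",rectfit(c,[(166.5,161.9),(196.9,166.9),(186.9,223.1),(155.3,218.1)],(0,0),1,.069,0,0))
print("now",rectfit(c,[(165.5,159.7),(197.2,165.3),(185,222),(153,215.3)],(0,0),1,.073,0,0))
plan([.589,.224,.2],down(-.2+np.pi))
c=eyes.camera("side"); crop(c,"pics/s45.png",270,150,400,260,6)
c=eyes.camera("top"); crop(c,"pics/t45.png",130,130,230,240,6)
E
```

```text
time_s: 36.88
position: [0.5504, -0.0294, 0.1951]
eef_rot: [-2.104, 0.237, 2.09]
ft_force: [1.4, -0.1, -0.3]
finger_gap: 0.0939
[ 0.5504 -0.0294  0.1951] [ 1.3622 -0.1131 -0.2963] 0.09387294649828293
before (array([0.584 , 0.2218]), np.float64(-0.1831434104027369), np.float64(-0.17989375395088641), np.float64(0.11225458432210347), np.float64(0.0612841233180943))
now (array([0.5872, 0.2231]), np.float64(-0.2129518461287396), np.float64(-0.2107359121696345), np.float64(0.11238108988986324), np.float64(0.06312478657694255))
shift units [0.989 6.314 0.188] turn [-0.005  0.005  0.029]
```

View pics/s45.png

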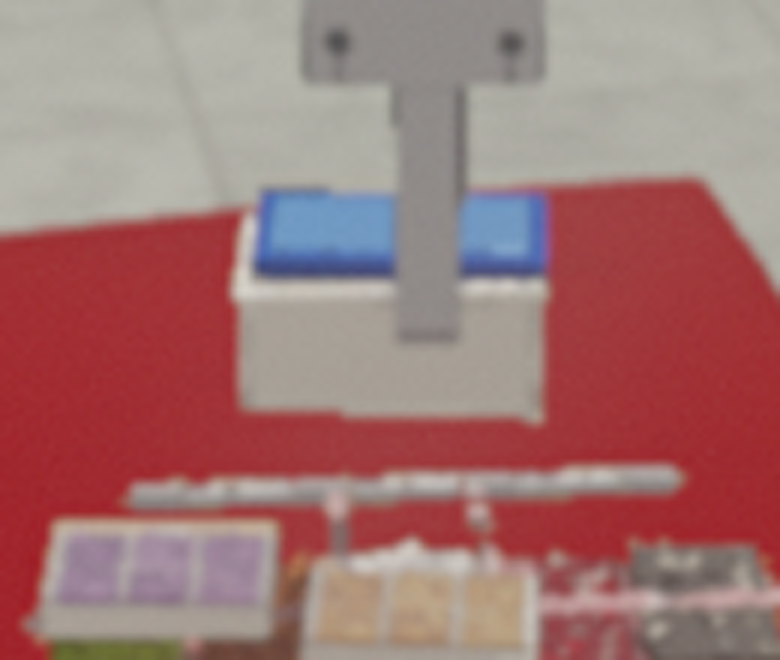

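View pics/t45.png

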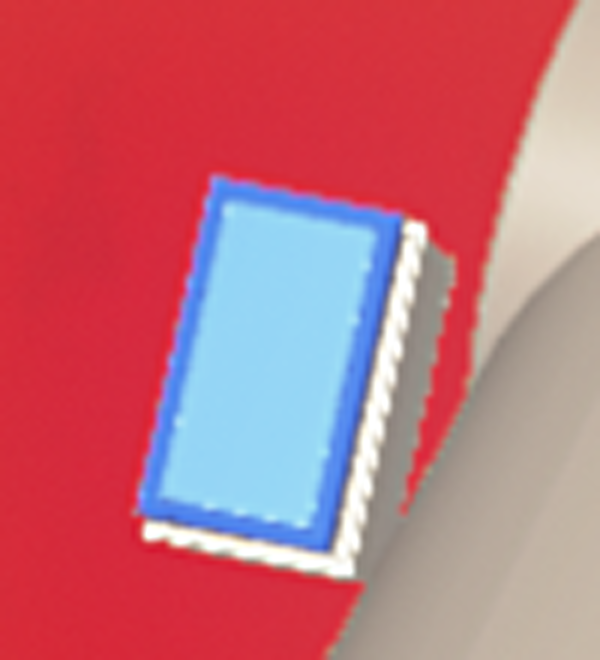

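```bash

python3 -m jog '[0,0,0.01,0.12,0.6,0,-1, 0,0,0.01,0.12,0.8,0,-1, 0,0,0,0.12,0.8,0,-1, 0,0,0,0.12,0.8,0,-1, 0,0,0,0.12,0.8,0,-1, 0,0,0,0.12,0.8,0,-1, 0,0,0,0.12,0.8,0,-1, 0,0,0,0.12,0.8,0,-1, 0,0,0,0,0.1,-0.4,-1, 0,0,0,0,0,-0.7,-1, 0,0,0,0,0,-0.5,-1,0,0,0,0,0,0,-1]' 30
python3 - <<'E'
from h import *
s,M=tool();p=s["position"];print(p,s["ft_force"],s["finger_gap"],s["q"])
plan([.588,.2235,.083],down(-.205+np.pi))
c=eyes.camera("side"); crop(c,"pics/s46.png",270,150,400,260,6)
E
```

```text
time_s: 38.03
position: [0.5834, 0.2226, 0.1204]
eef_rot: [-2.106, 0.223, 2.118]
ft_force: [-0.9, 0.1, -1.1]
finger_gap: 0.094
[0.5834 0.2226 0.1204] [-0.8768  0.0871 -1.1175] 0.09395386165862368 [-1.0538  0.591   0.8158  1.8442 -0.5264  0.9434 -1.7791]
shift units [ 0.114  0.022 -0.935] turn [ 0.001 -0.006  0.004]
```

View pics/s46.png

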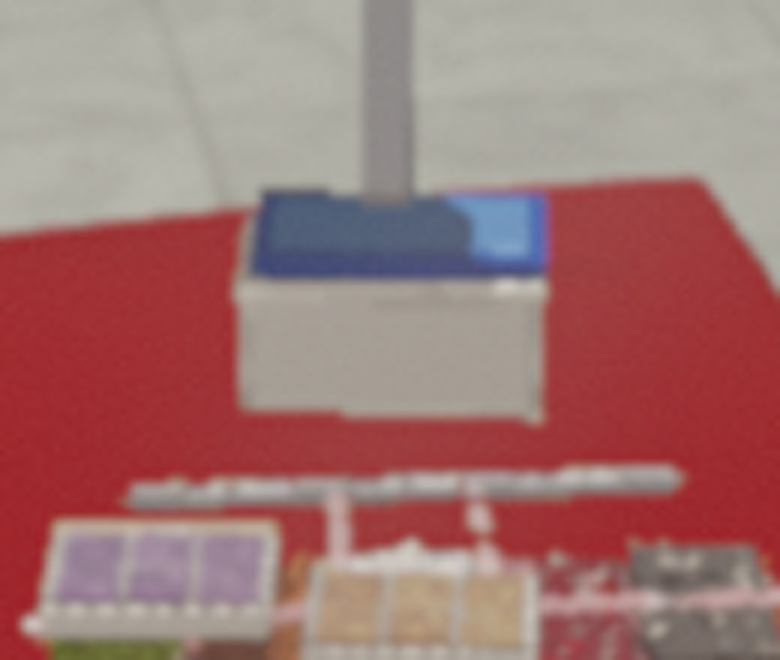

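```bash

python3 -m jog '[0,0,0.004,0.1,0.02,-0.3,-1, 0,0,0,0,0,-0.3,-1, 0,0,0,0,0,-0.2,-1, 0,0,0,0,0,-0.12,-1, 0,0,0,0,0,0,0.5, 0,0,0,0,0,0,0.5, 0,0,0,0,0,0,0.5, 0,0,0,0,0,0,0.5, 0,0,0,0,0,0,0.5, 0,0,0,0,0,0,0.5]' 30
python3 - <<'E'
from h import *
s,M=tool();p=s["position"];print(p,s["ft_force"],s["moment"],s["finger_gap"],s["q"],np.arctan2(-M[1,2],-M[0,2]))
c=eyes.camera("side"); crop(c,"pics/s47.png",270,150,400,260,6)
E
```

```text
time_s: 38.92
position: [0.5903, 0.2243, 0.089]
eef_rot: [-2.112, 0.214, 2.112]
ft_force: [0.4, 0.4, -0.2]
finger_gap: 0.0574
[0.5903 0.2243 0.089 ] [ 0.3758  0.4369 -0.2479] [-0.0103  0.153  -0.0139] 0.0574393797999759 [-1.0206  0.6331  0.7775  1.8524 -0.5673  0.89   -1.7449] -0.20505615543315422
```

View pics/s47.png

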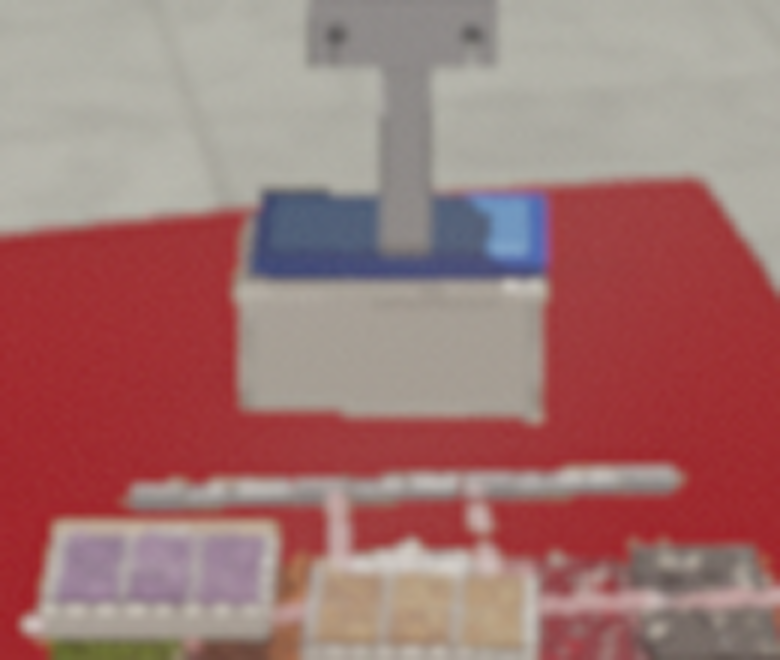

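The fingers closed past the lid's width with their tips at 70 mm, so the lid top is below that: it's still home and was only pushed within its play. I'll confirm by touching it lightly from above.

```bash

python3 -m jog '[0,0,0,0,0,0,0.2, 0,0,0,0,0,-0.03,0.2, 0,0,0,0,0,-0.03,0.2,0,0,0,0,0,0,0.2]' 30
python3 -c "
from h import *
s,M=tool();print(s['position'],s['ft_force'],s['finger_gap'])"
python3 -m jog '[0,0,0,0,0,-0.025,0.2, 0,0,0,0,0,0,0.2]' 30
```

```text
time_s: 39.3
position: [0.5911, 0.2253, 0.0881]
eef_rot: [-2.112, 0.211, 2.11]
ft_force: [-6.8, 4.1, 26.3]
finger_gap: 0.0377
[0.5911 0.2253 0.0881] [-6.7552  4.1429 26.3113] 0.037667691565274136
time_s: 39.47
position: [0.5911, 0.2253, 0.0879]
eef_rot: [-2.112, 0.21, 2.11]
ft_force: [-12.5, 2.6, 41.5]
finger_gap: 0.0379
```

The lid top is at 69.0 mm under 26-41 N, exactly the home height. Back to the orange case.

```bash

python3 -m jog '[0,0,0,0,0,0.3,0.2, 0,0,0,0,0,0.8,-1, 0,0,0,0,0,0.8,-1, 0,0,0,0,0,0.8,-1, 0,0,0,-0.12,-0.6,0,-1, 0,0,-0.01,-0.14,-0.8,0,-1, 0,0,-0.01,-0.14,-0.8,0,-1, 0,0,0,-0.14,-0.8,0,-1, 0,0,0,-0.14,-0.8,0,-1, 0,0,0,-0.14,-0.8,0,-1,0,0,0,-0.14,-0.8,0,-1,0,0,0,-0.14,-0.8,0,-1]' 30
python3 -m jog '[0,0,0,0,-0.2,-0.3,-1,0,0,0,0,0,-0.5,-1,0,0,0,0,0,-0.5,-1,0,0,0,0,0,-0.3,-1,0,0,0,0,0,0,-1]'
python3 - <<'E'
from h import *
s,M=tool();p=s["position"];print(p,s["ft_force"],s["finger_gap"],s["q"])
plan([.5469,-.0293,.0605],down(-.228+np.pi))
c=eyes.camera("side"); crop(c,"pics/s48.png",270,150,400,290,5)
c=eyes.camera("top"); crop(c,"pics/t48.png",130,130,230,240,6)
E
```

```text
time_s: 40.47
position: [0.5457, -0.0253, 0.1934]
eef_rot: [-2.101, 0.234, 2.101]
ft_force: [0.7, 0.1, -0.2]
finger_gap: 0.0939
time_s: 40.88
position: [0.545, -0.0318, 0.1274]
eef_rot: [-2.098, 0.236, 2.105]
ft_force: [-1.0, 0.4, 0.1]
finger_gap: 0.0937
[ 0.545  -0.0318  0.1274] [-0.9685  0.4197  0.0867] 0.09367387896035602 [-0.7419  0.462   0.8779  2.0213 -0.4672  0.8718 -1.4   ]
shift units [ 0.049  0.064 -1.672] turn [-0.002 -0.003 -0.003]
```

View pics/s48.png

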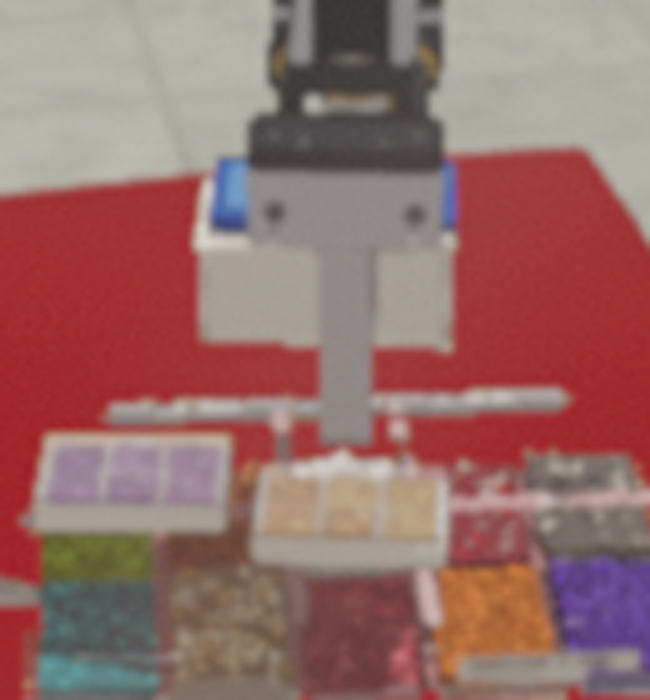

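View pics/t48.png

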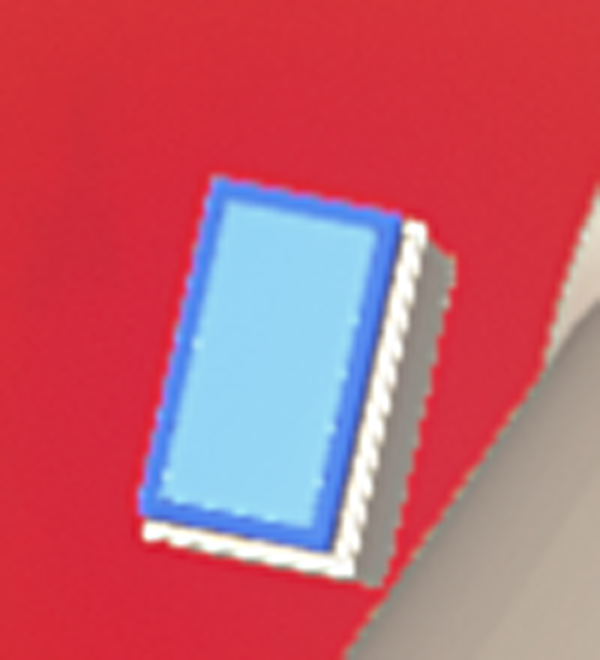

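```bash
cat >> h.py <<'E'
def lidfit(c=None,z=.069):
    c=c or eyes.camera("top"); im=cv2.resize(c["img"][140:250,130:240],None,fx=4,fy=4,interpolation=cv2.INTER_LINEAR)
    hsv=cv2.cvtColor(im,cv2.COLOR_RGB2HSV); m=cv2.inRange(hsv,(90,60,80),(130,255,255)); m=cv2.morphologyEx(m,cv2.MORPH_OPEN,np.ones((5,5)))
    k=max(cv2.findContours(m,cv2.RETR_EXTERNAL,cv2.CHAIN_APPROX_NONE)[0],key=cv2.contourArea)[:,0,:]
    W=np.array([px2w(c,130+(u+.5)/4-.5,140+(v+.5)/4-.5,z)[:2] for u,v in k],np.float32)
    (x,y),(w,h),a=cv2.minAreaRect(W*1000); 
    if w<h: a+=90
    a=(a+90)%180-90
    return x/1000,y/1000,np.deg2rad(a),w,h
E
python3 -c "
from h import *
print(lidfit())"
python3 -m jog '[0,0,-0.003,0.045,0.064,-0.3,-1,0,0,0,0,0,-0.5,-1,0,0,0,0,0,-0.4,-1,0,0,0,0,0,-0.2,-1,0,0,0,0,0,-0.1,-1,0,0,0,0,0,0,-1]'
python3 - <<'E'
from h import *
s,M=tool();p=s["position"];print(p,s["ft_force"])
plan([.5469,-.0293,.0605],down(-.228+np.pi))
c=eyes.camera("side"); crop(c,"pics/s49.png",270,180,400,290,6)
E
```

```text
(0.587759765625, 0.22512127685546876, np.float64(-0.21785989297393207), 64.44898986816406, 113.56279754638672)
time_s: 41.53
position: [0.5479, -0.0293, 0.069]
eef_rot: [-2.099, 0.238, 2.1]
ft_force: [-0.6, 0.4, -0.3]
finger_gap: 0.094
[ 0.5479 -0.0293  0.069 ] [-0.5778  0.393  -0.3428]
shift units [-0.026  0.001 -0.213] turn [-0.003 -0.     0.   ]
```

View pics/s49.png

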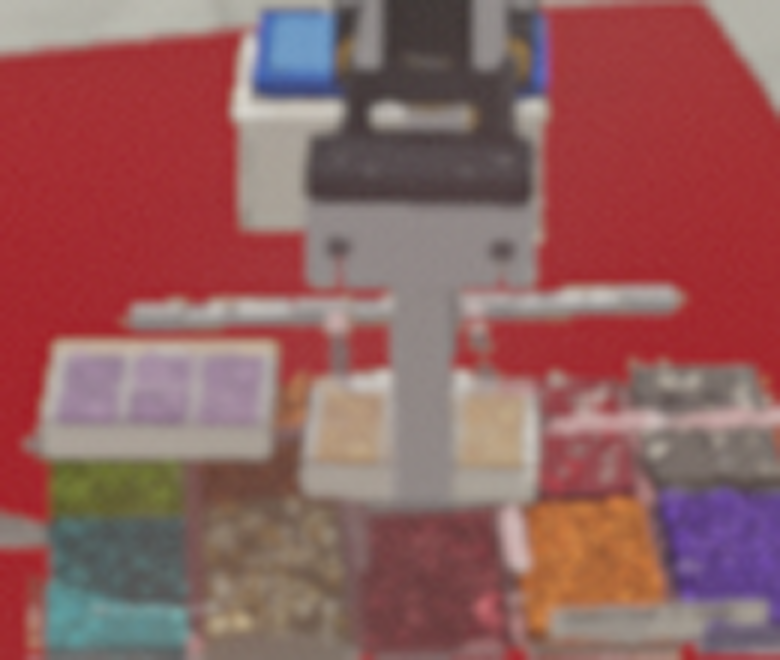

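```bash

python3 -m jog '[0,0,0,-0.01,0,-0.15,-1,0,0,0,0,0,-0.06,-1, 0,0,0,0,0,0,0.7, 0,0,0,0,0,0,0.7, 0,0,0,0,0,0,0.7, 0,0,0,0,0,0,0.7, 0,0,0,0,0,0,0.7, 0,0,0,0,0,0,0.7, 0,0,0,0,0,0,0.7, 0,0,0,0,0,0,0.7,0,0,0,0,0,0,0.7]' 30
python3 -m jog '[0,0,0,0,0,0.3,0.7, 0,0,0,0,0,0.6,0.7, 0,0,0,0,0,0.8,0.7, 0,0,0,0,0,0.8,0.7, 0,0,0,0,0,0.8,0.7, 0,0,0,0,0,0.2,0.7]'
python3 - <<'E'
from h import *
s,M=tool();p=s["position"];print(p,s["ft_force"],s["finger_gap"])
print(lidfit())
plan([.5874,.2243,.20],down(-.21+np.pi))
c=eyes.camera("side"); off=(270,140);sc=5
im=cv2.resize(c["img"][140:260,270:420,::-1],None,fx=sc,fy=sc,interpolation=cv2.INTER_CUBIC)
yw=np.arctan2(-M[1,2],-M[0,2])
draw_box(c,im,p[:2],yw,.076,.052,p[2]-.0165-.0085,p[2]-.0165+.0085,(0,255,255),sc,off);cv2.imwrite("pics/s50.png",im)
E
```

```text
time_s: 42.5
position: [0.5476, -0.0293, 0.061]
eef_rot: [-2.099, 0.237, 2.099]
ft_force: [0.3, 0.4, 1.2]
finger_gap: 0.0514
time_s: 43.0
position: [0.5491, -0.0301, 0.2057]
eef_rot: [-2.103, 0.237, 2.093]
ft_force: [1.2, -0.4, -0.2]
finger_gap: 0.0519
[ 0.5491 -0.0301  0.2057] [ 1.2337 -0.4344 -0.1547] 0.05191728075655168
(0.5878064575195312, 0.2251109313964844, np.float64(-0.21785989297393207), 64.44898986816406, 113.46713256835938)
shift units [ 0.956  6.35  -0.125] turn [-0.004  0.005  0.019]
```

View pics/s50.png

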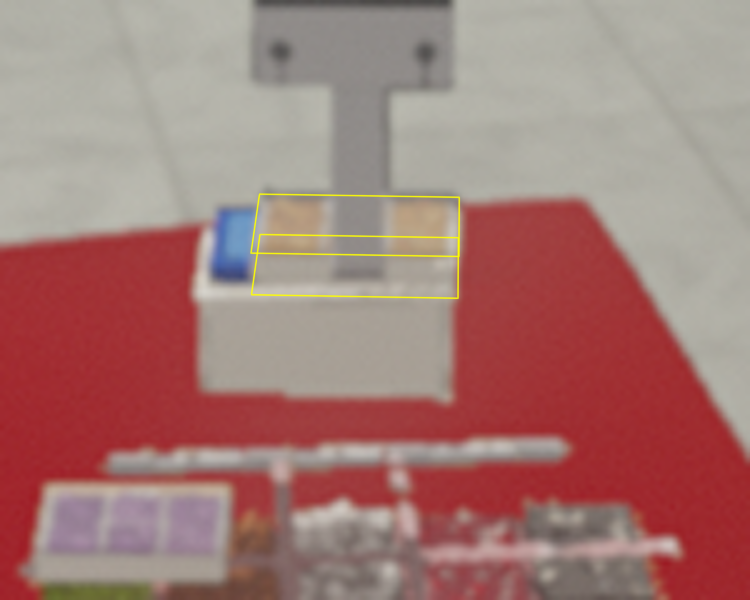

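```bash

python3 -m jog '[0,0,0.009,0.12,0.6,0,0.7, 0,0,0.009,0.12,0.8,0,0.7, 0,0,0,0.12,0.8,0,0.7, 0,0,0,0.12,0.8,0,0.7, 0,0,0,0.12,0.8,0,0.7, 0,0,0,0.12,0.8,0,0.7, 0,0,0,0.12,0.8,0,0.7, 0,0,0,0.12,0.7,0,0.7, 0,0,0,0.05,0.3,-0.4,0.7, 0,0,0,0,0,-0.7,0.7, 0,0,0,0,0,-0.7,0.7,0,0,0,0,0,0,0.7]' 30
python3 - <<'E'
from h import *
s,M=tool();p=s["position"];print(p,s["ft_force"],s["finger_gap"],s["q"])
plan([.5874,.2243,.094],down(-.21+np.pi))
E
```

```text
time_s: 44.1
position: [0.5847, 0.226, 0.123]
eef_rot: [-2.105, 0.224, 2.119]
ft_force: [-0.9, -0.1, -0.7]
finger_gap: 0.0515
[0.5847 0.226  0.123 ] [-0.9273 -0.0813 -0.7069] 0.05152456039633543 [-1.0597  0.5938  0.8215  1.8363 -0.5281  0.9525 -1.7833]
shift units [ 0.068 -0.042 -0.725] turn [ 0.001 -0.007 -0.   ]
```

```bash

python3 -m jog '[0,-0.006,0,0.068,-0.042,-0.2,0.7, 0,0,0,0,0,-0.2,0.7, 0,0,0,0,0,-0.15,0.7, 0,0,0,0,0,0,0.7]' 30
python3 - <<'E'
from h import *
s,M=tool();p=s["position"];print(p,s["ft_force"],s["finger_gap"])
plan([.5874,.2243,.093],down(-.21+np.pi))
c=eyes.camera("side"); crop(c,"pics/s51.png",280,150,400,230,6)
c=eyes.camera("top"); crop(c,"pics/t51.png",130,140,230,240,6)
E
```

```text
time_s: 44.43
position: [0.5906, 0.2248, 0.1065]
eef_rot: [-2.115, 0.219, 2.103]
ft_force: [0.2, -0.2, -0.5]
finger_gap: 0.0513
[0.5906 0.2248 0.1065] [ 0.1771 -0.1752 -0.5144] 0.051349900198614386
shift units [-0.08  -0.014 -0.337] turn [-0.003  0.006  0.   ]
```

View pics/s51.png

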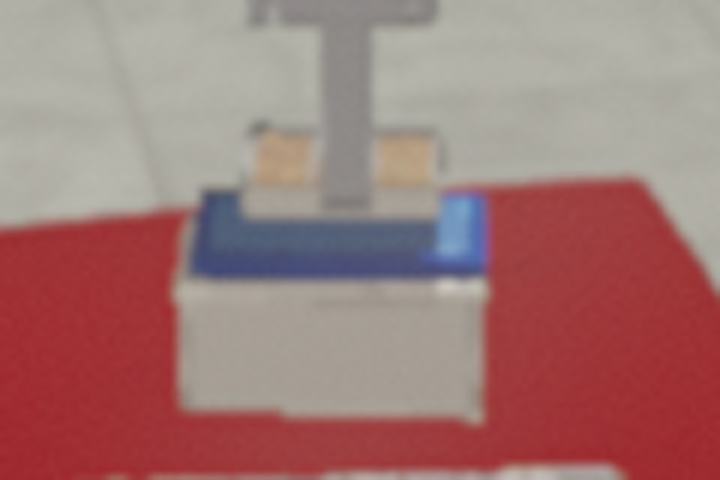

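View pics/t51.png

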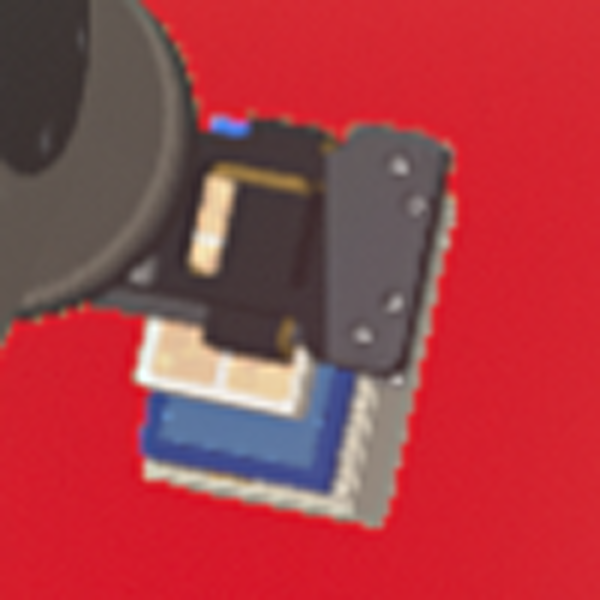

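```bash

python3 -m jog '[-0.002,0.005,0,-0.02,-0.01,-0.13,0.7, 0,0,0,0,0,-0.13,0.7, 0,0,0,0,0,0,0.7]' 30
python3 - <<'E'
from h import *
s,M=tool();p=s["position"];print(p,s["ft_force"],s["finger_gap"]);yw=np.arctan2(-M[1,2],-M[0,2])
plan([.5874,.2243,.093],down(-.21+np.pi))
c=eyes.camera("side"); crop(c,"pics/s52.png",280,150,400,230,6)
c=eyes.camera("top"); off=(140,150);sc=8
im=cv2.resize(c["img"][150:225,140:215,::-1],None,fx=sc,fy=sc,interpolation=cv2.INTER_CUBIC)
draw_box(c,im,p[:2],yw,.076,.052,p[2]-.0155-.0085,p[2]-.0155+.0085,(0,255,255),sc,off)
draw_box(c,im,(.5878,.2251),-.215,.114,.064,.06,.069,(0,255,0),sc,off)
cv2.imwrite("pics/t52.png",im)
E
```

```text
time_s: 44.78
position: [0.5895, 0.2247, 0.0957]
eef_rot: [-2.111, 0.222, 2.11]
ft_force: [0.7, -0.1, -0.5]
finger_gap: 0.0515
[0.5895 0.2247 0.0957] [ 0.7444 -0.1023 -0.5459] 0.05153850846268286
shift units [-0.053 -0.009 -0.068] turn [-0.001  0.    -0.   ]
```

View pics/s52.png

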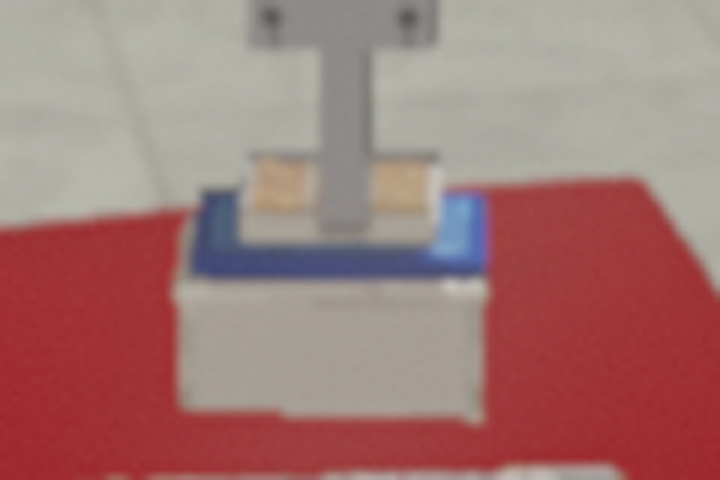

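View pics/t52.png

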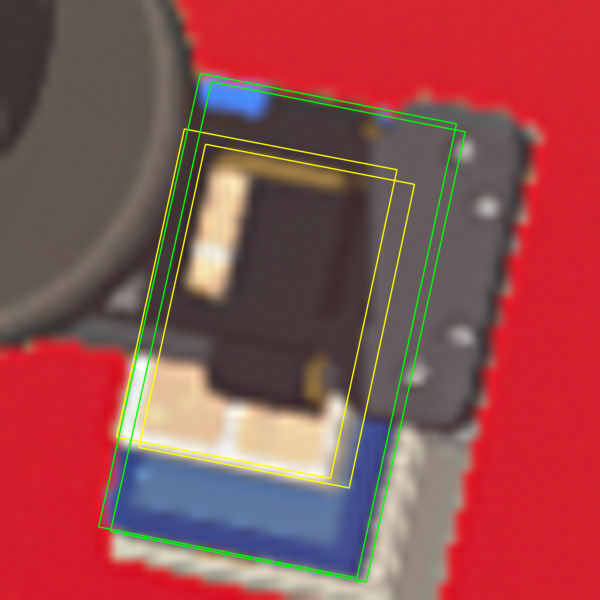

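```bash

python3 -m jog '[0,0,0,-0.01,0,-0.04,0.7, 0,0,0,0,0,-0.04,0.7, 0,0,0,0,0,0,0.7]' 30
python3 -c "
from h import *
s,M=tool();print(s['position'],s['ft_force'],s['finger_gap'])"
```

```text
time_s: 45.13
position: [0.5894, 0.2246, 0.0931]
eef_rot: [-2.111, 0.222, 2.109]
ft_force: [-0.8, -0.1, -1.4]
finger_gap: 0.0518
[0.5894 0.2246 0.0931] [-0.7664 -0.1266 -1.4167] 0.051765613801439035
```

```bash

python3 -m jog '[0,0,0,0,0,-0.02,0.7, 0,0,0,0,0,0,-0.4, 0,0,0,0,0,0,-0.4, 0,0,0,0,0,0,-0.4, 0,0,0,0,0,0.3,-0.4, 0,0,0,0,0,0.7,-1, 0,0,0,0,0,0.8,-1, 0,0,0,-0.2,-0.6,0.8,-1, 0,0,0,-0.4,-0.8,0,-1, 0,0,0,-0.4,-0.8,0,-1,0,0,0,-0.4,-0.8,0,-1,0,0,0,-0.4,-0.8,0,-1]' 30
python3 -m jog '[0,0,0,-0.4,-0.6,0,-1,0,0,0,-0.4,-0.5,0,-1,0,0,0,-0.3,-0.2,0,-1,0,0,0,0,0,0,-1]'
python3 - <<'E'
from h import *
s,M=tool();p=s["position"];print(p,s["ft_force"],s["finger_gap"],s["q"])
plan([.4644,.0127,.12],down(-.19+np.pi))
c=eyes.camera("side"); crop(c,"pics/s53.png",240,150,400,290,5)
c=eyes.camera("top"); crop(c,"pics/t53.png",130,130,330,300,3.5)
E
```

```text
time_s: 46.13
position: [0.5167, 0.0712, 0.1972]
eef_rot: [-2.111, 0.221, 2.108]
ft_force: [1.0, 0.1, 0.4]
finger_gap: 0.0936
time_s: 46.47
position: [0.4715, 0.0183, 0.1969]
eef_rot: [-2.107, 0.223, 2.107]
ft_force: [0.3, -0.3, 0.3]
finger_gap: 0.0938
[0.4715 0.0183 0.1969] [ 0.3148 -0.3198  0.3308] 0.09375903127906562 [-1.1153  0.1938  1.0749  2.1186 -0.2153  0.9405 -1.705 ]
shift units [-0.178 -0.14  -1.924] turn [-0.003  0.     0.024]
```

View pics/s53.png

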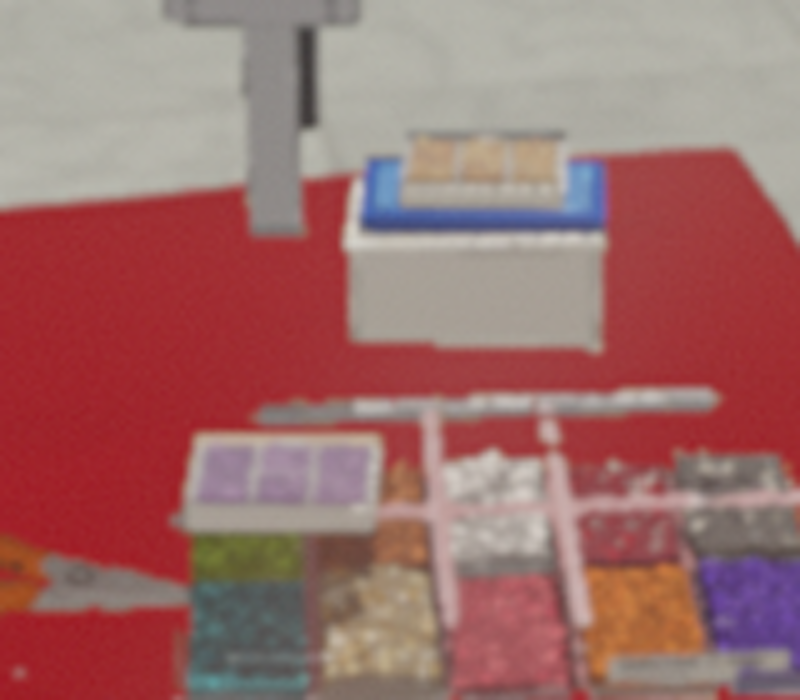

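View pics/t53.png

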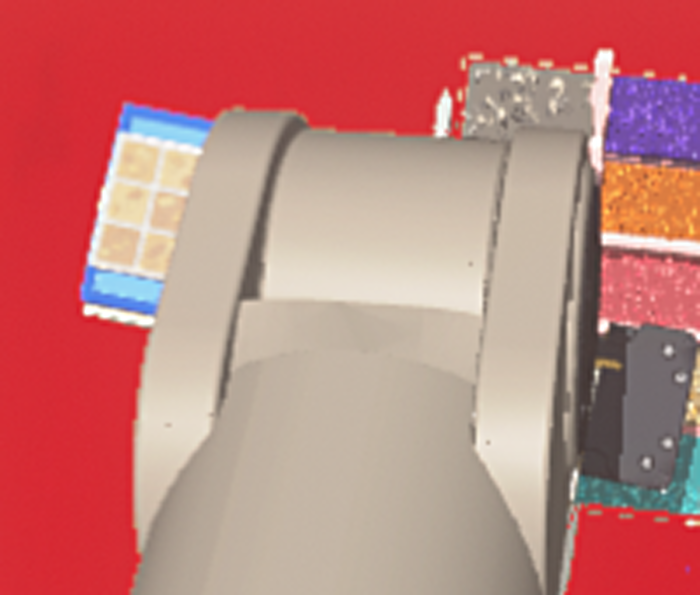

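The orange case sits centred on the lid. Now the violet case.

```bash

python3 -m jog '[0,0,0.012,-0.08,-0.07,-0.3,-1, 0,0,0.012,-0.08,-0.06,-0.5,-1, 0,0,0,0,0,-0.5,-1, 0,0,0,0,0,-0.4,-1, 0,0,0,0,0,-0.3,-1, 0,0,0,0,0,-0.2,-1, 0,0,0,0,0,0,-1]' 30
python3 - <<'E'
from h import *
s,M=tool();p=s["position"];print(p,s["ft_force"],s["finger_gap"],s["q"])
plan([.4654,.0132,.0605],down(-.19+np.pi))
c=eyes.camera("side"); crop(c,"pics/s54.png",240,150,400,290,5)
E
```

```text
time_s: 47.15
position: [0.4671, 0.0155, 0.1074]
eef_rot: [-2.124, 0.198, 2.125]
ft_force: [-0.9, 0.4, 0.2]
finger_gap: 0.0942
[0.4671 0.0155 0.1074] [-0.8595  0.3751  0.2025] 0.09415723856596182 [-0.9316  0.3607  0.918   2.2056 -0.4201  0.7564 -1.4882]
shift units [-0.042 -0.059 -1.173] turn [ 0.    -0.    -0.004]
```

View pics/s54.png

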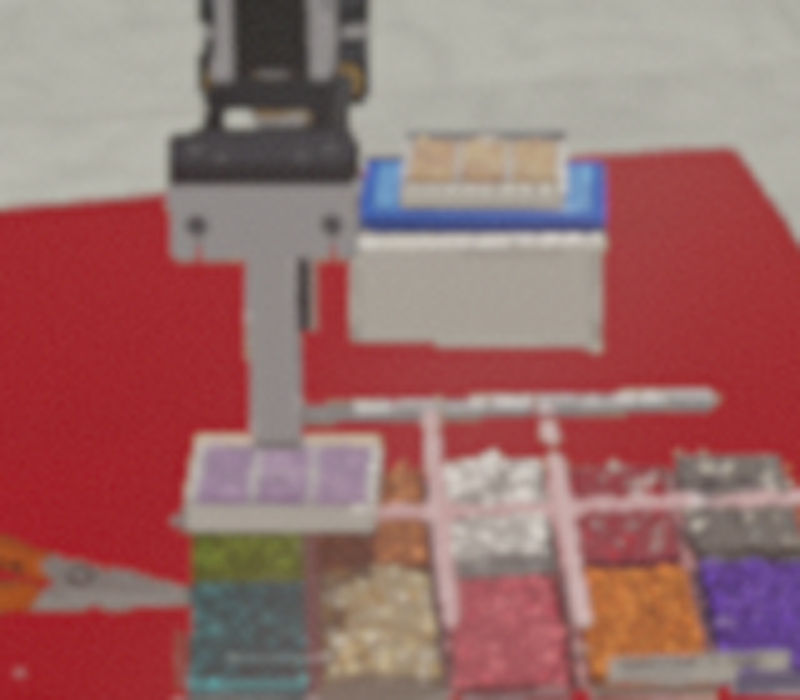

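```bash

python3 -m jog '[0,0,0,-0.01,-0.06,-0.3,-1, 0,0,0,0,0,-0.4,-1, 0,0,0,0,0,-0.25,-1, 0,0,0,0,0,-0.12,-1, 0,0,0,0,0,0,-1, 0,0,0,0,0,-0.02,-1]' 30
python3 - <<'E'
from h import *
s,M=tool();p=s["position"];print(p,s["ft_force"],s["finger_gap"],s["q"])
plan([.4664,.0132,.0608],down(-.19+np.pi))
c=eyes.camera("side"); crop(c,"pics/s55.png",240,200,360,290,6)
E
```

```text
time_s: 47.7
position: [0.4671, 0.013, 0.0654]
eef_rot: [-2.125, 0.197, 2.122]
ft_force: [1.4, -0.5, -0.1]
finger_gap: 0.094
[0.4671 0.013  0.0654] [ 1.3827 -0.4533 -0.0741] 0.09395665725092837 [-0.838   0.4341  0.8242  2.2324 -0.5213  0.6706 -1.3973]
shift units [-0.016  0.006 -0.115] turn [-0.001  0.001 -0.004]
```

View pics/s55.png

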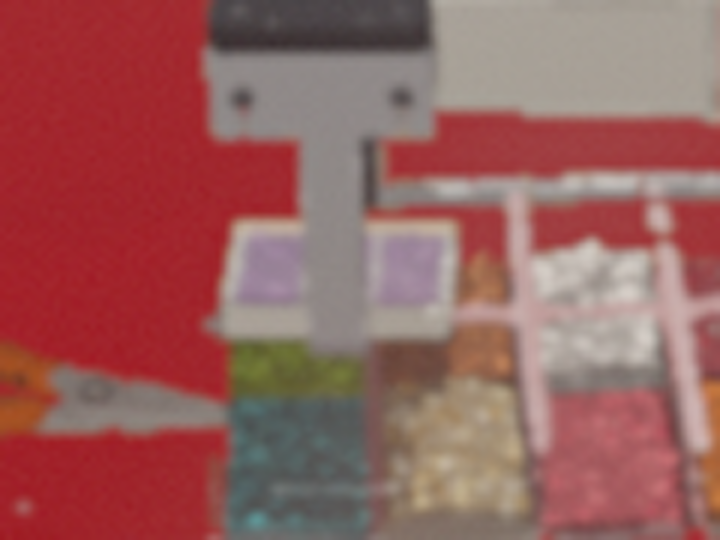

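```bash

python3 -m jog '[0,0,0.003,0,0,-0.07,-1,0,0,0,0,0,-0.04,-1, 0,0,0,0,0,0,0.7, 0,0,0,0,0,0,0.7, 0,0,0,0,0,0,0.7, 0,0,0,0,0,0,0.7, 0,0,0,0,0,0,0.7, 0,0,0,0,0,0,0.7, 0,0,0,0,0,0,0.7, 0,0,0,0,0,0,0.7,0,0,0,0,0,0,0.7]' 30
python3 -m jog '[0,0,0,0,0,0.3,0.7, 0,0,0,0,0,0.6,0.7, 0,0,0,0,0,0.8,0.7, 0,0,0,0,0,0.8,0.7, 0,0,0,0,0,0.8,0.7, 0,0,0,0,0,0.5,0.7]'
python3 - <<'E'
from h import *
s,M=tool();p=s["position"];print(p,s["ft_force"],s["finger_gap"],s["q"])
plan([.589,.2246,.215],down(-.21+np.pi))
c=eyes.camera("side"); crop(c,"pics/s56.png",240,120,400,260,5)
E
```

```text
time_s: 48.67
position: [0.4667, 0.013, 0.0605]
eef_rot: [-2.126, 0.194, 2.124]
ft_force: [-0.4, 0.1, 1.2]
finger_gap: 0.0517
time_s: 49.17
position: [0.4673, 0.0123, 0.2147]
eef_rot: [-2.126, 0.195, 2.122]
ft_force: [0.8, -0.4, -0.2]
finger_gap: 0.0516
[0.4673 0.0123 0.2147] [ 0.8157 -0.3913 -0.1855] 0.051587463636508346 [-1.1711  0.1398  1.12    2.1096 -0.1535  0.9739 -1.7238]
shift units [3.044 5.307 0.008] turn [-0.001  0.002 -0.026]
```

View pics/s56.png

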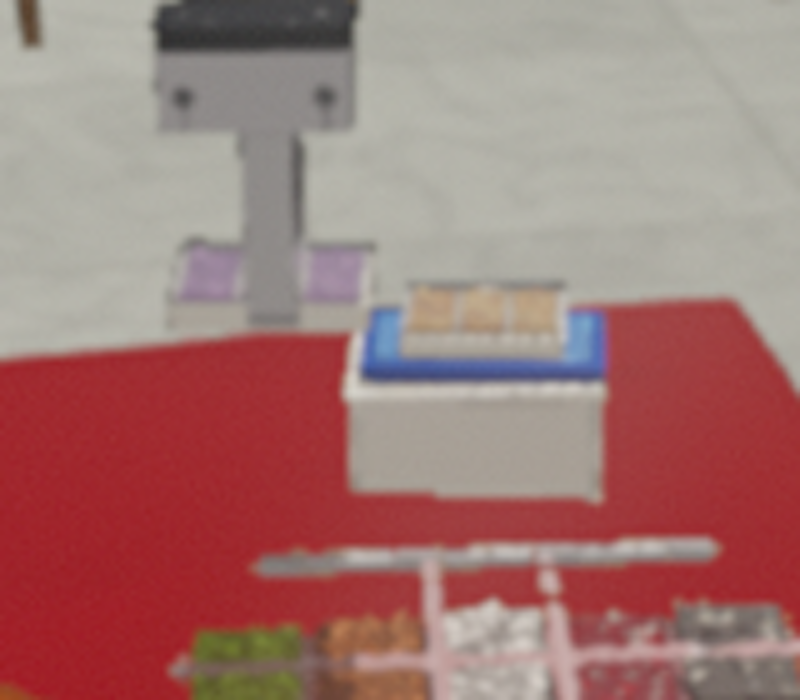

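```bash

python3 -m jog '[0,0,-0.008,0.2,0.4,0,0.7, 0,0,-0.009,0.34,0.6,0,0.7, 0,0,-0.009,0.36,0.6,0,0.7, 0,0,0,0.36,0.6,0,0.7, 0,0,0,0.36,0.6,0,0.7, 0,0,0,0.36,0.6,0,0.7, 0,0,0,0.36,0.6,0,0.7, 0,0,0,0.34,0.6,0,0.7, 0,0,0,0.2,0.4,0,0.7, 0,0,0,0.16,0.3,-0.4,0.7, 0,0,0,0,0,-0.7,0.7,0,0,0,0,0,0,0.7]' 30
python3 - <<'E'
from h import *
s,M=tool();p=s["position"];print(p,s["ft_force"],s["finger_gap"],s["q"])
plan([.589,.2246,.12],down(-.21+np.pi))
E
```

```text
time_s: 50.22
position: [0.5862, 0.2253, 0.1639]
eef_rot: [-2.109, 0.223, 2.117]
ft_force: [-1.5, -1.4, -1.6]
finger_gap: 0.052
[0.5862 0.2253 0.1639] [-1.5213 -1.3973 -1.5572] 0.051964466061808684 [-1.0987  0.5556  0.8782  1.806  -0.495   1.0213 -1.8034]
shift units [ 0.07  -0.017 -1.096] turn [ 0.002 -0.004 -0.002]
```

```bash

python3 -m jog '[0,0,0,0.03,-0.01,-0.3,0.7, 0,0,0,0,0,-0.4,0.7, 0,0,0,0,0,-0.3,0.7, 0,0,0,0,0,0,0.7]' 30
python3 - <<'E'
from h import *
s,M=tool();p=s["position"];print(p,s["ft_force"],s["finger_gap"]);yw=np.arctan2(-M[1,2],-M[0,2])
plan([.589,.2246,.11],down(-.21+np.pi))
c=eyes.camera("side"); crop(c,"pics/s57.png",280,150,400,230,6)
c=eyes.camera("top"); off=(140,150);sc=8
im=cv2.resize(c["img"][150:225,140:215,::-1],None,fx=sc,fy=sc,interpolation=cv2.INTER_CUBIC)
draw_box(c,im,p[:2],yw,.076,.052,p[2]-.0155-.0085,p[2]-.0155+.0085,(0,255,255),sc,off)
draw_box(c,im,(.5878,.2243),-.215,.114,.064,.06,.069,(0,255,0),sc,off)
cv2.imwrite("pics/t57.png",im)
E
```

```text
time_s: 50.55
position: [0.5886, 0.224, 0.1269]
eef_rot: [-2.11, 0.222, 2.112]
ft_force: [-1.6, 0.3, -0.7]
finger_gap: 0.052
[0.5886 0.224  0.1269] [-1.5934  0.3448 -0.6878] 0.05200382500951302
shift units [ 0.009  0.015 -0.424] turn [-0.    -0.001 -0.   ]
```

View pics/s57.png

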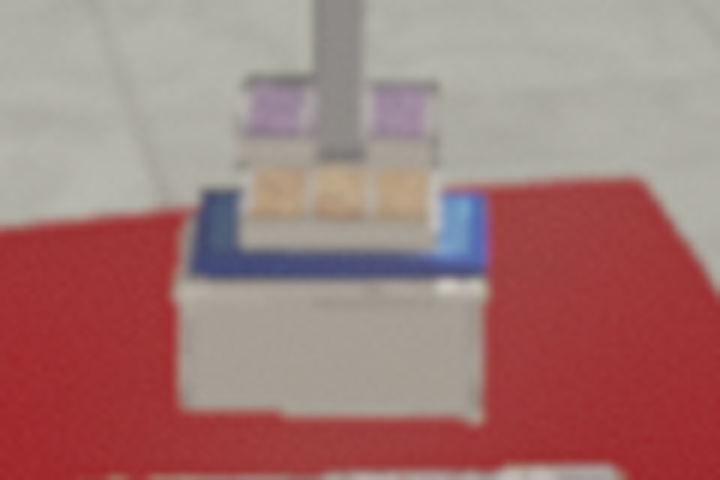

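View pics/t57.png

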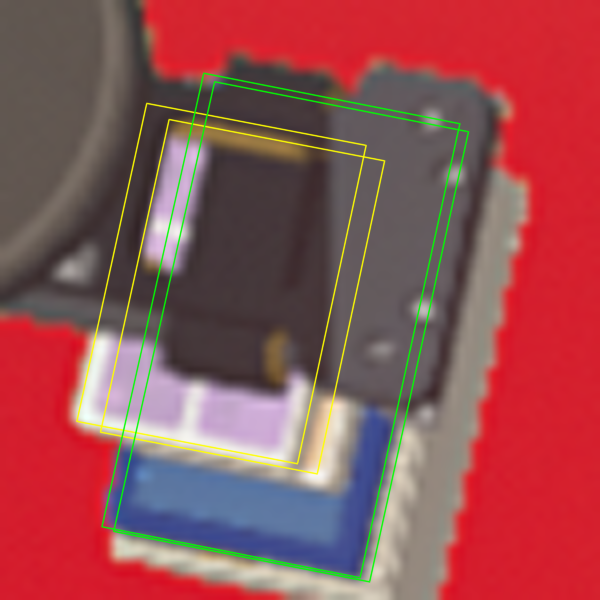

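```bash

python3 -m jog '[0,0,0,0.01,0.012,-0.15,0.7, 0,0,0,0,0,-0.15,0.7, 0,0,0,0,0,-0.08,0.7, 0,0,0,0,0,-0.03,0.7, 0,0,0,0,0,0,0.7]' 30
python3 - <<'E'
from h import *
s,M=tool();p=s["position"];print(p,s["ft_force"],s["finger_gap"])
plan([.589,.2246,.11],down(-.21+np.pi))
c=eyes.camera("side"); crop(c,"pics/s58.png",280,150,400,230,6)
E
```

```text
time_s: 51.07
position: [0.5898, 0.225, 0.1118]
eef_rot: [-2.112, 0.221, 2.11]
ft_force: [0.3, -0.8, -0.2]
finger_gap: 0.0515
[0.5898 0.225  0.1118] [ 0.325  -0.7928 -0.1859] 0.05147496512232807
shift units [-0.019 -0.011 -0.045] turn [-0.001  0.001 -0.001]
```

View pics/s58.png

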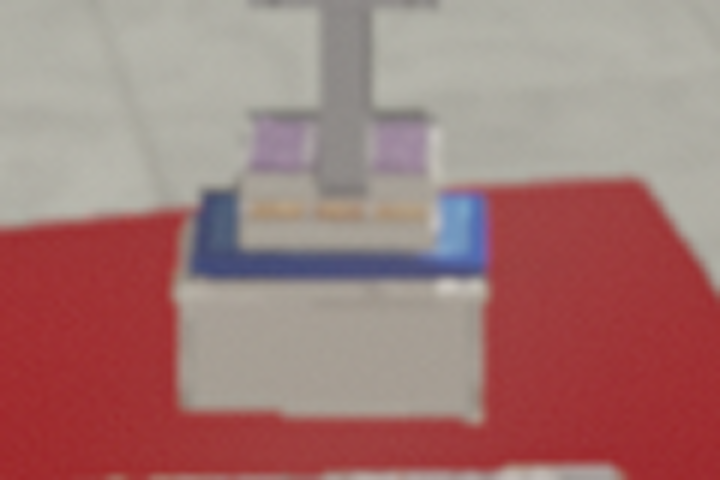

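```bash

python3 -m jog '[0,0,0,-0.015,-0.01,-0.03,0.7, 0,0,0,0,0,-0.02,0.7, 0,0,0,0,0,-0.01,0.7, 0,0,0,0,0,0,0.7]' 30
python3 - <<'E'
from h import *
s,M=tool();p=s["position"];print(p,s["ft_force"],s["finger_gap"])
c=eyes.camera("side"); crop(c,"pics/s59.png",280,150,400,230,6)
E
```

```text
time_s: 51.45
position: [0.5893, 0.2247, 0.1097]
eef_rot: [-2.112, 0.22, 2.11]
ft_force: [-0.5, -0.2, -0.9]
finger_gap: 0.0515
[0.5893 0.2247 0.1097] [-0.4558 -0.1672 -0.9171] 0.05154300459202457
```

View pics/s59.png

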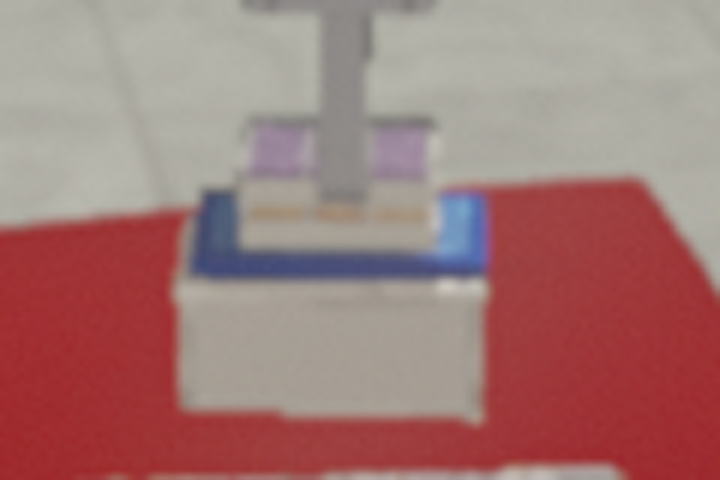

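```bash

python3 -m jog '[0,0,0,0,0,-0.03,0.7, 0,0,0,0,0,0,0.7]' 30
python3 -m jog '[0,0,0,0,0,-0.03,0.7, 0,0,0,0,0,0,0.7]' 30
python3 - <<'E'
from h import *
c=eyes.camera("side"); crop(c,"pics/s60.png",280,150,400,230,6)
E
```

```text
time_s: 51.67
position: [0.5895, 0.2247, 0.1093]
eef_rot: [-2.111, 0.22, 2.109]
ft_force: [-3.8, -1.1, 12.1]
finger_gap: 0.0519
time_s: 51.83
position: [0.5897, 0.2245, 0.1089]
eef_rot: [-2.111, 0.22, 2.108]
ft_force: [-9.4, -2.2, 26.7]
finger_gap: 0.0518
```

View pics/s60.png

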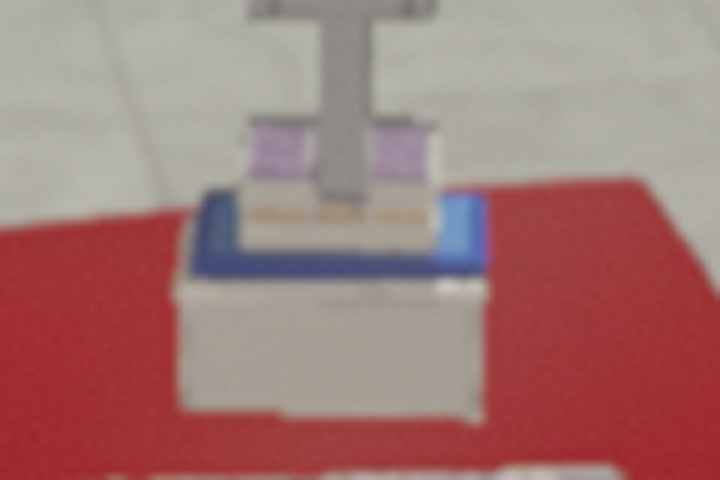

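Firm contact at the expected height. Relieving the load, releasing and moving clear.

```bash

python3 -m jog '[0,0,0,0,0,0.06,0.7, 0,0,0,0,0,0,-0.4, 0,0,0,0,0,0,-0.4, 0,0,0,0,0,0,-0.4, 0,0,0,0,0,0,-0.4, 0,0,0,0,0,0.3,-0.4, 0,0,0,0,0,0.7,-1, 0,0,0,0,0,0.8,-1, 0,0,0,0,0,0.8,-1, 0,0,0,-0.1,-0.8,0,-1, 0,0,0,-0.1,-0.8,0,-1, 0,0,0,-0.1,-0.8,0,-1]' 30
python3 -m jog '[0,0,0,-0.1,-0.9,0,-1, 0,0,0,-0.1,-0.9,0,-1, 0,0,0,-0.1,-0.9,0,-1, 0,0,0,-0.1,-0.9,0,-1, 0,0,0,-0.1,-0.9,0,-1, 0,0,0,-0.1,-0.9,0,-1,0,0,0,-0.1,-0.9,0,-1,0,0,0,-0.1,-0.9,0,-1,0,0,0,0,0,0,-1]'
python3 - <<'E'
from h import *
s,M=tool();p=s["position"];print(p,s["ft_force"],s["finger_gap"])
c=eyes.camera("top"); print(lidfit(c))
crop(c,"pics/t61.png",140,140,220,240,6); cv2.imwrite("pics/t61f.png",c["img"][:,:,::-1])
c=eyes.camera("side"); crop(c,"pics/s61.png",270,130,410,230,5.5); cv2.imwrite("pics/s61f.png",c["img"][:,:,::-1])
E
```

```text
time_s: 52.88
position: [0.5772, 0.1278, 0.2149]
eef_rot: [-2.113, 0.219, 2.109]
ft_force: [0.8, -0.3, -0.7]
finger_gap: 0.0941
time_s: 53.63
position: [0.5434, -0.1669, 0.2152]
eef_rot: [-2.11, 0.231, 2.104]
ft_force: [-0.7, 0.2, -0.5]
finger_gap: 0.0939
[ 0.5434 -0.1669  0.2152] [-0.7173  0.2207 -0.4549] 0.09388357939059086
(0.5878198852539063, 0.22513345336914062, np.float64(-0.21740808769500014), 64.3053970336914, 113.46178436279297)
```

View pics/t61.png

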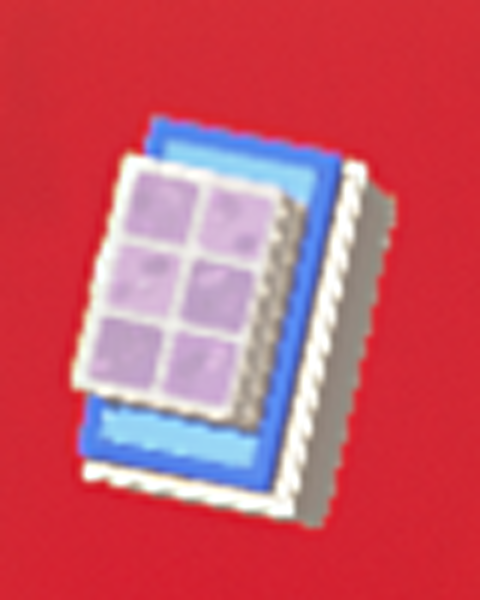

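View pics/s61.png

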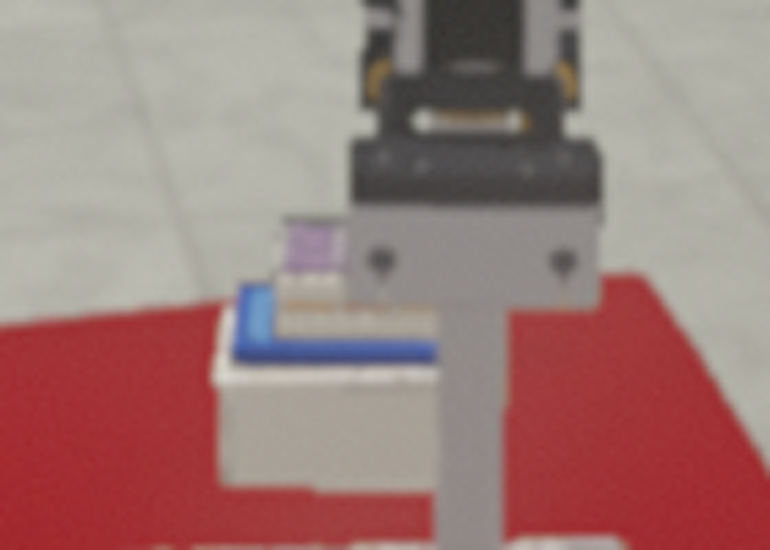

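View pics/t61f.png

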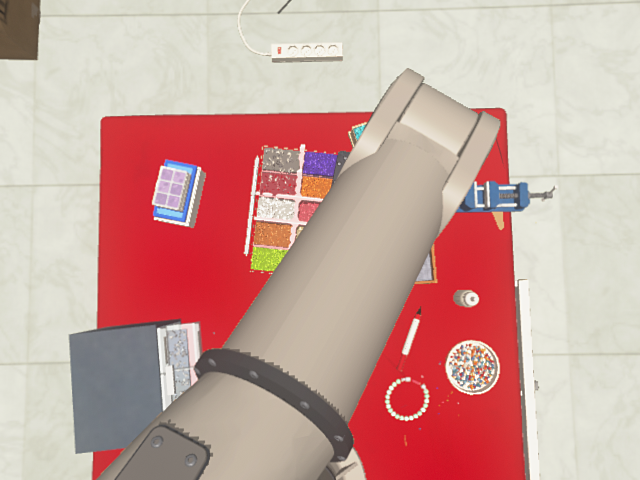

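```bash
python3 - <<'E'
from h import *
c=eyes.camera("top")
print("violet",rectfit(c,[(128,155),(285,188),(235,418),(75,385)],(140,140),6,.103,0,0))
print("lid",lidfit(c))
a=px2w(c,366/6+140,162/6+140,.06);b=px2w(c,82/6+140,476/6+140,.06);print("tub centre",(a+b)/2)
# white/orange-ish mask of violet case top
im=cv2.resize(c["img"][140:250,130:240],None,fx=4,fy=4,interpolation=cv2.INTER_LINEAR);hsv=cv2.cvtColor(im,cv2.COLOR_RGB2HSV)
m=cv2.inRange(hsv,(120,25,120),(160,120,255)); m=cv2.morphologyEx(m,cv2.MORPH_CLOSE,np.ones((21,21)));m=cv2.morphologyEx(m,cv2.MORPH_OPEN,np.ones((9,9)))
k=max(cv2.findContours(m,cv2.RETR_EXTERNAL,cv2.CHAIN_APPROX_NONE)[0],key=cv2.contourArea)[:,0,:]
W=np.array([px2w(c,130+(u+.5)/4-.5,140+(v+.5)/4-.5,.103)[:2] for u,v in k],np.float32);print("violet beads",cv2.minAreaRect(W*1000))
print(manip.sense()["time_s"])
E
```

```text
violet (array([0.5872, 0.2243]), np.float64(-0.21597249326558854), np.float64(-0.22544094371612072), np.float64(0.07457630621190155), np.float64(0.05099605138958456))
lid (0.5878198852539063, 0.22513345336914062, np.float64(-0.21740808769500014), 64.3053970336914, 113.46178436279297)
tub centre [0.5842 0.2223 0.06  ]
violet beads ((584.3136596679688, 225.06370544433594), (45.86297607421875, 73.48478698730469), 77.94302368164062)
53.7833
```

```bash
python3 -c "
from bench import manip
print(manip.job_done()); print(manip.sense()['time_s'])"
```

```text
the job is handed in; nothing more can be done
None
the job is handed in; nothing more can be done
```

I handed in the job as done at about 54 s of the 192 s allowed; the robot gave no verdict. All four beads present (blue, tan, yellow, orange-red) went from the tray to the tub with the scoop. The empty scoop is standing flat in the tray, the lid is pressed home, and the two cases present are stacked on it, orange below violet.

**Last checks**
- **Beads:** all four were seen in the tub before the lid went on.
- **Lid height:** I touched it from above and its top was at 69.0 mm, the home height. The violet case then met firm contact within about 1 mm of the height expected for a home lid.
- **Violet case:** the corner fit puts it about 1 mm from the lid's centre, with its long side along the lid's to within 0.01 rad. A rougher colour-based fit disagreed, showing about 3.5 mm off in x. Both are inside the 8 mm limit.
- **Orange case:** I judged it centred by eye from the pictures and did not measure it.
- **Glue bottle and red spool:** the bottle looked unmoved in the last top view. The arm hid the spool there, but it never worked near it.

**What went wrong on the way**
- **Scoop:** on the first pass its lip dug into the tray floor and it swung in the grip. I set it flat, regripped it and scooped a millimetre off the floor.
- **Lid:** it was knocked about 3–4 mm while I was away picking up the orange case. I first took it to be unseated, but the touch showed it still home, so I left it there. It now sits about 3–4 mm off the tub's centre, inside the 7 mm limit.

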